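# Load the comb dryer and set it running

## Robot

A 7-joint arm with a two-finger parallel gripper is mounted at the origin on the work surface. World frame = base frame: x ahead of the robot, y to its left, z up, the work surface at z = 0. Lengths are in mm, angles in rad, forces in N, time in s.
With the tool pointing down it reaches from about 400 to 900 mm from the base axis. Payload 5.5 kg.
Tool frame: the origin (TCP) lies at the very end of the fingers, on their centre line; the grasp point (between the pads) lies 19 mm behind it; x points along the fingers, y is the direction in which the jaws open and shut, and the axes are right-handed (so a half turn about x gives the same grasp; the last joint's range is limited). The gripper opens to 85 mm and grips with 20 to 120 N. Pads are 22 mm wide; open, the fingers measure 114 mm over their backs; the gripper's body (76 mm by 85 mm) begins 54 mm behind the grasp point. The pads swing forward as they close: fully open they stand 13 mm farther back than shut.
Start: joints at [1.506, 0.501, -0.427, 1.55, 0.221, 1.138, -0.21], TCP at [209.308, -615.378, 231.31] pointing down, gripper open.
Joint ranges: [-2.88, 2.88], [-0.31, 2.03], [-1.54, 1.56], [0.2, 2.42], [-1.41, 4.55], [0.19, 2.02], [-2.57, 2.57]. Speed limits (rad/s): [2.57, 2.57, 3.14, 3.14, 3.14, 3.14, 3.14].

## Interface

Orientations are given as a 3x3 rotation matrix whose columns are the frame's x, y, z axes.
In Python, from plant import manip gives the robot as it stands.
- The arm moves only by the tool apply_moves, never from a script. Its argument "targets" is a list of rows, each a list of 2 entries, a list of its own where there are three numbers: the shift along the world's x, y, z in units of 25 mm (1.0 is 25 mm), then the turn, a rotation vector about the world's x, y, z in units of 8 degrees (1.0 is 8 degrees). In form: [[[dx, dy, dz], [rx, ry, rz]], ...]. A call has 1 to 20 rows; each row shifts and turns the commanded pose from where the row before left it; what a row does not reach is not made up. A row lasts 1/8 s, in which the tool goes at most 62.5 mm and 10.7 degrees, less where a joint would pass 70% of its speed; a pose out of reach is approached as far as the arm can. A call is refused whole if a number of a shift passes 1 or a number of a turn 1, either way. A call with a gripper value outside its range is refused whole. "hand" is the closure in counts, from 0 (fully open) to 255 (shut), set as the call begins (left out, the last holds). The fingers move at their own pace and stop on an object; "grip_force" is the grip in N (left out, the last holds). Time passes only in rows, so rows that do not move let the fingers close. It gives the time, the measured TCP pose, the force and the opening at its end, in the units of the state.
- manip.read_state(): the state, without advancing time (a new reading comes with each control period).
- manip.capture(name): name is "scene" or "side" or "wrist"; returns (picture, depth): 400x640x3 uint8, blue, green, red; 400x640 float32, mm along the optical axis (not along the pixel's ray), 0 where there is no reading.
- manip.camera_model(name): a dict with "mtx" (3x3 intrinsics, pixels), "dist" ([k1, k2, p1, p2, k3] as OpenCV has them; the pictures are not rectified), "origin" and "orientation" of the camera in the world. Camera axes: x right, y down, z forward; pixel columns grow to the right and rows downward; lengths in mm; the calibration is good to about 2 mm. A picture is of the moment at which its call begins: read the wrist's pose just before it. camera_model takes no time and is no camera call; for the wrist camera it gives the pose at the moment of the call.
- manip.sign_off(): hands the job in, once; it reports no verdict.
The state is a dict: "time_s": time; "q": joint angles; "dq": joint speeds; "tau": joint torques, N m; "eef_pos": TCP position; "eef_rot": TCP orientation; "wrist_force": force on the tool from outside, world axes, zero at the start; "ft_torque": the same for the moment, N m; "grip_width": finger opening in mm.
Only numpy, scipy, OpenCV 4.12 (cv2) and the standard library are available. Lean on these libraries where they do the work, as an engineer would, in place of code of your own. Each camera call takes 0.05 s, during which the arm holds its last target.

## Task

Stand every wooden-handled comb head-down in the dryer, one to a well and fully down, and turn both the temperature knob and the drying-time knob until their white pointers stand at the red clips. Once all that is done, press the green start button fully and let go. Leave the clips and everything else on the bench as they are.

Things in the scene. Friction and masses are not known exactly. Their poses are not given: they have to be found in the camera images.
- dryer: White tool dryer fixed to the bench, 190 (x) x 300 (y) x 112 mm high. Origin: centre of its underside, z up; x from its front (knobs, robot side) to its back. Four 38 x 38 mm wells open in its flat top, centres at x +55, y +99, +33, -33, -99 mm, 100 mm deep (floor 12 mm above the bench, 3 mm bevel at the mouth). One comb to a well, with play: it may lean 0.15 rad.
- temp_grip (a point): Temperature knob, left of the two seen from the robot (dryer x -55, y +95 mm): centre of its grip bar, on the turning axis, 21 mm above the dryer's top. Bar 52 x 14 mm, from 9 to 33 mm above the dryer's top, on a disc 56 mm across and 9 mm high. x points along the bar to its white pointer end, z up. Friction 0.06 N m; it stays where it is left.
- time_grip (a point): Drying-time knob, the right one (dryer x -55, y -95 mm): centre of its grip bar. Same make, sizes and axes as the temperature knob.
- temp_knob (a joint): Angle of the temperature knob, 0 to 5.236 rad between stops, growing clockwise seen from above. At 0 the pointer stands 150 degrees anticlockwise (from above) from the dryer's x axis.
- time_knob (a joint): Angle of the drying-time knob, same scale and sense.
- temp_clip (a joint): Angle of the red marker clip on the temperature scale, on the knob's own scale: the pointer stands at the clip when both angles are equal. Stiff (0.5 N m); 30 to 47 mm from the knob's axis, 8 mm above the dryer's top, so below the top of the knob's disc. Not to be moved.
- time_clip (a joint): Angle of the red marker clip on the drying-time scale, likewise.
- temp_pointer (a point): Point on the line of the temperature knob's white pointer, 36 mm from the axis.
- temp_clip_mark (a point): Middle of the red clip on the temperature scale, 36 mm from the axis.
- time_pointer (a point): Point on the line of the drying-time knob's white pointer, 36 mm from the axis.
- time_clip_mark (a point): Middle of the red clip on the drying-time scale, 36 mm from the axis.
- start_top (a point): Centre of the top of the round green start button (32 mm across, in a grey collar 44 mm across and 12 mm high), midway between the knobs; 22 mm above the dryer's top when up.
- start (a joint): Travel of the start button: 0 up, 0.006 m fully down (about 5 N); it springs back.
- comb1: Wet comb, 185 mm, 90 to 140 g: wooden handle 100 x 26 x 26 mm, steel toothed head 85 x 26 x 8 mm in line with it. Origin: centre of the handle on its axis, 50 mm from the butt, 135 mm from the head's tip. x along the comb to the head, y across the head. Lies flat, head to the left or ahead-left, origin 13 mm up. Head-down in a well: x down, origin 147 mm above the bench. May be absent.
- comb2: Another wooden-handled comb, sizes and axes as comb1; may be absent. The centre of mass of each comb is 30 mm from its origin towards the head.
- comb3: Another wooden-handled comb, sizes and axes as comb1; may be absent.
- comb4: Another wooden-handled comb, sizes and axes as comb1; may be absent.
- bath_brush: Blue silicone bath brush, 125 x 72 x 65 mm; origin at the centre of its underside. To be left alone.
- canister: Red treat canister with hinged lid, 100 mm across, 134 mm high; origin under its centre. To be left alone.
- steel_comb1: Plain all-steel comb without a handle, 190 x 30 x 6 mm, dry; origin under its centre, x along it. To be left alone.
- steel_comb2: A second plain all-steel comb, likewise. To be left alone.
- shampoo: Green shampoo bottle, 68 mm across, 190 mm high, left side of the bench; origin under its centre. To be left alone.
- paw_balm: Amber jar, 66 mm across, 45 mm high, right side of the bench. To be left alone.

How it is judged:
By the outcome, as a careful person would: the job done as asked, in the order asked, and still so for the second after the job is handed in, with the robot touching nothing.
Of comb1, comb2, comb3, comb4 only 3 to 4 are there at a start; the rules pass over those that are not, and their reading is None.
At some moment in a run one of comb1, comb2, comb3, comb4 may be knocked a few centimetres aside while the robot is not near it.
It also fails if it takes over 210 s, if anything falls off the work surface, if the arm or the gripper's body presses on something with over 40 N, if the wrist force passes 120 N, or if a joint passes its speed limit or range.

## Working session

There is one attempt and no reset: what is moved stays moved. The work goes in short steps, Python scripts to look and compute and a tool call to move; the robot and the scene stay as the last step left them, time stands still between calls to the robot, and variables do not carry over. Pictures are saved under pics/ and viewed, and the job is handed in when it is done.

Besides the shell and the picture viewer there is one more tool, called after ">>>" as name([rows], argument=value, ...), one row to a line, values as JSON. apply_moves: Moves the arm, as the interface text tells. Its arguments: {"type":"object","properties":{"targets":{"type":"array"},"hand":{"type":"number"},"grip_force":{"type":"number"}},"required":["targets"]}

```bash
ls; mkdir -p pics; python3 - <<'E'
from plant import manip
import cv2
s=manip.read_state();print(s)
for n in("scene","side","wrist"):
    m=manip.camera_model(n);print(n,m)
    p,d=manip.capture(n);cv2.imwrite(f"pics/{n}0.png",p)
E
```

```text
pics
{'time_s': 0.0, 'q': array([ 1.50620011,  0.50184208, -0.42678604,  1.55145794,  0.22080473,
        1.13826727, -0.21028435]), 'dq': array([-0.0019185 ,  0.00088521,  0.00057153, -0.0001339 ,  0.0016061 ,
       -0.00108801, -0.0003299 ]), 'tau': array([ 1.10848105e-03, -5.69528925e+01, -5.81623748e+00, -2.80943084e+01,
        1.04816922e-02,  1.18371603e-02, -9.39849158e-07]), 'eef_pos': array([ 209.00727531, -614.75569303,  230.25918177]), 'eef_rot': array([[-5.56756178e-04,  3.22022673e-01, -9.46731793e-01],
       [ 1.83554696e-03, -9.46730016e-01, -3.22023148e-01],
       [-9.99998160e-01, -1.91705904e-03, -6.39899537e-05]]), 'wrist_force': array([ 0.12864096,  0.57506071, -0.15267995]), 'ft_torque': array([-0.05378626, -0.05342303, -0.03967784]), 'grip_width': 85.7738802363016}
scene {'mtx': array([[458.64668247,   0.        , 321.37602913],
       [  0.        , 458.64668247, 194.26262478],
       [  0.        ,   0.        ,   1.        ]]), 'dist': array([-0.08819986,  0.        ,  0.        ,  0.        ,  0.        ]), 'origin': array([ 1314.85298757, -1042.67992414
[... 431 characters left out ...]
'origin': array([ 112.73820041,  827.63609005, 1141.3723536 ]), 'orientation': array([[-0.85899232, -0.38336495,  0.33935749],
       [-0.5119116 ,  0.65458194, -0.55629938],
       [-0.0088716 , -0.65157793, -0.75852982]])}
wrist {'mtx': array([[327.70379066,   0.        , 320.44687116],
       [  0.        , 327.70379066, 200.30500822],
       [  0.        ,   0.        ,   1.        ]]), 'dist': array([-0.01375733,  0.        ,  0.        ,  0.        ,  0.        ]), 'origin': array([ 276.16849424, -592.73813157,  373.19168435]), 'orientation': array([[ 0.32261686, -0.91028134, -0.25943447],
       [-0.94652779, -0.31080288, -0.08652576],
       [-0.00187019,  0.27347661, -0.96187684]])}
```

View pics/scene0.png

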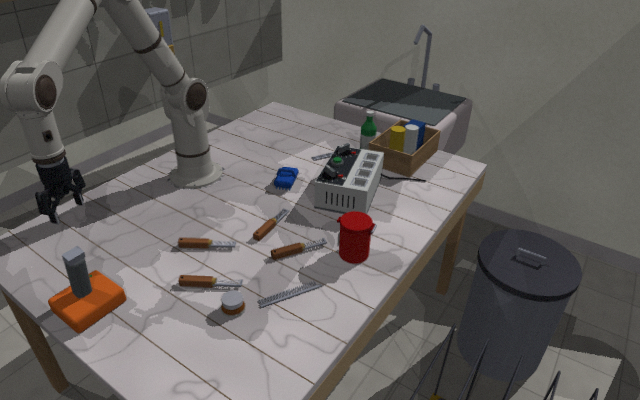

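View pics/side0.png

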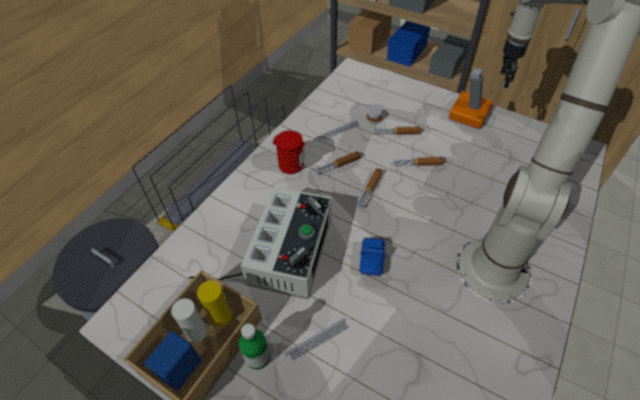

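View pics/wrist0.png

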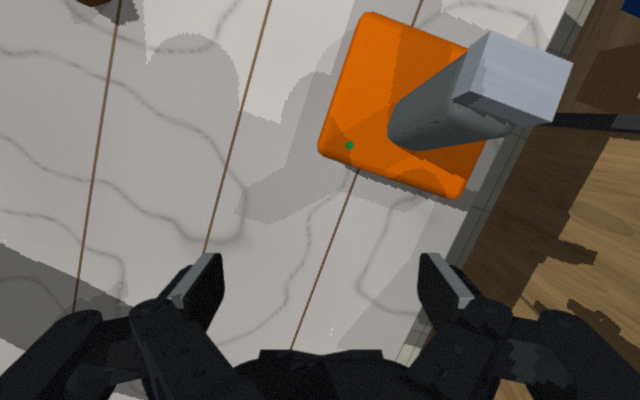

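```bash
cat > h.py <<'E'
from plant import manip
import cv2, numpy as np
def ray(n,uv,m=None):
    m=m or manip.camera_model(n)
    p=cv2.undistortPoints(np.array(uv,float).reshape(-1,1,2),m["mtx"],m["dist"]).reshape(-1,2)
    d=np.c_[p,np.ones(len(p))]@m["orientation"].T
    return m["origin"],d
def onplane(n,uv,z,m=None):
    o,d=ray(n,uv,m); t=(z-o[2])/d[:,2]; return o+d*t[:,None]
def proj(n,P,m=None):
    m=m or manip.camera_model(n)
    R=m["orientation"].T; t=-R@m["origin"]
    return cv2.projectPoints(np.array(P,float).reshape(-1,1,3),cv2.Rodrigues(R)[0],t,m["mtx"],m["dist"])[0].reshape(-1,2)
def tri(a,uva,b,uvb):
    o1,d1=ray(a,[uva]);o2,d2=ray(b,[uvb]);d1=d1[0]/np.linalg.norm(d1[0]);d2=d2[0]/np.linalg.norm(d2[0])
    A=np.c_[d1,-d2];t=np.linalg.lstsq(A,o2-o1,rcond=None)[0]
    p,q=o1+d1*t[0],o2+d2*t[1];return (p+q)/2,np.linalg.norm(p-q)
def handles(img):
    hsv=cv2.cvtColor(img,cv2.COLOR_BGR2HSV)
    return cv2.inRange(hsv,(4,110,40),(16,255,200)),hsv
E
python3 - <<'E'
from h import *
for n in("scene","side"):
    p=cv2.imread(f"pics/{n}0.png"); m,_=handles(p)
    c,_h=cv2.findContours(m,cv2.RETR_EXTERNAL,cv2.CHAIN_APPROX_NONE)
    print(n)
    for k in c:
        a=cv2.contourArea(k)
        if a<60 or a>3000: continue
        r=cv2.minAreaRect(k); b=cv2.boxPoints(r); 
        cen=onplane(n,[r[0]],13)[0]
        b3=onplane(n,b,13)
        e1,e2=b3[1]-b3[0],b3[2]-b3[1]; L=e1 if np.linalg.norm(e1)>np.linalg.norm(e2) else e2
        print(a,np.round(r[0]),cen.round(),"L",np.linalg.norm(e1).round(),np.linalg.norm(e2).round(),"yaw",np.degrees(np.arctan2(L[1],L[0])).round(1))
s=cv2.imread("pics/scene0.png")[130:220,290:400];cv2.imwrite("pics/s1.png",cv2.resize(s,None,fx=6,fy=6,interpolation=cv2.INTER_CUBIC)[:, :660])
s=cv2.imread("pics/side0.png")[180:300,235:340];cv2.imwrite("pics/s2.png",cv2.resize(s,None,fx=5,fy=5,interpolation=cv2.INTER_CUBIC))
E
```

```text
scene
81.0 [233. 309.] [ 641. -453.   13.] L 61.0 38.0 yaw 50.9
300.5 [196. 281.] [ 476. -437.   13.] L 46.0 102.0 yaw 30.8
2367.0 [ 87. 300.] [ 286. -674.   13.] L 205.0 204.0 yaw 94.0
253.0 [287. 251.] [ 608. -174.   13.] L 105.0 47.0 yaw 60.3
231.5 [194. 242.] [ 338. -319.   13.] L 96.0 47.0 yaw 36.2
195.5 [264. 229.] [ 478. -130.   13.] L 118.0 44.0 yaw 96.0
side
99.5 [374. 178.] [ 479. -137.   13.] L 95.0 24.0 yaw -83.4
137.5 [430. 160.] [ 338. -323.   13.] L 37.0 95.0 yaw -149.4
122.0 [348. 158.] [ 607. -179.   13.] L 94.0 33.0 yaw -119.6
110.5 [408. 130.] [ 475. -439.   13.] L 93.0 36.0 yaw -149.3
868.0 [471. 109.] [ 301. -699.   13.] L 237.0 164.0 yaw -83.8
1031.0 [369.  32.] [  955. -1049.    13.] L 445.0 255.0 yaw -70.1
```

View pics/s1.png

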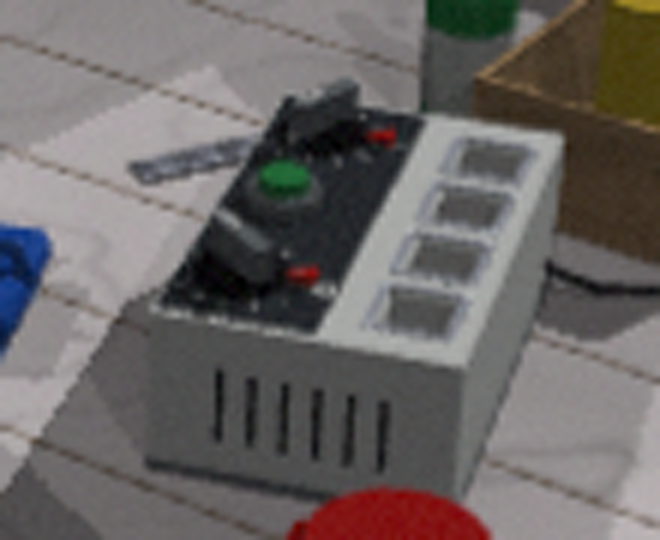

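View pics/s2.png

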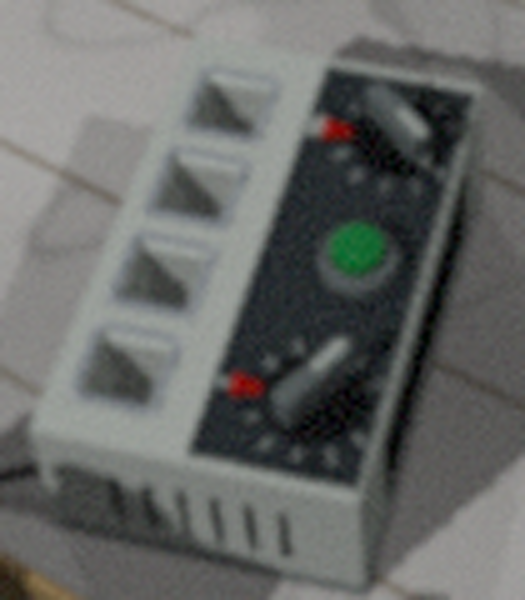

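```bash
python3 - <<'E'
from h import *
o=np.array([235,180])
f=lambda l:np.array(l)/5+o
print(onplane("side",f([[356,248]]),134).round())
print(onplane("side",f([[40,435],[360,492],[478,88],[202,42]]),112).round())
print(onplane("side",f([[233,103],[195,188],[160,272],[122,365]]),112).round())
print(tri("side",f([356,248]),"scene",np.array([286,178])/6+[290,130]))
# canister, brush,shampoo
print("can",onplane("side",[[288,138]],134), "brush",onplane("side",[[372,256]],30))
E
```

```text
[[521. 245. 134.]]
[[614. 429. 112.]
 [442. 368. 112.]
 [529.  90. 112.]
 [700. 146. 112.]]
[[655. 178. 112.]
 [637. 244. 112.]
 [620. 305. 112.]
 [601. 369. 112.]]
(array([524.74839324, 242.94874733, 128.72313214]), np.float64(3.402412740287203))
can [[782.73782537 -52.06307367 134.        ]] brush [[338.92282679 166.77005703  30.        ]]
```

>>> apply_moves([
  [[0,0,1],[0,0,0]],
  [[0,0,1],[0,0,0]],
  [[0.8,0.9,0.4],[0,0,0]],
  [[0.8,0.9,0.4],[0,0,0]],
  [[0.8,0.9,0.4],[0,0,0]],
  [[0.8,0.9,0.4],[0,0,0]],
  [[0.8,0.9,0.4],[0,0,0]],
  [[0.8,0.9,0.4],[0,0,0]],
  [[0.8,0.9,0.4],[0,0,0]],
  [[0.8,0.9,0.4],[0,0,0]],
  [[0.8,0.9,0.4],[0,0,0]],
  [[0.8,0.9,0.4],[0,0,0]],
  [[0.8,0.9,0.4],[0,0,0]],
  [[0.8,0.9,0.4],[0,0,0]],
  [[0,0,0],[0,0,0]],
])

```text
time_s: 2.02
eef_pos: [451.6, -342.6, 402.2]
eef_rot: [[0.002, 0.327, -0.945], [0.0, -0.945, -0.327], [-1.0, 0.001, -0.002]]
wrist_force: [1.4, 0.3, 0.7]
grip_width: 85.6
```

```bash
python3 - <<'E'
from h import *
s=manip.read_state();print(s['time_s'],s['eef_pos'].round(1),s['q'].round(2))
m=manip.camera_model("wrist");p,d=manip.capture("wrist");cv2.imwrite("pics/w1.png",p)
k,_=handles(p)
c,_h=cv2.findContours(k,cv2.RETR_EXTERNAL,cv2.CHAIN_APPROX_NONE)
for k in c:
    a=cv2.contourArea(k)
    if a<200: continue
    r=cv2.minAreaRect(k); b=onplane("wrist",cv2.boxPoints(r),20,m)
    e=[b[1]-b[0],b[2]-b[1]];n=[np.linalg.norm(x) for x in e];L=e[int(n[1]>n[0])]
    print(a,np.round(r[0]),b.mean(0).round(1),np.round(n),np.degrees(np.arctan2(L[1],L[0])).round(1))
E
```

```text
2.025 [ 451.6 -342.6  402.2] [ 1.11  0.25 -0.62  1.52  0.15  1.41 -0.76]
2684.0 [485. 273.] [ 344.9 -692.7   20. ] [ 74. 196.] -101.9
820.5 [287. 211.] [ 341.9 -322.2   20. ] [ 27. 100.] -146.0
1986.0 [616. 187.] [ 559.9 -827.1   20. ] [80. 99.] -89.8
922.0 [382. 156.] [ 479.  -438.8   20. ] [27. 99.] -146.7
1054.0 [196.  91.] [ 480.2 -133.3   20. ] [ 25. 104.] -84.4
884.5 [253.  19.] [ 603.4 -187.5   20. ] [25. 82.] -120.2
```

View pics/w1.png

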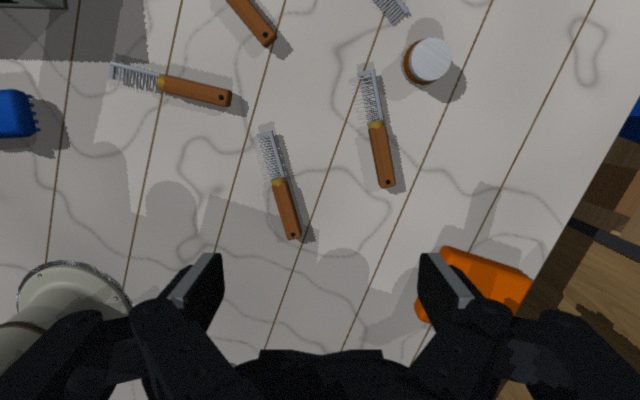

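>>> apply_moves([
  [[0,1,0],[0,0,0]],
  [[0,1,0],[0,0,0]],
  [[0,1,0],[0,0,0]],
  [[0,1,0],[0,0,0]],
  [[0,1,0],[0,0,0]],
  [[0,1,0],[0,0,0]],
  [[0,1,0],[0,0,0]],
  [[0,1,0],[0,0,0]],
  [[0,1,0],[0,0,0]],
  [[0,1,0],[0,0,0]],
  [[0,1,0],[0,0,0]],
  [[0,1,0],[0,0,0]],
  [[0,1,0],[0,0,0]],
  [[0,1,0],[0,0,0]],
  [[0,1,0],[0,0,0]],
  [[0,1,0],[0,0,0]],
  [[0,1,0],[0,0,0]],
  [[0,1,0],[0,0,0]],
  [[0,1,0],[0,0,0]],
  [[0,1,0],[0,0,0]],
])

```text
time_s: 4.58
eef_pos: [448.8, 156.1, 401.3]
eef_rot: [[0.0, 0.322, -0.947], [-0.0, -0.947, -0.322], [-1.0, 0.0, -0.0]]
wrist_force: [0.2, -0.1, 0.4]
grip_width: 85.4
```

```bash
python3 - <<'E'
from h import *
s=manip.read_state();print(s['time_s'],s['eef_pos'].round(1),s['q'].round(2))
m=manip.camera_model("wrist");p,d=manip.capture("wrist");cv2.imwrite("pics/w2.png",p);np.save("w2.npy",[m],allow_pickle=True)
E
```

```text
4.575 [448.8 156.1 401.3] [ 0.61  0.09 -1.06  1.72  0.08  1.38 -1.7 ]
```

View pics/w2.png

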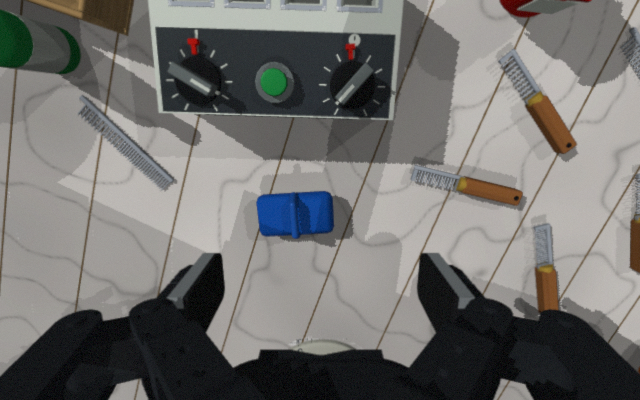

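```bash
python3 - <<'E'
import cv2
p=cv2.imread("pics/w2.png")
cv2.imwrite("pics/w2k.png",cv2.resize(p[0:125,150:410],None,fx=3,fy=3,interpolation=cv2.INTER_CUBIC))
a=cv2.resize(p[30:120,160:240],None,fx=5,fy=5,interpolation=cv2.INTER_CUBIC);b=cv2.resize(p[30:120,315:395],None,fx=5,fy=5,interpolation=cv2.INTER_CUBIC)
cv2.imwrite("pics/w2kk.png",cv2.hconcat([a,b]))
E
```

```text
(no output)
```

View pics/w2k.png

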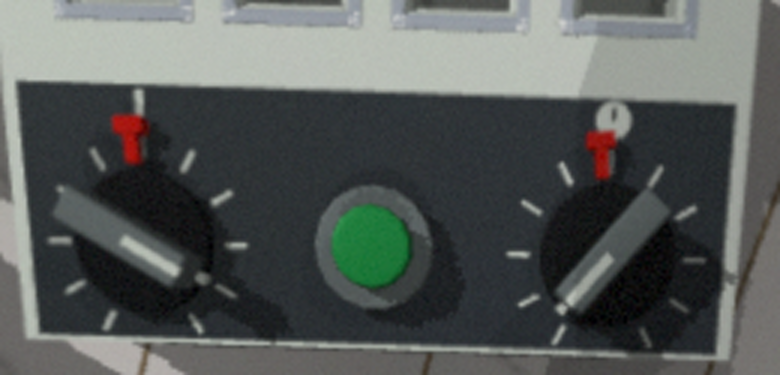

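View pics/w2kk.png

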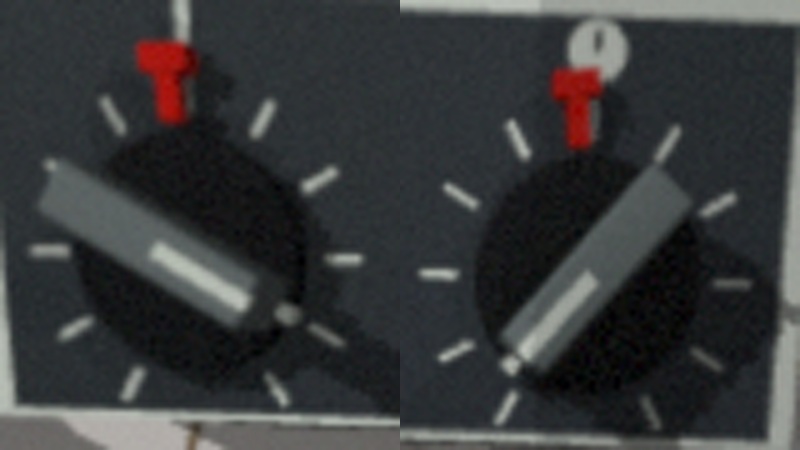

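```bash
cat >> h.py <<'E'
def dry(C,yaw):
    c,s=np.cos(yaw),np.sin(yaw)
    R=np.array([[c,-s,0],[s,c,0],[0,0,1]])
    return R,np.array([C[0],C[1],0])
E
python3 - <<'E'
from h import *
m=np.load("w2.npy",allow_pickle=True)[0]
p=cv2.imread("pics/w2.png");hsv=cv2.cvtColor(p,cv2.COLOR_BGR2HSV)
f=lambda l:np.array(l)/3+[150,0]
fc=onplane("wrist",f([[28,337],[729,358]]),112,m);print("front corners",fc.round(1))
y=fc[0]-fc[1];print(np.linalg.norm(y),np.degrees(np.arctan2(-y[0],y[1])))
g=cv2.inRange(hsv,(50,120,40),(75,255,255))
g[:, :200]=0;M=cv2.moments(g,True);bp=[M['m10']/M['m00'],M['m01']/M['m00']];print("btn",bp,onplane("wrist",[bp],134,m).round(1))
E
```

```text
front corners [[443.8 371.5 112. ]
 [531.8  85.4 112. ]]
299.26814004662316 17.0942638246344
btn [273.48954703832754, 81.6637630662021] [[525.6 240.3 134. ]]
```

```bash
cat >> h.py <<'E'
YAW=np.radians(17.1);C=np.array([578.4,256.4])
R,O=dry(C,YAW)
def D(x,y,z=0): return R@np.array([x,y,z])+O
KT=D(-55,95,133);KM=D(-55,-95,133)
def knobang(P,K):
    v=R.T@(np.array(P)-K); a=np.arctan2(v[1],v[0]); return (np.radians(150)-a)%(2*np.pi)
E
python3 - <<'E'
from h import *
m=np.load("w2.npy",allow_pickle=True)[0]
p=cv2.imread("pics/w2.png");hsv=cv2.cvtColor(p,cv2.COLOR_BGR2HSV)
f=lambda l:np.array(l)/3+[150,0]
print(KT,KM)
r=cv2.inRange(hsv,(0,150,60),(4,255,255))|cv2.inRange(hsv,(174,150,60),(180,255,255))
for K,st,x0,x1,name in((KT,[[123,238],[180,275]],180,215,"temp"),(KM,[[611,256],[566,308]],335,365,"time")):
    s=onplane("wrist",f(st),145,m); d=s[1]-s[0]; 
    print(name,"stripe in dryer", [(R.T@(q-K)).round(1) for q in s],"dir ang",knobang(K+d,K),"end ang",knobang(s[1],K))
    q=r.copy();q[:,:x0]=0;q[:,x1:]=0;q[70:]=0
    ys,xs=np.nonzero(q);P=onplane("wrist",np.c_[xs,ys],120,m)
    V=(P-K)@R; print(len(xs),V.mean(0).round(1),np.hypot(V[:,0],V[:,1]).min().round(),np.hypot(V[:,0],V[:,1]).max().round(),"clip",knobang(P.mean(0),K))
E
```

```text
[497.89755329 331.02811852 133.        ] [553.76521508 149.42744571 133.        ]
temp stripe in dryer [array([-1. , -1.5, 12. ]), array([-14. , -22.6,  12. ])] dir ang 4.739341924673013 end ang 4.742789782491428
135 [ 39.7   2.6 -13. ] 30.0 48.0 clip 2.553080636393937
time stripe in dryer [array([-2.2,  1.2, 12. ]), array([-21.9,  17.6,  12. ])] dir ang 0.17122417696162673 end ang 0.15420616857791902
107 [ 39.    5.7 -13. ] 29.0 47.0 clip 2.4719092770519935
```

>>> apply_moves([
  [[0.25,0.9,-1],[0,0,0.9]],
  [[0.25,0.9,-1],[0,0,0.9]],
  [[0.25,0.9,-1],[0,0,0.9]],
  [[0.25,0.9,-1],[0,0,0.9]],
  [[0.25,0.9,-1],[0,0,0.9]],
  [[0.25,0.9,-1],[0,0,0.9]],
  [[0.25,0.8,-1],[0,0,0.9]],
  [[0.25,0.8,-1],[0,0,0.8]],
  [[0,0,0],[0,0,0]],
  [[0,0,0],[0,0,0]],
])

```text
time_s: 5.88
eef_pos: [499.2, 329.5, 201.8]
eef_rot: [[-0.0, 0.968, -0.251], [-0.0, -0.251, -0.968], [-1.0, -0.0, 0.0]]
wrist_force: [0.1, 0.1, -0.7]
grip_width: 85.7
```

```bash
cat > st.py <<'E'
from h import *
s=manip.read_state();Q=s['eef_rot']
print(s['time_s'],s['eef_pos'].round(1),s['q'].round(2),"jaw",np.degrees(np.arctan2(Q[1,1],Q[0,1])).round(1),"ax",Q[:,0].round(3),"F",s['wrist_force'].round(1),"w",s['grip_width'].round(1))
E
python3 st.py
```

```text
Traceback (most recent call last):
  File "st.py", line 3, in <module>
    print(s['time_s'],s['eef_pos'].round(1),s['q'].round(2),"jaw",np.degrees(np.arctan2(Q[1,1],Q[0,1])).round(1),"ax",Q[:,0].round(3),"F",s['wrist_force'].round(1),"w",s['grip_width'].round(1))
                                                                                                                                                                        ^^^^^^^^^^^^^^^^^^^^^
AttributeError: 'float' object has no attribute 'round'
```

```bash
sed -i "s/s\['grip_width'\].round(1)/round(s['grip_width'],1)/" st.py; python3 st.py; python3 - <<'E'
from h import *
m=manip.camera_model("wrist");p,d=manip.capture("wrist")
for q in (KT+[0,0,12],D(-55,0,134),KM+[0,0,12]):
    u=proj("wrist",[q],m)[0]; cv2.circle(p,tuple(int(v) for v in u.round()),3,(255,0,255),1)
cv2.imwrite("pics/w3.png",p)
E
```

```text
5.875 [499.2 329.5 201.8] [ 0.13  0.65 -1.08  1.7   0.62  1.17 -1.37] jaw -14.5 ax [-0. -0. -1.] F [ 0.1  0.1 -0.7] w 85.7
```

View pics/w3.png

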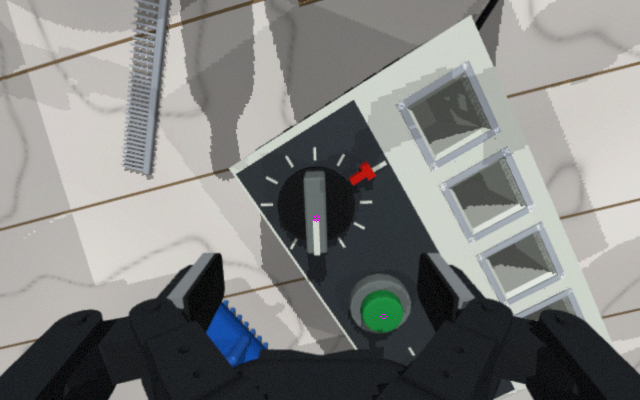

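```bash
python3 - <<'E'
from h import *
m=manip.camera_model("wrist");m1=np.load("w2.npy",allow_pickle=True)[0]
p=cv2.imread("pics/w3.png");hsv=cv2.cvtColor(p,cv2.COLOR_BGR2HSV)
g=cv2.inRange(hsv,(50,120,40),(75,255,255));M=cv2.moments(g,True);bp=[M['m10']/M['m00'],M['m01']/M['m00']]
P2=onplane("wrist",[bp],134,m)[0];P1=np.array([525.6,240.3,134]);print("btn2",bp,P2)
print("bar mid2",onplane("wrist",[[315.5,213]],145,m))
print("bar mid1",onplane("wrist",[[150+121/3,236/3]],145,m1), "K",KT)
print(m["origin"],m["orientation"].round(3),m1["origin"],m1["orientation"].round(3))
# well corner: 
print(onplane("wrist",[[400,105],[463,64],[499,130],[436,168]],112,m).round(1), [D(55+a,99+b,112).round(1) for a in(-22,22) for b in(-22,22)])
E
```

```text
btn2 [381.5325232308792, 310.77412437455325] [525.98966781 244.39085585 134.        ]
bar mid2 [[498.99051366 333.94309429 145.        ]]
bar mid1 [[497.83200004 330.23090067 145.        ]] K [497.89755329 331.02811852 133.        ]
[518.19583188 396.44802306 345.14563247] [[ 0.968 -0.241 -0.067]
 [-0.25  -0.931 -0.265]
 [ 0.001  0.273 -0.962]] [515.80527305 178.42529837 544.18823228] [[ 0.323 -0.911 -0.259]
 [-0.947 -0.31  -0.088]
 [ 0.     0.273 -0.962]]
[[571.6 384.3 112. ]
 [617.2 399.7 112. ]
 [635.8 350.5 112. ]
 [588.6 334.8 112. ]] [array([587.3, 339.7, 112. ]), array([574.4, 381.8, 112. ]), array([629.4, 352.6, 112. ]), array([616.4, 394.7, 112. ])]
```

```bash
python3 - <<'E'
from h import *
for n in("scene","side","wrist"):
    m=manip.camera_model(n);p,d=manip.capture(n);cv2.imwrite(f"pics/{n}4.png",p)
    hsv=cv2.cvtColor(p,cv2.COLOR_BGR2HSV)
    g=cv2.inRange(hsv,(50,120,30),(75,255,255))
    c,_=cv2.findContours(g,cv2.RETR_EXTERNAL,cv2.CHAIN_APPROX_NONE)
    for k in c:
        if cv2.contourArea(k)<15: continue
        M=cv2.moments(k);bp=[M['m10']/M['m00'],M['m01']/M['m00']]
        print(n,cv2.contourArea(k),np.round(bp,1),onplane(n,[bp],133,m).round(1),d[int(bp[1]),int(bp[0])])
    if n=="wrist":print(m['origin'])
E
python3 st.py
```

```text
scene 29.5 [336.5 159.4] [[525.6 236.4 133. ]] 1714.1447
scene 176.0 [368.3 127.5] [[482.  554.8 133. ]] 1956.5641
side 454.5 [252.7 345.4] [[451.9 598.3 133. ]] 1000.93176
wrist 1346.0 [380.2 310.2] [[525.6 244.  133. ]] 240.92374
[518.41366445 396.25586958 345.39826795]
6.075 [499.9 329.1 202.4] [ 0.13  0.65 -1.08  1.7   0.62  1.17 -1.37] jaw -14.5 ax [ 0.002  0.    -1.   ] F [ 0.  -0.   0.4] w 85.5
```

```bash
python3 - <<'E'
from h import *
m=manip.camera_model("wrist");p,d=manip.capture("wrist")
for uv in ([380,310],[316,190],[316,205],[350,150],[390,190],[445,210],[480,160],[130,130],[100,240],[400,70],[50,150]):
    o,r=ray("wrist",[uv],m); dd=d[uv[1],uv[0]]; print(uv,dd,(o+r[0]*dd).round(1))
s=manip.capture("side");m=manip.camera_model("side");d=s[1]
for uv in ([270,195],[263,260],[340,300],[400,250],[430,300],[300,130],[240,100]):
    o,r=ray("side",[uv],m); dd=d[uv[1],uv[0]]; print("side",uv,dd,(o+r[0]*dd).round(1))
E
```

```text
[380, 310] 243.38408 [525.5 244.7 133.6]
[316, 190] 206.20898 [503.6 348.4 145.2]
[316, 205] 209.36803 [501.  338.7 144.7]
[350, 150] 231.1717 [531.8 362.9 113.3]
[390, 190] 237.42926 [553.3 327.7 115. ]
[445, 210] 244.28673 [590.5 301.5 112.5]
[480, 160] 233.44208 [620.3 332.7 113.1]
[130, 130] 338.54898 [322.  424.   -0.7]
[100, 240] 370.5239 [240.  318.8   0.7]
[400, 70] 218.32524 [576.4 406.2 111.6]
[50, 150] 342.3793 [232.1 426.4   0.9]
side [270, 195] 1344.3215 [700.7 176.3 109.8]
side [263, 260] 1269.7228 [611.7 351.   40.3]
side [340, 300] 1222.5468 [357.7 330.9   3.6]
side [400, 250] 1334.3536 [278.3  85.2   0.8]
side [430, 300] 1223.4493 [131.9 197.5  -0.8]
side [300, 130] 792.43384 [457.8 335.7 611.8]
side [240, 100] 3041.4502 [1892.3 -981.9 -745. ]
```

```bash
python3 - <<'E'
from h import *
s=manip.read_state();m=manip.camera_model("wrist");Q=s['eef_rot'];t=s['eef_pos']
for dx in(0,-13,-19,-32):
  for w in (-42.7,42.7):
    print(dx,w,proj("wrist",[t+Q@[dx,w,z] for z in(-11,0,11)],m).round(1).tolist())
p=cv2.imread("pics/wrist4.png")
cv2.imwrite("pics/w4f.png",cv2.resize(p[230:400,120:520],None,fx=2,fy=2))
E
```

```text
0 -42.7 [[226.5, 237.4], [228.3, 258.8], [230.0, 279.4]]
0 42.7 [[408.6, 237.5], [406.9, 258.9], [405.2, 279.5]]
-13 -42.7 [[218.2, 248.9], [220.3, 272.0], [222.4, 294.0]]
-13 42.7 [[416.4, 249.1], [414.3, 272.1], [412.3, 294.1]]
-19 -42.7 [[213.8, 255.0], [216.2, 278.8], [218.4, 301.6]]
-19 42.7 [[420.4, 255.1], [418.2, 278.9], [416.1, 301.7]]
-32 -42.7 [[203.0, 270.0], [205.9, 295.8], [208.6, 320.4]]
-32 42.7 [[430.6, 270.1], [427.9, 295.9], [425.3, 320.5]]
```

View pics/w4f.png

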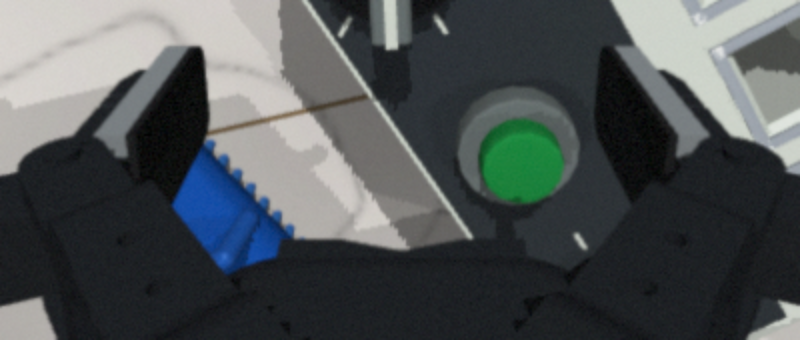

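>>> apply_moves([
  [[0,0,0],[0,0,1]],
  [[0,0,0],[0,0,1]],
  [[0,0,0],[0,0,1]],
  [[0,0,0],[0,0,1]],
  [[0,0,0],[0,0,1]],
  [[0,0,0],[0,0,1]],
  [[0,0,0],[0,0,1]],
  [[0,0,0],[0,0,1]],
  [[0,0,0],[0,0,1]],
  [[0,0,0],[0,0,0]],
  [[0,0,0],[0,0,0]],
])

```text
time_s: 7.55
eef_pos: [499.5, 329.5, 201.5]
eef_rot: [[0.0, 0.539, 0.842], [0.0, 0.842, -0.539], [-1.0, 0.0, 0.0]]
wrist_force: [-0.8, -0.9, 0.2]
grip_width: 85.4
```

```bash
python3 st.py; python3 - <<'E'
from h import *
m=manip.camera_model("wrist");p,d=manip.capture("wrist")
hsv=cv2.cvtColor(p,cv2.COLOR_BGR2HSV)
g=cv2.inRange(hsv,(50,120,30),(75,255,255));M=cv2.moments(g,True);bp=[M['m10']/M['m00'],M['m01']/M['m00']]
print(bp,onplane("wrist",[bp],134,m))
for q in (KT+[0,0,12],D(-55,0,134),KM+[0,0,12]):
    u=proj("wrist",[q],m)[0]; cv2.circle(p,tuple(int(v) for v in u.round()),3,(255,0,255),1)
cv2.imwrite("pics/w5.png",p);np.save("w5.npy",[m],allow_pickle=True)
E
```

```text
7.55 [499.5 329.5 201.5] [ 0.23  0.82 -1.33  1.7   0.83  1.31 -0.27] jaw 57.4 ax [ 0.  0. -1.] F [-0.8 -0.9  0.2] w 85.4
[389.175828460039, 165.97076023391813] [[497.29639545 384.64452315 134.        ]]
```

View pics/w5.png

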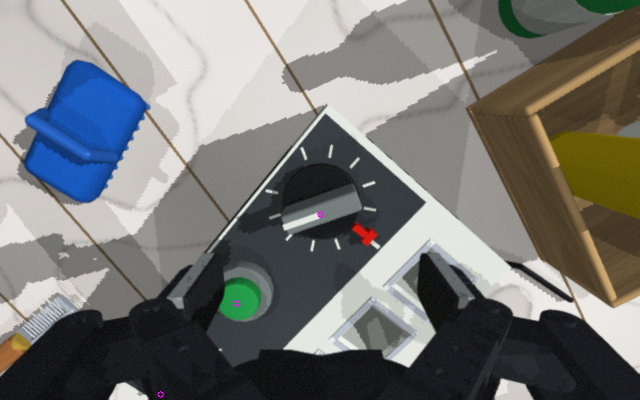

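```bash
python3 - <<'E'
from h import *
m=np.load("w5.npy",allow_pickle=True)[0];p=cv2.imread("pics/w5.png")
hsv=cv2.cvtColor(p,cv2.COLOR_BGR2HSV)
g=cv2.inRange(hsv,(50,120,30),(75,255,255));g[:250]=0;g[:,:215]=0
M=cv2.moments(g,True);bp=[M['m10']/M['m00'],M['m01']/M['m00']]
print(bp,onplane("wrist",[bp],134,m),"bar",onplane("wrist",[[321,209]],145,m))
cv2.imwrite("pics/w5k.png",cv2.resize(p[130:330,200:440],None,fx=3,fy=3,interpolation=cv2.INTER_CUBIC))
print(m['orientation'].round(3))
E
```

```text
[239.69236417033773, 298.5095447870778] [[523.96359308 244.69775041 134.        ]] bar [[495.22250732 333.50876013 145.        ]]
[[ 0.538  0.811  0.231]
 [ 0.843 -0.518 -0.147]
 [ 0.     0.274 -0.962]]
```

View pics/w5k.png

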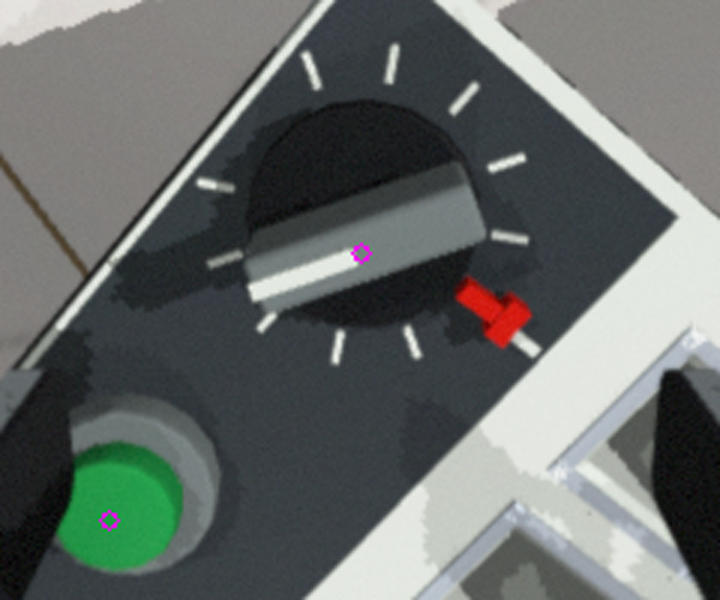

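```bash
sed -i 's/C=np.array(\[578.4,256.4\])/C=np.array([578.5,257.6])/' h.py; python3 - <<'E'
from h import *
m=np.load("w5.npy",allow_pickle=True)[0];p=cv2.imread("pics/w5.png");hsv=cv2.cvtColor(p,cv2.COLOR_BGR2HSV)
r=cv2.inRange(hsv,(0,150,60),(4,255,255))|cv2.inRange(hsv,(174,150,60),(180,255,255))
r[:,:330]=0;r[:,400:]=0
ys,xs=np.nonzero(r);P=onplane("wrist",np.c_[xs,ys],120,m)
f=lambda x,y:[200+x/3,130+y/3]
for c in ((367,248),(362,253)):
  K=onplane("wrist",[f(*c)],145,m)[0]
  V=(P-K)@R;h=np.hypot(V[:,0],V[:,1]);print(K,V.mean(0),h.min(),h.max(),knobang(P.mean(0),K))
s=onplane("wrist",[f(360,256),f(250,291)],145,m);print("ptr",knobang(K+s[1]-s[0],K))
# tick 12 oclock outer end at z112 & disc
t=onplane("wrist",[f(538,350),f(221,187),f(509,238)],112,m);print([knobang(x,onplane("wrist",[f(367,248)],145,m)[0]) for x in t], KT)
E
```

```text
[497.75151593 332.90652517 145.        ] [ 39.01371213   1.70672126 -25.        ] 27.973790090120804 47.64106882368615 2.5742750505239194
[498.12340548 331.40534836 145.        ] [ 39.09966921   3.25088609 -25.        ] 28.139498132398003 47.64238742041069 2.5350411035374187
ptr 4.73208970358265
[np.float64(2.628617687782472), np.float64(5.192534283351908), np.float64(2.140641395186084)] [497.99755329 332.22811852 133.        ]
```

>>> apply_moves([
  [[0,0.1,0],[0,0,-1]],
  [[-0.06,0,0],[0,0,-1]],
  [[0,0,0],[0,0,-1]],
  [[0,0,0],[0,0,-1]],
  [[0,0,0],[0,0,-1]],
  [[0,0,0],[0,0,-1]],
  [[0,0,0],[0,0,-1]],
  [[0,0,0],[0,0,-1]],
  [[0,0,0],[0,0,-1]],
  [[0,0,-0.6],[0,0,0]],
  [[0,0,-0.6],[0,0,0]],
  [[0,0,-0.6],[0,0,0]],
  [[0,0,-0.6],[0,0,0]],
  [[0,0,-0.3],[0,0,0]],
  [[0,0,-0.3],[0,0,0]],
  [[0,0,0],[0,0,0]],
])

```text
time_s: 9.6
eef_pos: [497.6, 332.0, 125.9]
eef_rot: [[-0.001, 0.969, -0.249], [-0.0, -0.249, -0.969], [-1.0, -0.0, 0.0]]
wrist_force: [0.7, -0.5, 0.2]
grip_width: 85.7
```

```bash
python3 st.py; python3 - <<'E'
from h import *
p,d=manip.capture("wrist");cv2.imwrite("pics/w6.png",p)
E
```

```text
9.6 [497.6 332.  125.9] [ 0.08  0.73 -1.01  1.76  0.71  1.06 -1.44] jaw -14.4 ax [-0.001 -0.    -1.   ] F [ 0.7 -0.5  0.2] w 85.7
```

View pics/w6.png

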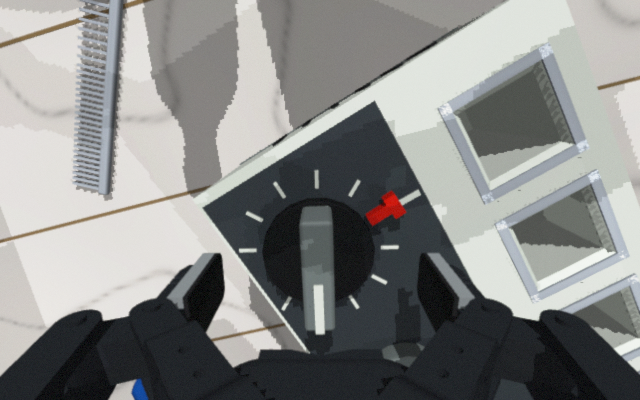

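>>> apply_moves([
  [[-0.05,0.01,0],[0,0,0]],
  [[0,0,0],[0,0,0]],
  [[0,0,0],[0,0,0]],
  [[0,0,0],[0,0,0]],
  [[0,0,0],[0,0,0]],
  [[0,0,0],[0,0,0]],
  [[0,0,0],[0,0,0]],
  [[0,0,0],[0,0,0]],
  [[0,0,0],[0,0,0]],
  [[0,0,0],[0,0,0]],
], hand=255, grip_force=30)

```text
time_s: 10.9
eef_pos: [496.6, 332.5, 126.5]
eef_rot: [[0.0, 0.969, -0.249], [0.0, -0.249, -0.969], [-1.0, 0.0, -0.0]]
wrist_force: [-1.0, 0.3, 4.7]
grip_width: 13.4
```

```bash
python3 st.py; python3 - <<'E'
from h import *
p,d=manip.capture("wrist");cv2.imwrite("pics/w7.png",p)
E
```

```text
10.9 [496.6 332.5 126.5] [ 0.08  0.73 -1.01  1.76  0.71  1.06 -1.44] jaw -14.4 ax [ 0.  0. -1.] F [-1.   0.3  4.7] w 13.4
```

View pics/w7.png

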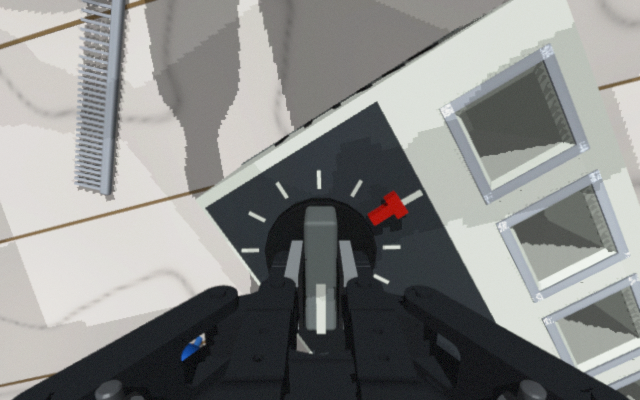

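>>> apply_moves([
  [[0,0,0],[0,0,0.8]],
  [[0,0,0],[0,0,0.8]],
  [[0,0,0],[0,0,0.8]],
  [[0,0,0],[0,0,0.8]],
  [[0,0,0],[0,0,0.8]],
  [[0,0,0],[0,0,0.8]],
  [[0,0,0],[0,0,0.8]],
  [[0,0,0],[0,0,0.8]],
  [[0,0,0],[0,0,0.8]],
  [[0,0,0],[0,0,0.8]],
  [[0,0,0],[0,0,0.8]],
  [[0,0,0],[0,0,0.8]],
  [[0,0,0],[0,0,0.8]],
  [[0,0,0],[0,0,0.8]],
  [[0,0,0],[0,0,0.8]],
  [[0,0,0],[0,0,0.8]],
  [[0,0,0],[0,0,0.8]],
  [[0,0,0],[0,0,0.8]],
  [[0,0,0],[0,0,0.8]],
  [[0,0,0],[0,0,0.4]],
])

```text
time_s: 13.45
eef_pos: [495.8, 331.6, 126.5]
eef_rot: [[-0.001, -0.351, 0.936], [-0.002, 0.936, 0.351], [-1.0, -0.001, -0.002]]
wrist_force: [-4.2, -3.8, 8.1]
grip_width: 13.5
```

>>> apply_moves([
  [[0,0,0],[0,0,0]],
  [[0,0,0],[0,0,0]],
])

```text
time_s: 13.7
eef_pos: [495.8, 331.6, 126.5]
eef_rot: [[-0.001, -0.349, 0.937], [-0.002, 0.937, 0.349], [-1.0, -0.001, -0.002]]
wrist_force: [-2.9, -3.3, 8.5]
grip_width: 13.0
```

```bash
python3 st.py; python3 - <<'E'
from h import *
p,d=manip.capture("wrist");cv2.imwrite("pics/w8.png",p)
E
```

```text
13.7 [495.8 331.6 126.5] [ 0.23  1.01 -1.38  1.76  1.04  1.32  0.53] jaw 110.4 ax [-0.001 -0.002 -1.   ] F [-2.9 -3.3  8.5] w 13.0
```

View pics/w8.png

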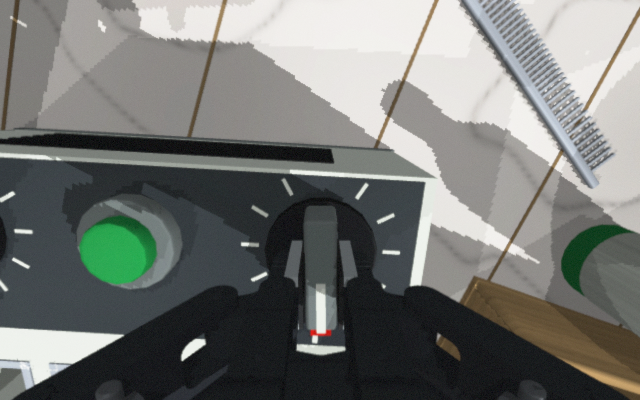

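>>> apply_moves([
  [[0,0,0],[0,0,0]],
  [[0,0,0],[0,0,0]],
  [[0,0,0],[0,0,0]],
  [[0,0,0.4],[0,0,0]],
  [[0,0,1],[0,0,0]],
  [[0,0,1],[0,0,0]],
  [[0.1,-0.8,1],[0,0,0]],
  [[0.1,-0.8,1],[0,0,0]],
  [[0,0,0],[0,0,0]],
  [[0,0,0],[0,0,0]],
], hand=0)

```text
time_s: 15.0
eef_pos: [501.5, 292.6, 236.9]
eef_rot: [[0.001, -0.348, 0.937], [0.0, 0.937, 0.348], [-1.0, -0.0, 0.001]]
wrist_force: [-0.1, 0.0, -0.8]
grip_width: 85.6
```

```bash
python3 st.py; python3 - <<'E'
from h import *
m=manip.camera_model("wrist");p,d=manip.capture("wrist");np.save("w9.npy",[m],allow_pickle=True);cv2.imwrite("pics/w9.png",p)
u=proj("wrist",[KT+[0,0,12]],m)[0].astype(int);print(u)
a,b=max(u[1]-80,0),max(u[0]-100,0)
print(b,a);cv2.imwrite("pics/w9k.png",cv2.resize(p[a:a+150,b:b+200],None,fx=4,fy=4,interpolation=cv2.INTER_CUBIC))
E
```

```text
15.0 [501.5 292.6 236.9] [ 0.36  0.86 -1.49  1.71  0.87  1.42  0.66] jaw 110.4 ax [ 0.001  0.    -1.   ] F [-0.1  0.  -0.8] w 85.6
[371 215]
271 135
```

View pics/w9.png

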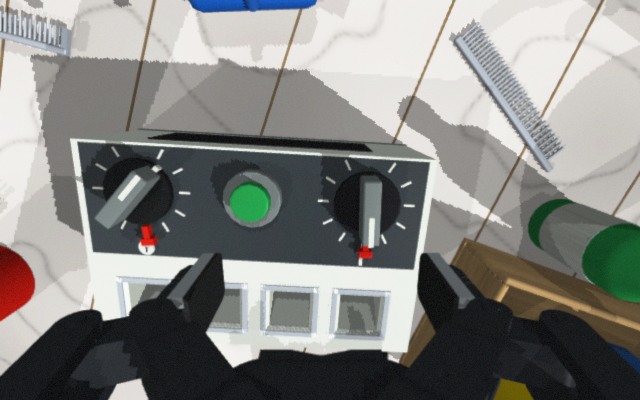

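View pics/w9k.png

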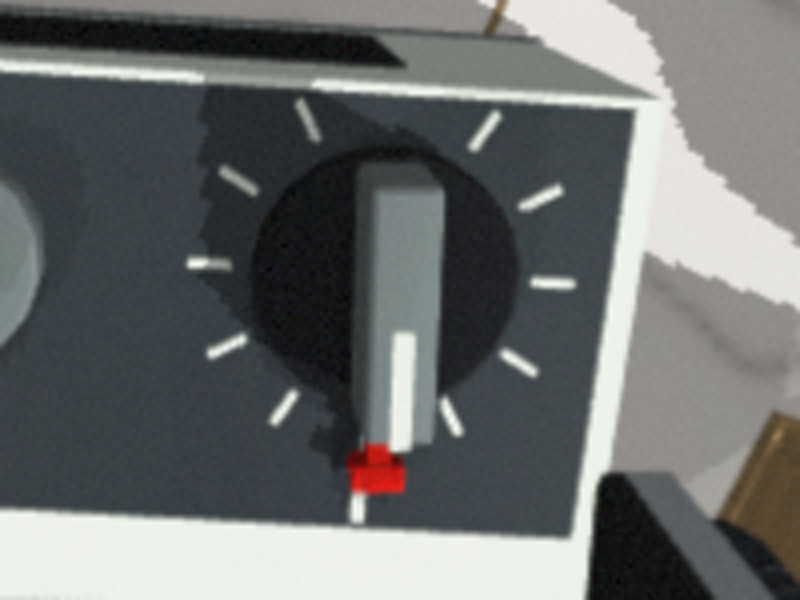

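```bash
python3 - <<'E'
from h import *
m=np.load("w9.npy",allow_pickle=True)[0];p=cv2.imread("pics/w9.png");hsv=cv2.cvtColor(p,cv2.COLOR_BGR2HSV)
r=cv2.inRange(hsv,(0,150,60),(4,255,255))|cv2.inRange(hsv,(174,150,60),(180,255,255))
f=lambda x,y:[271+x/4,135+y/4]
def clip(x0,x1,K):
    q=r.copy();q[:,:x0]=0;q[:,x1:]=0;q[:200]=0;q[275:]=0
    ys,xs=np.nonzero(q);P=onplane("wrist",np.c_[xs,ys],120,m);V=(P-K)@R;h=np.hypot(V[:,0],V[:,1]);return len(xs),h.min().round(),h.max().round(),knobang(P.mean(0),K)
s=onplane("wrist",[f(404,333),f(400,449)],145,m)
for K in (onplane("wrist",[f(406,314)],145,m)[0],KT+[0,0,12]):
    print(K,"ptr dir",knobang(K+s[1]-s[0],K),"end",knobang(s[1],K),clip(345,385,K))
# disc center: ellipse of disc at z121: left 252,right 518 at row 285ish; top 145 ; 
d=onplane("wrist",[f(252,270),f(519,280)],121,m);print(d,d.mean(0))
E
```

```text
[496.54474977 332.16014791 145.        ] ptr dir 2.5490087064824842 end 2.5582264040308913 (146, np.float64(38.0), np.float64(49.0), np.float64(2.588112796734189))
[497.99755329 332.22811852 145.        ] ptr dir 2.5490087064824842 end 2.5412248228286516 (146, np.float64(36.0), np.float64(48.0), np.float64(2.5785063717573427))
[[504.8421188  305.27551557 121.        ]
 [487.62820534 357.66490097 121.        ]] [496.23516207 331.47020827 121.        ]
```

>>> apply_moves([
  [[0.35,-0.95,-0.25],[0,0,-0.9]],
  [[0.35,-0.95,-0.25],[0,0,-0.9]],
  [[0.35,-0.95,-0.25],[0,0,-0.9]],
  [[0.35,-0.95,-0.25],[0,0,-0.9]],
  [[0.35,-0.95,-0.25],[0,0,-0.9]],
  [[0.3,-0.95,-0.25],[0,0,-0.8]],
  [[0,0,0],[0,0,0]],
  [[0,0,0],[0,0,0]],
])

```text
time_s: 16.05
eef_pos: [552.1, 151.4, 198.7]
eef_rot: [[-0.001, 0.372, 0.928], [0.001, 0.928, -0.372], [-1.0, 0.001, -0.001]]
wrist_force: [-0.7, 0.6, 0.9]
grip_width: 85.3
```

```bash
sed -i 's/C=np.array(\[578.5,257.6\])/C=np.array([577.5,257.4])/' h.py;python3 st.py; python3 - <<'E'
from h import *
m=manip.camera_model("wrist");p,d=manip.capture("wrist");np.save("w10.npy",[m],allow_pickle=True);cv2.imwrite("pics/w10.png",p)
u=proj("wrist",[KM+[0,0,12]],m)[0].astype(int);print(u,KM)
a,b=max(u[1]-80,0),max(u[0]-100,0)
print(b,a);cv2.imwrite("pics/w10k.png",cv2.resize(p[a:a+150,b:b+200],None,fx=4,fy=4,interpolation=cv2.INTER_CUBIC))
E
```

```text
16.05 [552.1 151.4 198.7] [ 0.59  0.8  -1.36  1.77  0.82  1.29  0.22] jaw 68.2 ax [-0.001  0.001 -1.   ] F [-0.7  0.6  0.9] w 85.3
[318 220] [552.86521508 150.42744571 133.        ]
218 140
```

View pics/w10k.png

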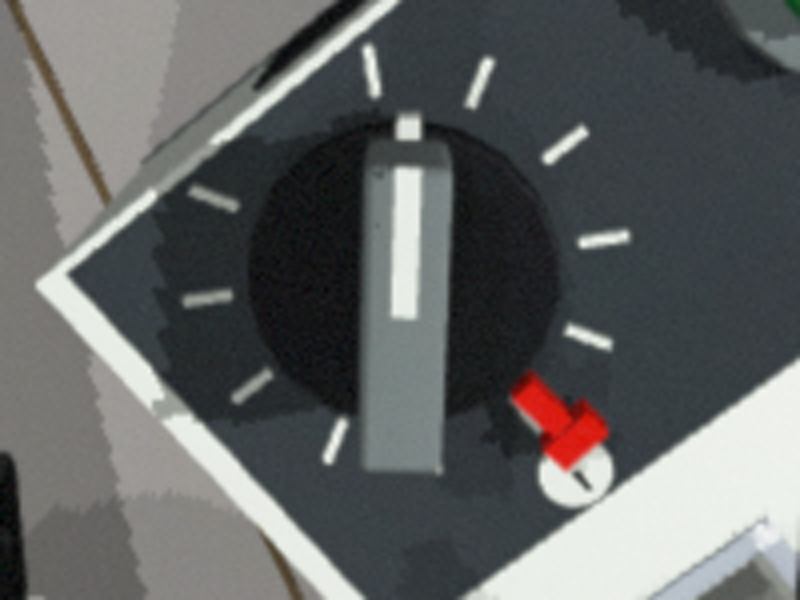

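```bash
python3 - <<'E'
from h import *
m=np.load("w10.npy",allow_pickle=True)[0];p=cv2.imread("pics/w10.png");hsv=cv2.cvtColor(p,cv2.COLOR_BGR2HSV)
r=cv2.inRange(hsv,(0,150,60),(4,255,255))|cv2.inRange(hsv,(174,150,60),(180,255,255))
f=lambda x,y:[218+x/4,140+y/4]
def clip(x0,x1,K):
    q=r.copy();q[:,:x0]=0;q[:,x1:]=0;q[:200]=0;q[275:]=0
    ys,xs=np.nonzero(q);P=onplane("wrist",np.c_[xs,ys],120,m);V=(P-K)@R;h=np.hypot(V[:,0],V[:,1]);return len(xs),h.min().round(),h.max().round(),knobang(P.mean(0),K)
s=onplane("wrist",[f(404,316),f(407,168)],145,m)
for K in (onplane("wrist",[f(405,317)],145,m)[0],KM+[0,0,12]):
    print(K,"ptr dir",knobang(K+s[1]-s[0],K),"end",knobang(s[1],K),clip(340,375,K))
d=onplane("wrist",[f(248,265),f(558,275),f(405,120)],121,m);print(d,d[:2].mean(0))
E
```

```text
[552.23381777 151.11992942 145.        ] ptr dir 0.17548938241241396 end 0.16879913540223823 (291, np.float64(29.0), np.float64(48.0), np.float64(2.519121760004432))
[552.86521508 150.42744571 145.        ] ptr dir 0.17548938241241308 end 0.18466958279542744 (291, np.float64(29.0), np.float64(48.0), np.float64(2.496751010958094))
[[540.71624559 125.92383772 121.        ]
 [562.69890621 175.91678579 121.        ]
 [526.99675846 161.17023402 121.        ]] [551.7075759  150.92031176 121.        ]
```

>>> apply_moves([
  [[0,0,-0.7],[0,0,0]],
  [[0,0,-0.7],[0,0,0]],
  [[0,0,-0.7],[0,0,0]],
  [[0,0,-0.5],[0,0,0]],
  [[0,0,-0.3],[0,0,0]],
  [[0,0,0],[0,0,0]],
  [[0,0,0],[0,0,0]],
])

```text
time_s: 16.98
eef_pos: [553.2, 150.1, 126.9]
eef_rot: [[0.001, 0.375, 0.927], [0.0, 0.927, -0.375], [-1.0, 0.001, 0.001]]
wrist_force: [-0.8, -0.3, 0.3]
grip_width: 85.5
```

>>> apply_moves([
  [[0,0,0],[0,0,0]],
  [[0,0,0],[0,0,0]],
  [[0,0,0],[0,0,0]],
  [[0,0,0],[0,0,0]],
  [[0,0,0],[0,0,0]],
  [[0,0,0],[0,0,0]],
  [[0,0,0],[0,0,0]],
  [[0,0,0],[0,0,0]],
  [[0,0,0],[0,0,0]],
], hand=255)

```text
time_s: 18.1
eef_pos: [552.9, 149.8, 126.5]
eef_rot: [[0.0, 0.375, 0.927], [-0.0, 0.927, -0.375], [-1.0, -0.0, 0.0]]
wrist_force: [-0.6, -1.5, 4.6]
grip_width: 13.5
```

```bash
python3 st.py
```

```text
18.1 [552.9 149.8 126.5] [ 0.55  0.87 -1.27  1.82  0.91  1.18  0.16] jaw 68.0 ax [ 0. -0. -1.] F [-0.6 -1.5  4.6] w 13.5
```

>>> apply_moves([
  [[0,0,0],[0,0,-0.9]],
  [[0,0,0],[0,0,-0.9]],
  [[0,0,0],[0,0,-0.9]],
  [[0,0,0],[0,0,-0.9]],
  [[0,0,0],[0,0,-0.9]],
  [[0,0,0],[0,0,-0.9]],
  [[0,0,0],[0,0,-0.9]],
  [[0,0,0],[0,0,-0.9]],
  [[0,0,0],[0,0,-0.9]],
  [[0,0,0],[0,0,-0.9]],
  [[0,0,0],[0,0,-0.9]],
  [[0,0,0],[0,0,-0.9]],
  [[0,0,0],[0,0,-0.9]],
  [[0,0,0],[0,0,-0.9]],
  [[0,0,0],[0,0,-0.9]],
  [[0,0,0],[0,0,-0.9]],
  [[0,0,0],[0,0,-0.9]],
  [[0,0,0],[0,0,-0.9]],
  [[0,0,0],[0,0,-0.55]],
  [[0,0,0],[0,0,0]],
])

```text
time_s: 20.6
eef_pos: [551.1, 149.7, 126.4]
eef_rot: [[-0.003, 0.406, -0.914], [-0.002, -0.914, -0.406], [-1.0, 0.0, 0.003]]
wrist_force: [-5.2, -1.8, 8.1]
grip_width: 13.4
```

```bash
python3 st.py
```

```text
20.6 [551.1 149.7 126.4] [ 0.29  0.59 -0.8   1.83  0.52  0.95 -1.89] jaw -66.0 ax [-0.003 -0.002 -1.   ] F [-5.2 -1.8  8.1] w 13.4
```

Open, lift and back away for a view of both knobs.

>>> apply_moves([
  [[0,0,0],[0,0,0]],
  [[0,0,0],[0,0,0]],
  [[0,0,0],[0,0,0]],
  [[0,0,0.4],[0,0,0]],
  [[0,0,1],[0,0,0]],
  [[0,0,1],[0,0,0]],
  [[-0.8,0.5,1],[0,0,0]],
  [[-0.8,0.5,1],[0,0,0]],
  [[-0.8,0.5,1],[0,0,0]],
  [[0,0,0],[0,0,0]],
  [[0,0,0],[0,0,0]],
], hand=0)

```text
time_s: 21.98
eef_pos: [493.3, 186.5, 261.1]
eef_rot: [[0.001, 0.406, -0.914], [-0.001, -0.914, -0.406], [-1.0, 0.001, -0.0]]
wrist_force: [-0.1, -0.5, -1.0]
grip_width: 85.1
```

```bash
python3 st.py; python3 - <<'E'
from h import *
m=manip.camera_model("wrist");p,d=manip.capture("wrist");np.save("w11.npy",[m],allow_pickle=True);cv2.imwrite("pics/w11.png",p)
cr=[]
for K in(KT,KM):
    u=proj("wrist",[K+[0,0,12]],m)[0].astype(int);a,b=max(u[1]-60,0),max(u[0]-50,0);print(u,b,a)
    cr.append(cv2.resize(p[a:a+110,b:b+100],None,fx=4,fy=4,interpolation=cv2.INTER_CUBIC))
cv2.imwrite("pics/w11k.png",cv2.hconcat(cr))
E
```

```text
21.975 [493.3 186.5 261.1] [ 0.36  0.35 -0.95  1.81  0.32  1.14 -1.85] jaw -66.1 ax [ 0.001 -0.001 -1.   ] F [-0.1 -0.5 -1. ] w 85.1
[148 118] 98 58
[392 148] 342 88
```

View pics/w11.png

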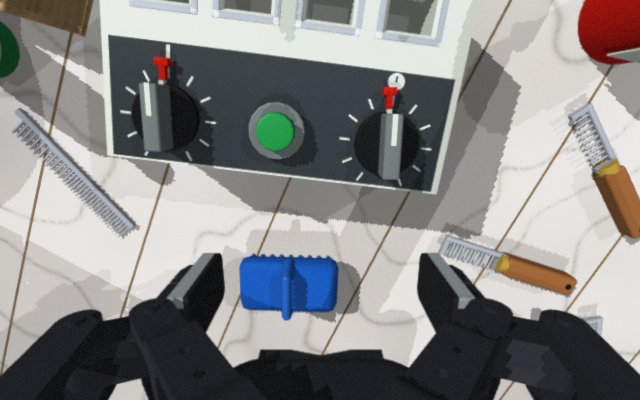

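View pics/w11k.png

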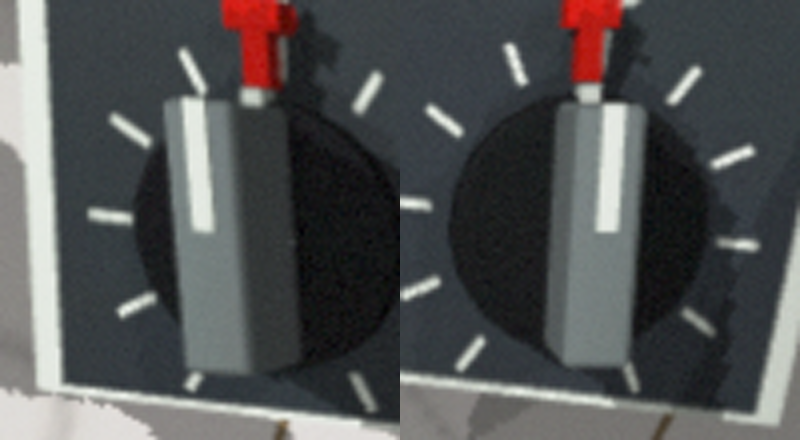

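```bash
python3 - <<'E'
from h import *
m=np.load("w11.npy",allow_pickle=True)[0];p=cv2.imread("pics/w11.png");hsv=cv2.cvtColor(p,cv2.COLOR_BGR2HSV)
r=cv2.inRange(hsv,(0,150,60),(4,255,255))|cv2.inRange(hsv,(174,150,60),(180,255,255))
f=lambda x,y:[98+x/4,58+y/4]
g=lambda x,y:[342+(x-400)/4,88+y/4]
def clip(x0,x1,K):
    q=r.copy();q[:,:x0]=0;q[:,x1:]=0
    ys,xs=np.nonzero(q);P=onplane("wrist",np.c_[xs,ys],120,m);V=(P-K)@R;h=np.hypot(V[:,0],V[:,1]);return len(xs),h.min().round(),h.max().round(),knobang(P.mean(0),K)
for nm,F,st,tip,barmid,xr,K0 in (("temp",f,[(202,232),(191,98)],(253,97),(208,235),(145,180),KT),("time",g,[(606,232),(614,104)],(589,94),(604,235),(375,405),KM)):
    s=onplane("wrist",[F(*x) for x in st],145,m); t=onplane("wrist",[F(*tip)],121,m)[0]
    for K in (onplane("wrist",[F(*barmid)],145,m)[0],K0):
        print(nm,K.round(1),"dir",knobang(K+s[1]-s[0],K).round(3),"end",knobang(s[1],K).round(3),"tip",knobang(t,K).round(3),"clip",clip(*xr,K))
E
cat > /dev/null
```

```text
temp [498.7 331.5 145. ] dir 2.552 end 2.507 tip 2.532 clip (273, np.float64(29.0), np.float64(46.0), np.float64(2.572730695774105))
temp [497. 332. 133.] dir 2.552 end 2.55 tip 2.571 clip (273, np.float64(31.0), np.float64(48.0), np.float64(2.5979671478519384))
time [554.1 150.3 145. ] dir 2.501 end 2.516 tip 2.514 clip (218, np.float64(30.0), np.float64(46.0), np.float64(2.4865147021577845))
time [552.9 150.4 133. ] dir 2.501 end 2.539 tip 2.537 clip (218, np.float64(31.0), np.float64(47.0), np.float64(2.5024236280566736))
```

>>> apply_moves([
  [[0.03,0.97,-0.4],[0,0,0]],
  [[0.03,0.97,-0.4],[0,0,0]],
  [[0.03,0.97,-0.4],[0,0,0]],
  [[0.03,0.97,-0.4],[0,0,0]],
  [[0.03,0.97,-0.4],[0,0,0]],
  [[0.03,0.97,-0.4],[0,0,0]],
  [[0,0,0],[0,0,0]],
  [[0,0,0],[0,0,0]],
])

```text
time_s: 23.02
eef_pos: [497.6, 331.6, 200.4]
eef_rot: [[-0.001, 0.406, -0.914], [-0.001, -0.914, -0.406], [-1.0, 0.001, 0.002]]
wrist_force: [0.9, -1.4, -0.3]
grip_width: 85.3
```

```bash
python3 st.py; python3 - <<'E'
from h import *
m=manip.camera_model("wrist");p,d=manip.capture("wrist");np.save("w12.npy",[m],allow_pickle=True);cv2.imwrite("pics/w12.png",p)
u=proj("wrist",[KT+[0,0,12]],m)[0].astype(int);a,b=max(u[1]-100,0),max(u[0]-70,0);print(u,b,a)
cv2.imwrite("pics/w12k.png",cv2.resize(p[a:a+150,b:b+140],None,fx=4,fy=4,interpolation=cv2.INTER_CUBIC))
E
```

```text
23.025 [497.6 331.6 200.4] [ 0.01  0.56 -0.87  1.71  0.47  1.11 -2.16] jaw -66.1 ax [-0.001 -0.001 -1.   ] F [ 0.9 -1.4 -0.3] w 85.3
[318 222] 248 122
```

View pics/w12k.png

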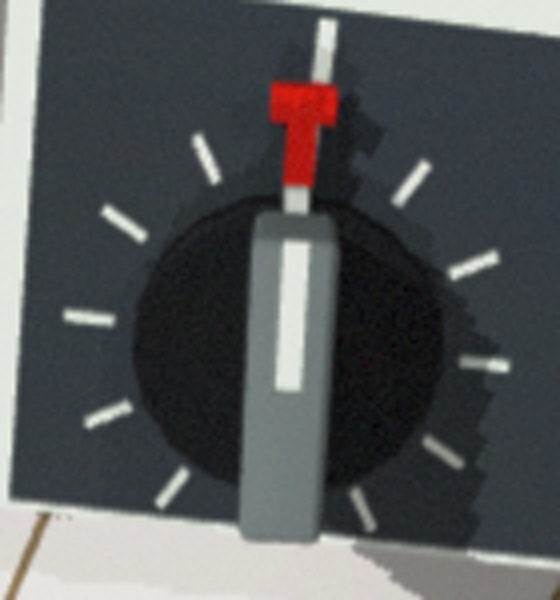

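>>> apply_moves([
  [[0,0,1],[0,0,0.9]],
  [[0,0,1],[0,0,0.9]],
  [[0,0,1],[0,0,0.9]],
  [[0,0,0.6],[0,0,0.9]],
  [[0.3,-0.1,0],[0,0,0.9]],
  [[0.3,-0.1,0],[0,0,0.9]],
  [[0.3,0,0],[0,0,0.9]],
  [[0.3,-0.1,0],[0,0,0.9]],
  [[0.3,0,0],[0,0,0.9]],
  [[0.3,-0.1,0],[0,0,0.9]],
  [[0.3,0,0],[0,0,0.9]],
  [[0.3,-0.1,0],[0,0,0.9]],
  [[0.3,0,0],[0,0,0.9]],
  [[0.3,-0.1,0],[0,0,0.9]],
  [[0.3,0,0],[0,0,0.9]],
  [[0.3,-0.1,0],[0,0,0.9]],
  [[0.3,0,0],[0,0,0.9]],
  [[0.3,-0.1,0],[0,0,0.9]],
  [[0.3,0,0],[0,0,0.9]],
  [[0.3,-0.1,0],[0,0,0.9]],
])

```text
time_s: 25.58
eef_pos: [618.3, 308.6, 291.5]
eef_rot: [[0.001, 0.206, 0.979], [-0.001, 0.979, -0.206], [-1.0, -0.001, 0.001]]
wrist_force: [0.4, -0.4, -0.5]
grip_width: 85.1
```

>>> apply_moves([
  [[0.3,0,0],[0,0,0.9]],
  [[0.2,-0.1,0],[0,0,0.9]],
  [[0,0,0],[0,0,0.9]],
  [[0,0,0],[0,0,0.9]],
  [[0,0,0],[0.26,-0.85,0]],
  [[0,0,0],[0.26,-0.85,0]],
  [[0,0,0],[0.26,-0.85,0]],
  [[0,0,0],[0.26,-0.85,0]],
  [[0,0,0],[0.26,-0.85,0]],
  [[0,0,0],[0.26,-0.85,0]],
  [[0,0,0],[0.26,-0.85,0]],
  [[0,0,0],[0,0,0]],
  [[0,0,0],[0,0,0]],
])

```text
time_s: 27.2
eef_pos: [631.1, 306.9, 292.2]
eef_rot: [[0.73, -0.288, 0.619], [0.221, 0.958, 0.185], [-0.646, 0.002, 0.763]]
wrist_force: [-0.0, 0.7, -0.2]
grip_width: 85.2
```

```bash
python3 st.py; python3 - <<'E'
from h import *
for y in(99,33,-33,-99): print(y,D(55,y,0).round(1))
s=manip.read_state();print(s['eef_rot'].round(3))
for n in("side","scene"):
    p,d=manip.capture(n);cv2.imwrite(f"pics/{n}13.png",p)
E
```

```text
27.2 [631.1 306.9 292.2] [ 0.51  0.55 -1.38  2.12  1.75  0.75 -0.11] jaw 106.7 ax [ 0.73   0.221 -0.646] F [-0.   0.7 -0.2] w 85.2
99 [601.  368.2   0. ]
33 [620.4 305.1   0. ]
-33 [639.8 242.    0. ]
-99 [659.2 178.9   0. ]
[[ 0.73  -0.288  0.619]
 [ 0.221  0.958  0.185]
 [-0.646  0.002  0.763]]
```

View pics/side13.png

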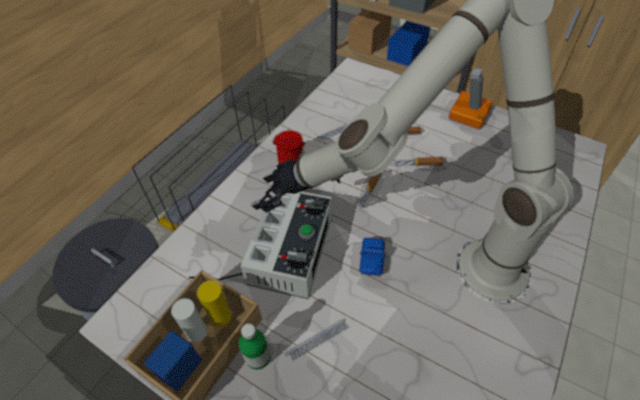

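>>> apply_moves([
  [[0,0,-0.7],[0,0,0]],
  [[0,0,-0.7],[0,0,0]],
  [[0,0,-0.7],[0,0,0]],
  [[0,0,-0.7],[0,0,0]],
  [[0,0,-0.7],[0,0,0]],
  [[0,0,-0.7],[0,0,0]],
  [[0,0,-0.7],[0,0,0]],
  [[0,0,-0.4],[0,0,0]],
  [[0,0,0],[0,0,0]],
  [[0,0,0],[0,0,0]],
])

```text
time_s: 28.55
eef_pos: [630.3, 308.2, 159.5]
eef_rot: [[0.731, -0.29, 0.618], [0.224, 0.957, 0.185], [-0.645, 0.003, 0.764]]
wrist_force: [0.2, 0.7, -0.2]
grip_width: 85.4
```

```bash
python3 st.py; python3 - <<'E'
from h import *
p,d=manip.capture("side");cv2.imwrite(f"pics/side14.png",cv2.resize(p[130:330,200:420],None,fx=3,fy=3))
m=manip.camera_model("wrist");p,d=manip.capture("wrist");cv2.imwrite("pics/w14.png",p)
E
```

```text
28.55 [630.3 308.2 159.5] [ 0.33  0.81 -1.18  2.19  2.17  0.92 -0.4 ] jaw 106.8 ax [ 0.731  0.224 -0.645] F [ 0.2  0.7 -0.2] w 85.4
```

View pics/side14.png

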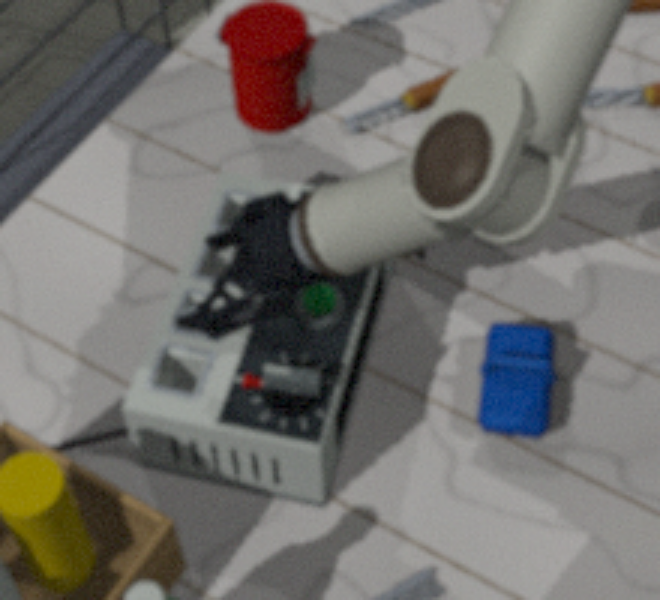

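View pics/w14.png

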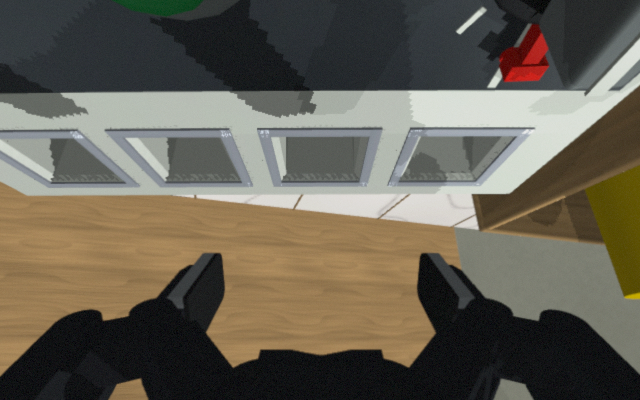

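>>> apply_moves([
  [[0,0,0.9],[0,0,0]],
  [[0,0,0.9],[0,0,0]],
  [[0,0,0.9],[0,0,0]],
  [[0,0,0.9],[-0.26,0.85,0]],
  [[0,-0.5,0.9],[-0.26,0.85,0]],
  [[-0.2,-0.9,0.6],[-0.26,0.85,0]],
  [[-0.4,-0.95,0],[-0.26,0.85,0]],
  [[-0.4,-0.95,0],[-0.26,0.85,0]],
  [[-0.4,-0.95,0],[-0.26,0.85,0]],
  [[-0.4,-0.95,0],[-0.26,0.85,0]],
  [[-0.4,-0.95,0],[0,0,-0.9]],
  [[-0.4,-0.95,0],[0,0,-0.9]],
  [[-0.4,-0.95,0],[0,0,-0.9]],
  [[-0.4,-0.95,0],[0,0,-0.9]],
  [[-0.4,-0.95,0],[0,0,-0.9]],
  [[-0.4,-0.95,0],[0,0,-0.9]],
  [[-0.4,-0.95,0],[0,0,-0.9]],
  [[-0.4,-0.95,0],[0,0,-0.9]],
  [[-0.4,-0.95,0],[0,0,-0.9]],
  [[-0.4,-0.95,0],[0,0,-0.9]],
])

```text
time_s: 31.15
eef_pos: [486.8, -63.1, 272.3]
eef_rot: [[0.018, 0.823, 0.568], [-0.058, 0.568, -0.821], [-0.998, -0.018, 0.058]]
wrist_force: [0.5, -1.1, -0.3]
grip_width: 85.4
```

>>> apply_moves([
  [[-0.2,-0.9,-0.5],[0,0,-0.9]],
  [[-0.1,-0.9,-0.7],[0,0,-0.9]],
  [[0,-0.9,-0.7],[0,0,-0.9]],
  [[0,0,-0.7],[0,0,-0.9]],
  [[0,0,-0.7],[0,0,0]],
  [[0,0,0],[0,0,0]],
  [[0,0,0],[0,0,0]],
])

```text
time_s: 32.02
eef_pos: [480.1, -129.4, 189.8]
eef_rot: [[-0.011, 0.994, 0.108], [-0.058, 0.108, -0.992], [-0.998, -0.017, 0.057]]
wrist_force: [0.5, -0.4, 0.6]
grip_width: 85.5
```

```bash
cat > comb.py <<'E'
import sys
from h import *
name=sys.argv[1]
s=manip.read_state();Q=s['eef_rot']
m=manip.camera_model("wrist");p,d=manip.capture("wrist");cv2.imwrite(f"pics/{name}.png",p)
k,hsv=handles(p)
c,_=cv2.findContours(k,cv2.RETR_EXTERNAL,cv2.CHAIN_APPROX_NONE)
for k in c:
    a=cv2.contourArea(k)
    if a<800: continue
    x=k.reshape(-1,2); edge=(x[:,0].min()<2)|(x[:,0].max()>637)|(x[:,1].min()<2)|(x[:,1].max()>397)
    b=onplane("wrist",x.astype(float),18,m)
    r=cv2.minAreaRect(b[:,:2].astype(np.float32)); bb=cv2.boxPoints(r);e=[bb[1]-bb[0],bb[2]-bb[1]];n=[np.linalg.norm(q) for q in e];L=e[int(n[1]>n[0])];
    ang=np.degrees(np.arctan2(L[1],L[0]))%180
    print(int(a),"edge",bool(edge),"px",x.mean(0).round(),"c",np.round(r[0],1),"size",np.round(sorted(n),1),"yaw",ang.round(1))
# TCP projected onto the bench, for comparison of finger centre
E
python3 st.py; python3 comb.py w15
```

```text
32.025 [ 480.1 -129.4  189.8] [ 1.05  0.46 -1.1   1.96  0.54  1.04 -0.19] jaw 6.2 ax [-0.011 -0.058 -0.998] F [ 0.5 -0.4  0.6] w 85.5
2654 edge False px [440. 228.] c [ 607.7 -175.8] size [ 34.9 100.1] yaw 59.0
2478 edge False px [322. 172.] c [ 480.6 -133.7] size [25.4 99.8] yaw 95.6
```

View pics/w15.png

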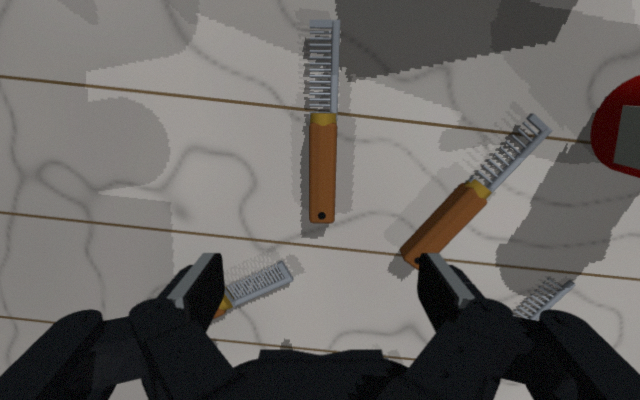

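```bash
cat > plan.py <<'E'
from h import *
from scipy.spatial.transform import Rotation as RR
def tool(a,y):
    a=np.array(a,float);a/=np.linalg.norm(a);y=np.array(y,float);y-=a*(a@y);y/=np.linalg.norm(y)
    return np.c_[a,y,np.cross(a,y)]
def delta(P,Q):
    s=manip.read_state()
    dp=(np.array(P)-s['eef_pos'])/25
    rv=RR.from_matrix(Q@s['eef_rot'].T).as_rotvec(degrees=True)/8
    print("dpos units",dp.round(2),"rot units",rv.round(2))
def graspcomb(c,yaw,tilt=40,s=15,gz=23,up=0):
    h=np.array([np.cos(np.radians(yaw)),np.sin(np.radians(yaw)),0]);t=np.radians(tilt)
    a=np.sin(t)*h-np.cos(t)*np.array([0,0,1]);y=np.cross([0,0,1],h)*-1  # jaw yaw-90
    g=np.array([c[0],c[1],gz])-s*h+[0,0,up]
    return g+19*a,tool(a,y)
def place(w,tilt=50,s=15,z=0,p=17.1):
    p=np.radians(p);pv=np.array([np.cos(p),np.sin(p),0]);t=np.radians(tilt)
    a=np.sin(t)*pv-np.cos(t)*np.array([0,0,1]);y=np.cross([0,0,1],pv)
    W=D(55,w,0);return W+[0,0,147+s+z]+19*a,tool(a,y)
E
python3 -c "
from plan import *
P,Q=graspcomb((480.6,-133.7),95.6,up=60);print(P,Q.round(2));delta(P,Q)"
```

```text
[ 480.871967   -136.47373401   68.44515558] [[-0.06  1.    0.07]
 [ 0.64  0.1  -0.76]
 [-0.77  0.   -0.64]]
dpos units [ 0.02 -0.28 -4.86] rot units [ 5.39  0.44 -0.11]
```

>>> apply_moves([
  [[0,-0.05,-0.8],[0.9,0.07,-0.02]],
  [[0,-0.05,-0.8],[0.9,0.07,-0.02]],
  [[0,-0.05,-0.8],[0.9,0.07,-0.02]],
  [[0,-0.05,-0.8],[0.9,0.07,-0.02]],
  [[0,-0.05,-0.8],[0.9,0.07,-0.02]],
  [[0,-0.05,-0.85],[0.9,0.08,-0.02]],
  [[0,0,0],[0,0,0]],
  [[0,0,0],[0,0,0]],
])

```text
time_s: 33.08
eef_pos: [480.6, -136.7, 69.9]
eef_rot: [[-0.061, 0.995, 0.074], [0.639, 0.096, -0.763], [-0.766, 0.001, -0.642]]
wrist_force: [1.4, 1.4, 1.1]
grip_width: 85.4
```

```bash
python3 st.py; python3 comb.py w16; python3 -c "
from plan import *
P,Q=graspcomb((480.6,-133.7),95.6,up=0);delta(P,Q)"
```

```text
33.075 [ 480.6 -136.7   69.9] [ 1.31  1.08 -1.08  1.74  0.32  1.13  0.29] jaw 5.5 ax [-0.061  0.639 -0.766] F [1.4 1.4 1.1] w 85.4
1207 edge False px [558. 307.] c [ 626.8 -137.9] size [20.3 43.1] yaw 0.4
6215 edge False px [318. 277.] c [ 480.  -130.3] size [26.3 97.9] yaw 95.2
dpos units [ 0.    0.   -2.48] rot units [0.02 0.01 0.  ]
```

View pics/w16.png

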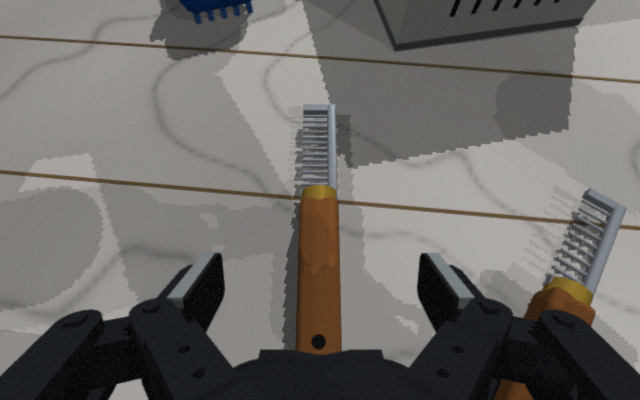

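>>> apply_moves([
  [[0,0,-0.6],[0,0,0]],
  [[0,0,-0.6],[0,0,0]],
  [[0,0,-0.5],[0,0,0]],
  [[0,0,-0.4],[0,0,0]],
  [[0,0,-0.3],[0,0,0]],
  [[0,0,0],[0,0,0]],
  [[0,0,0],[0,0,0]],
])

```text
time_s: 34.0
eef_pos: [480.0, -137.4, 8.3]
eef_rot: [[-0.062, 0.995, 0.072], [0.641, 0.095, -0.762], [-0.765, -0.001, -0.644]]
wrist_force: [0.9, 0.2, -0.4]
grip_width: 85.3
```

>>> apply_moves([
  [[0,0,0],[0,0,0]],
  [[0,0,0],[0,0,0]],
  [[0,0,0],[0,0,0]],
  [[0,0,0],[0,0,0]],
  [[0,0,0],[0,0,0]],
  [[0,0,0],[0,0,0]],
  [[0,0,0],[0,0,0]],
  [[0,0,0],[0,0,0]],
], hand=255, grip_force=70)

```text
time_s: 35.0
eef_pos: [480.0, -137.9, 8.3]
eef_rot: [[-0.062, 0.996, 0.072], [0.64, 0.094, -0.762], [-0.766, -0.001, -0.643]]
wrist_force: [-0.1, -3.1, 4.6]
grip_width: 24.6
```

```bash
python3 st.py; python3 comb.py w17
```

```text
35.0 [ 480.  -137.9    8.3] [ 1.28  1.16 -1.01  1.73  0.37  1.07  0.31] jaw 5.4 ax [-0.062  0.64  -0.766] F [-0.1 -3.1  4.6] w 24.6
5616 edge True px [618. 332.] c [ 605.1 -153.5] size [24.  57.8] yaw 74.1
11620 edge False px [321. 252.] c [ 480.3 -129.3] size [26.9 99.7] yaw 95.5
```

View pics/w17.png

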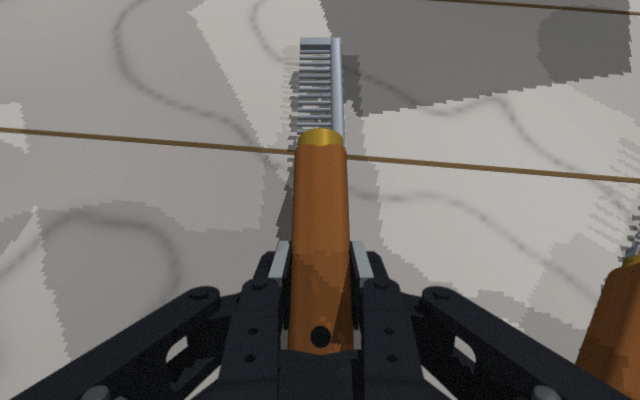

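>>> apply_moves([
  [[0,0,0.5],[0,0,0]],
  [[0,0,1],[0,0,0]],
  [[0,0,1],[-0.9,-0.09,0]],
  [[0,0,1],[-0.9,-0.09,0]],
  [[0,0,1],[-0.9,-0.09,0]],
  [[0,0,1],[-0.9,-0.09,0]],
  [[0,0,1],[-0.9,-0.09,0]],
  [[0,0,1],[-0.9,-0.09,0]],
  [[0,0,1],[-0.9,-0.09,0]],
  [[0,0,1],[-0.9,-0.09,0]],
  [[0,0,1],[-0.9,-0.09,0]],
  [[0,0,1],[-0.9,-0.09,0]],
  [[0,0,0.5],[-0.9,-0.09,0]],
  [[0,0,0],[-0.9,-0.09,0]],
  [[0,0,0],[-0.4,-0.04,0]],
  [[0,0,0],[0,0,0]],
])

```text
time_s: 37.05
eef_pos: [479.1, -135.5, 307.7]
eef_rot: [[0.08, 0.995, 0.063], [-0.761, 0.102, -0.641], [-0.644, 0.003, 0.765]]
wrist_force: [0.3, 1.0, -1.4]
grip_width: 24.7
```

```bash
python3 st.py; python3 -c "
from plan import *
P,Q=place(99,z=120);print(P);delta(P,Q)
p,d=manip.capture('wrist');cv2.imwrite('pics/w18.png',p)
p,d=manip.capture('side');cv2.imwrite('pics/side18.png',p)"
```

```text
37.05 [ 479.1 -135.5  307.7] [ 0.47  0.36 -0.97  2.02  1.06  1.53 -0.84] jaw 5.8 ax [ 0.08  -0.761 -0.644] F [ 0.3  1.  -1.4] w 24.7
[614.87004224 372.47543754 269.78703542]
dpos units [ 5.43 20.32 -1.51] rot units [-0.03  0.   12.66]
```

View pics/side18.png

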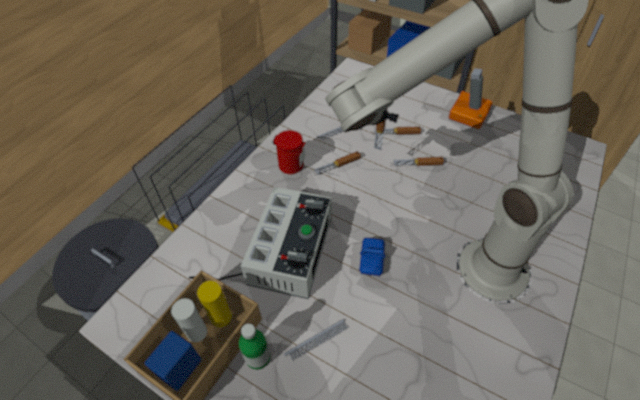

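View pics/w18.png

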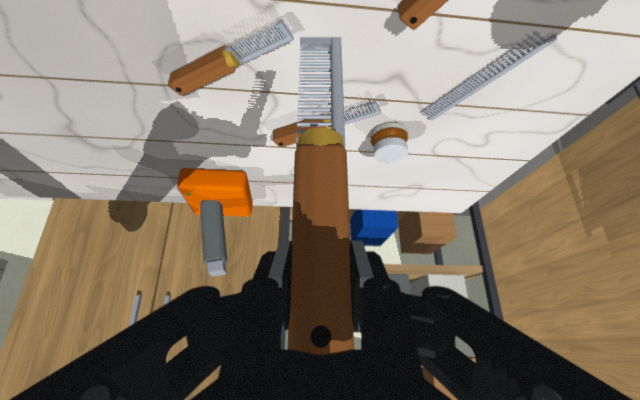

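>>> apply_moves([
  [[0.1,0.9,0],[0,0,0.63]],
  [[0.1,0.9,0],[0,0,0.63]],
  [[0.1,0.9,0],[0,0,0.63]],
  [[0.1,0.9,0],[0,0,0.63]],
  [[0.1,0.9,0],[0,0,0.63]],
  [[0.1,0.9,0],[0,0,0.63]],
  [[0.1,0.9,0],[0,0,0.63]],
  [[0.1,0.9,0],[0,0,0.63]],
  [[0.2,0.9,0],[0,0,0.63]],
  [[0.2,0.9,0],[0,0,0.63]],
  [[0.2,0.9,0],[0,0,0.63]],
  [[0.2,0.9,0],[0,0,0.63]],
  [[0.2,0.9,0],[0,0,0.63]],
  [[0.2,0.9,0],[0,0,0.63]],
  [[0.4,0.9,0],[0,0,0.63]],
  [[0.4,0.9,0],[0,0,0.63]],
  [[0.4,0.9,0],[0,0,0.63]],
  [[0.4,0.9,0],[0,0,0.63]],
  [[0.4,0.9,0],[0,0,0.63]],
  [[0.4,0.9,0],[0,0,0.63]],
])

```text
time_s: 39.65
eef_pos: [589.1, 313.8, 307.9]
eef_rot: [[0.733, -0.288, 0.616], [0.223, 0.957, 0.183], [-0.643, 0.003, 0.766]]
wrist_force: [0.3, -1.3, -0.9]
grip_width: 24.8
```

```bash
python3 st.py; python3 -c "
from plan import *
P,Q=place(99,z=120);print(P);delta(P,Q)"
```

```text
39.65 [589.1 313.8 307.9] [ 0.47  0.32 -1.3   2.17  1.64  0.59 -0.17] jaw 106.8 ax [ 0.733  0.223 -0.643] F [ 0.3 -1.3 -0.9] w 24.8
[614.87004224 372.47543754 269.78703542]
dpos units [ 1.03  2.35 -1.52] rot units [-0.02 -0.01  0.04]
```

>>> apply_moves([
  [[0.35,0.8,-0.3],[0,0,0]],
  [[0.35,0.8,-0.3],[0,0,0]],
  [[0.33,0.75,-0.4],[0,0,0]],
  [[0,0,-0.5],[0,0,0]],
  [[0,0,0],[0,0,0]],
  [[0,0,0],[0,0,0]],
])

```text
time_s: 40.4
eef_pos: [615.2, 371.5, 270.9]
eef_rot: [[0.734, -0.284, 0.617], [0.22, 0.959, 0.179], [-0.643, 0.004, 0.766]]
wrist_force: [0.2, -1.0, -1.1]
grip_width: 24.8
```

```bash
python3 st.py; python3 -c "
from plan import *
P,Q=place(99,z=120);delta(P,Q)
p,d=manip.capture('wrist');cv2.imwrite('pics/w19.png',p)
for n in('side','scene'):
  p,d=manip.capture(n);u=proj(n,[D(55,33,112)])[0].astype(int);print(u);cv2.imwrite(f'pics/{n}19.png',cv2.resize(p[max(0,u[1]-90):u[1]+80,u[0]-80:u[0]+80],None,fx=3.5,fy=3.5,interpolation=cv2.INTER_CUBIC))"
```

```text
40.4 [615.2 371.5 270.9] [ 0.21  0.52 -1.18  2.08  1.77  0.78 -0.26] jaw 106.5 ax [ 0.734  0.22  -0.643] F [ 0.2 -1.  -1.1] w 24.8
dpos units [-0.01  0.04 -0.04] rot units [-0.03 -0.01  0.08]
[266 234]
[367 164]
```

View pics/w19.png

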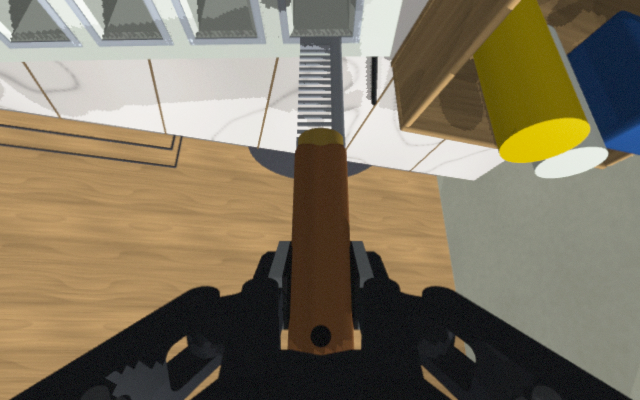

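View pics/scene19.png

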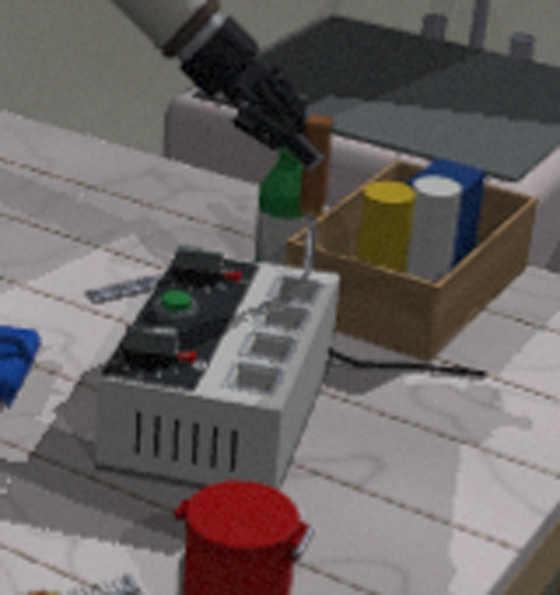

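View pics/side19.png

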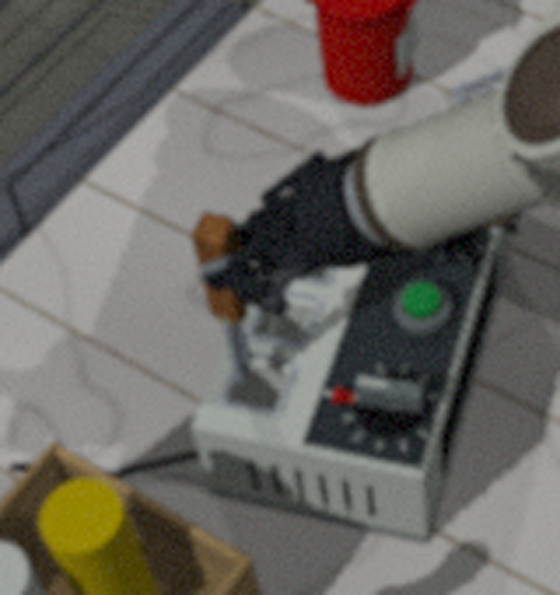

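```bash
python3 -c "
from plan import *
for n in('scene','side'):
  m=manip.camera_model(n);p,d=manip.capture(n);u=proj(n,[D(55,99,112)])[0].astype(int)
  o=u-[30,45];q=cv2.resize(p[o[1]:o[1]+75,o[0]:o[0]+60],None,fx=8,fy=8,interpolation=cv2.INTER_CUBIC)
  for P in(D(55,99,112),D(36,80,112),D(74,80,112),D(36,118,112),D(74,118,112),D(55,99,132),D(55,99,292)):
    v=((proj(n,[P],m)[0]-o+0.5)*8).astype(int);cv2.circle(q,tuple(int(i) for i in v),4,(255,0,255),1)
  cv2.imwrite(f'pics/{n}20.png',q)
"
```

```text
(no output)
```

View pics/scene20.png

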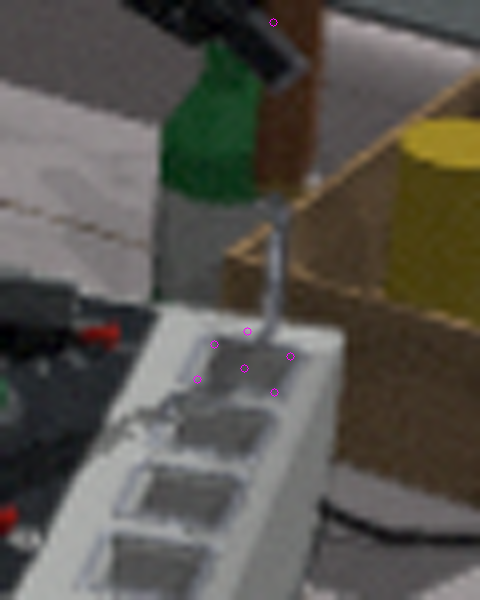

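View pics/side20.png

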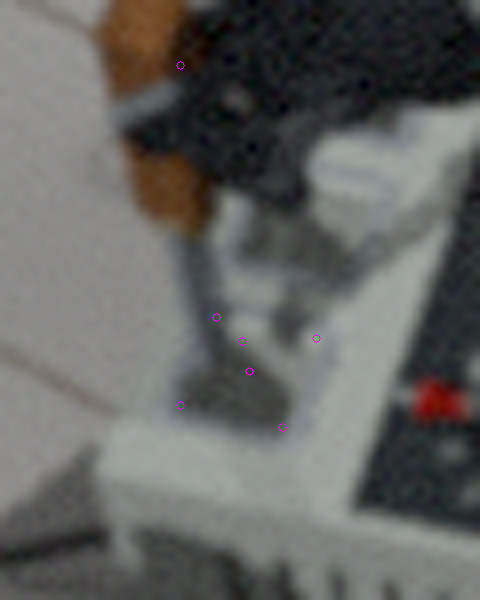

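>>> apply_moves([
  [[-0.35,-0.07,0],[0,0,0.05]],
  [[0,0,0],[0,0,0]],
  [[0,0,-0.4],[0,0,0]],
  [[0,0,-0.4],[0,0,0]],
  [[0,0,-0.4],[0,0,0]],
  [[0,0,0],[0,0,0]],
])

```text
time_s: 41.4
eef_pos: [606.2, 369.3, 238.6]
eef_rot: [[0.73, -0.29, 0.618], [0.224, 0.957, 0.184], [-0.645, 0.005, 0.764]]
wrist_force: [0.3, 0.2, -0.8]
grip_width: 24.6
```

```bash
cat > ov.py <<'E'
import sys
from plan import *
w=float(sys.argv[1]);nm=sys.argv[2]
out=[]
for n in('scene','side'):
  m=manip.camera_model(n);p,d=manip.capture(n);u=proj(n,[D(55,w,112)])[0].astype(int)
  o=u-[25,50];q=cv2.resize(p[o[1]:o[1]+75,o[0]:o[0]+50],None,fx=8,fy=8,interpolation=cv2.INTER_CUBIC)
  out.append(q)
cv2.imwrite(f'pics/{nm}.png',cv2.hconcat(out))
p,d=manip.capture('wrist');cv2.imwrite(f'pics/{nm}w.png',p)
P,Q=place(w,z=0);P=P-10*np.array([.956,.294,0]);delta(P,Q)
E
python3 st.py; python3 ov.py 99 o1
```

```text
41.4 [606.2 369.3 238.6] [ 0.18  0.57 -1.15  2.12  1.87  0.81 -0.35] jaw 106.8 ax [ 0.73   0.224 -0.645] F [ 0.3  0.2 -0.8] w 24.6
dpos units [-0.06 -0.01 -3.63] rot units [-0.03 -0.01  0.03]
```

View pics/o1.png

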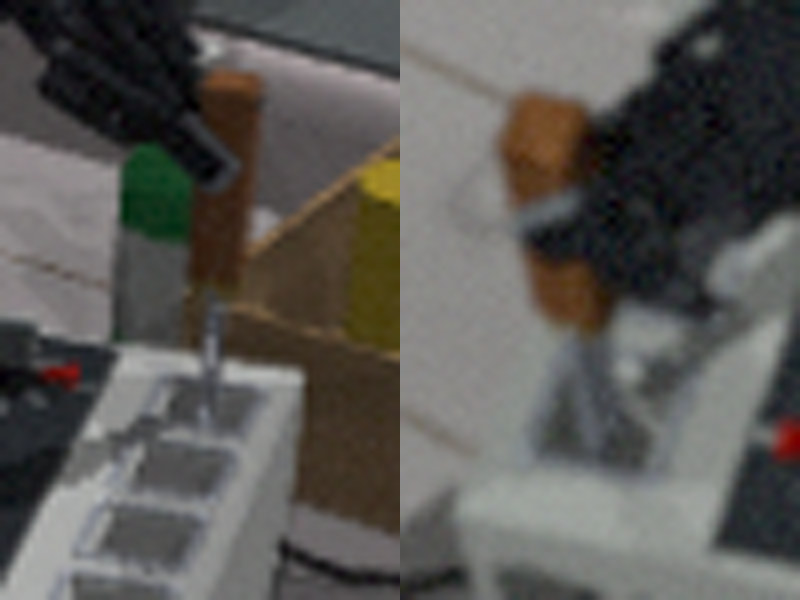

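View pics/o1w.png

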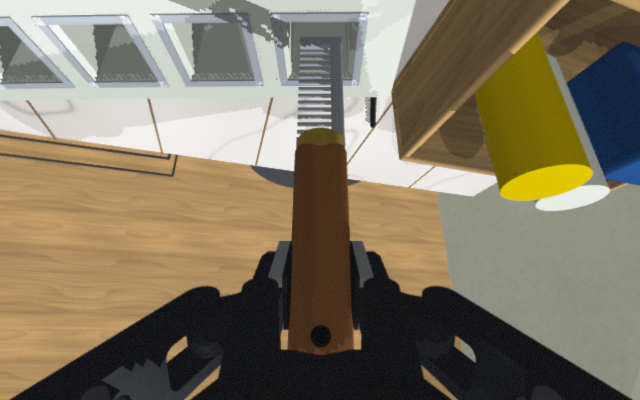

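>>> apply_moves([
  [[0,0,-0.5],[0,0,0]],
  [[0,0,-0.5],[0,0,0]],
  [[0,0,-0.5],[0,0,0]],
  [[0,0,-0.5],[0,0,0]],
  [[0,0,-0.4],[0,0,0]],
  [[0,0,-0.3],[0,0,0]],
  [[0,0,-0.2],[0,0,0]],
  [[0,0,0],[0,0,0]],
])

```text
time_s: 42.55
eef_pos: [606.6, 369.5, 167.6]
eef_rot: [[0.732, -0.29, 0.617], [0.225, 0.957, 0.183], [-0.643, 0.005, 0.765]]
wrist_force: [0.2, 0.0, -0.8]
grip_width: 24.7
```

```bash
python3 st.py; python3 ov.py 99 o2
```

```text
42.55 [606.6 369.5 167.6] [ 0.1   0.72 -1.06  2.16  2.08  0.91 -0.5 ] jaw 106.8 ax [ 0.732  0.225 -0.643] F [ 0.2  0.  -0.8] w 24.7
dpos units [-0.06 -0.01 -0.75] rot units [-0.03 -0.01  0.03]
```

View pics/o2.png

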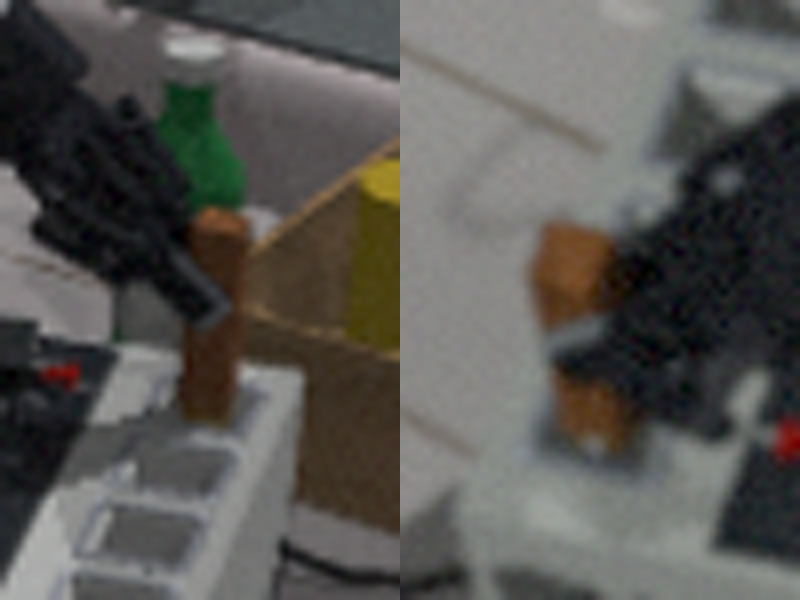

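View pics/o2w.png

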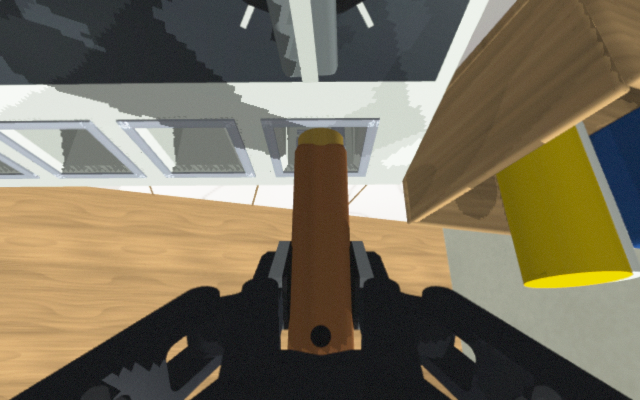

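>>> apply_moves([
  [[0,0,-0.2],[0,0,0]],
  [[0,0,-0.2],[0,0,0]],
  [[0,0,-0.2],[0,0,0]],
  [[0,0,0],[0,0,0]],
])

```text
time_s: 43.2
eef_pos: [606.6, 369.5, 152.5]
eef_rot: [[0.732, -0.29, 0.617], [0.225, 0.957, 0.183], [-0.644, 0.005, 0.765]]
wrist_force: [0.1, -0.4, -1.4]
grip_width: 24.9
```

>>> apply_moves([
  [[0,0,-0.1],[0,0,0]],
  [[0,0,0],[0,0,0]],
])

```text
time_s: 43.45
eef_pos: [607.3, 370.2, 152.3]
eef_rot: [[0.734, -0.29, 0.614], [0.225, 0.957, 0.183], [-0.64, 0.004, 0.768]]
wrist_force: [-3.8, -2.3, 8.1]
grip_width: 24.6
```

>>> apply_moves([
  [[0,0,0.1],[0,0,0]],
  [[0,0,0],[0,0,0]],
  [[0,0,0],[0,0,0]],
  [[0,0,0],[0,0,0]],
], hand=130)

```text
time_s: 43.95
eef_pos: [606.7, 369.4, 152.9]
eef_rot: [[0.732, -0.289, 0.617], [0.224, 0.957, 0.183], [-0.643, 0.005, 0.766]]
wrist_force: [-0.6, 0.1, 0.8]
grip_width: 41.9
```

>>> apply_moves([
  [[-0.3,-0.1,0.3],[0,0,0]],
  [[-0.6,-0.18,0.53],[0,0,0]],
  [[-0.6,-0.18,0.53],[0,0,0]],
  [[-0.6,-0.18,0.53],[0,0,0]],
  [[0,0,0.9],[0,0,0]],
  [[0,0,0.9],[0,0,0]],
  [[0,0,0.9],[0,0,0]],
  [[0,0,0.9],[0,0,0]],
])

```text
time_s: 44.95
eef_pos: [553.4, 353.6, 291.1]
eef_rot: [[0.732, -0.29, 0.616], [0.225, 0.957, 0.184], [-0.643, 0.004, 0.766]]
wrist_force: [-0.6, 0.5, -0.2]
grip_width: 42.0
```

```bash
python3 st.py; python3 ov.py 99 o3; python3 -c "
from plan import *
for n in('scene','side'):
  p,d=manip.capture(n);cv2.imwrite(f'pics/{n}21.png',p)"
```

```text
44.95 [553.4 353.6 291.1] [ 0.32  0.36 -1.3   2.19  1.68  0.73 -0.29] jaw 106.9 ax [ 0.732  0.225 -0.643] F [-0.6  0.5 -0.2] w 42.0
dpos units [ 2.04  0.64 -5.68] rot units [-0.03  0.01  0.03]
```

View pics/o3.png

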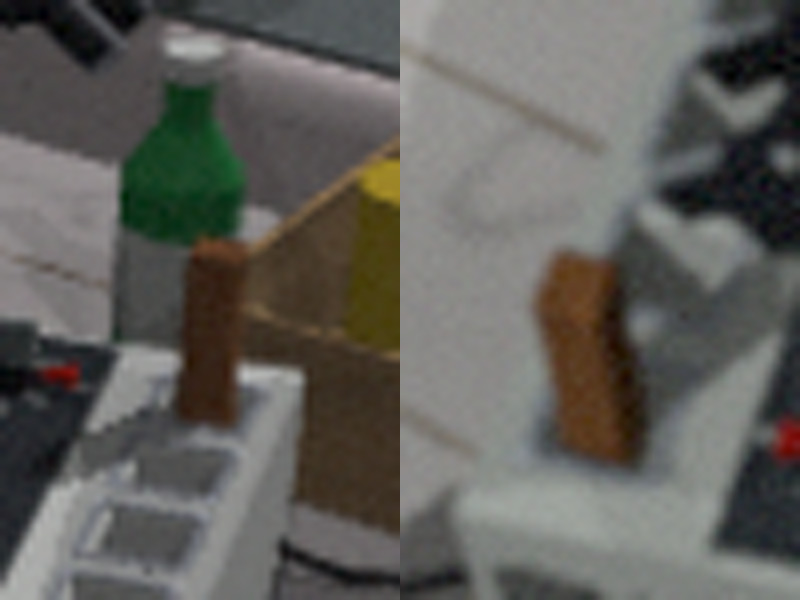

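View pics/scene21.png

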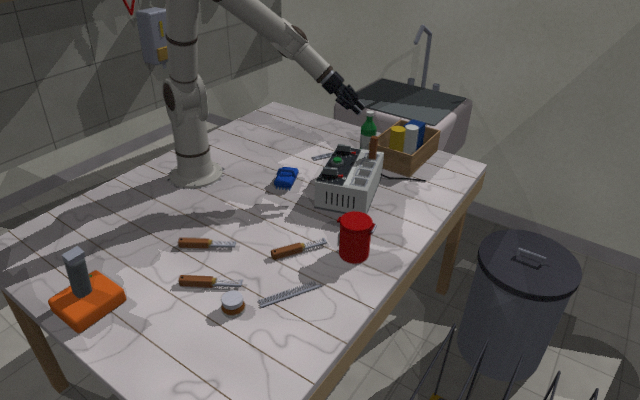

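>>> apply_moves([
  [[0.1,-0.9,0],[-0.26,0.85,0]],
  [[0.1,-0.9,0],[-0.26,0.85,0]],
  [[0.1,-0.9,0],[-0.26,0.85,0]],
  [[0.1,-0.9,0],[-0.26,0.85,0]],
  [[0.1,-0.9,0],[-0.26,0.85,0]],
  [[0.1,-0.9,0],[-0.26,0.85,0]],
  [[0.1,-0.9,0],[-0.26,0.85,0]],
  [[0.1,-0.9,0],[0,0,-0.8]],
  [[0.1,-0.9,0],[0,0,-0.8]],
  [[0.1,-0.9,0],[0,0,-0.8]],
  [[0.1,-0.9,0],[0,0,-0.8]],
  [[0.1,-0.9,0],[0,0,-0.8]],
  [[0.1,-0.9,0],[0,0,-0.8]],
  [[0.1,-0.9,0],[0,0,-0.8]],
  [[0.1,-0.9,0],[0,0,-0.8]],
  [[0.1,-0.9,0],[0,0,-0.8]],
  [[0.1,-0.9,0],[0,0,-0.8]],
  [[0.1,-0.9,0],[0,0,-0.8]],
  [[0.1,-0.9,0],[0,0,-0.8]],
  [[0.1,-0.9,0],[0,0,-0.8]],
], hand=0)

```text
time_s: 47.7
eef_pos: [603.4, -93.2, 286.9]
eef_rot: [[0.003, 0.918, 0.396], [-0.036, 0.396, -0.918], [-0.999, -0.011, 0.034]]
wrist_force: [-0.0, -0.7, 0.5]
grip_width: 85.6
```

```bash
python3 st.py; python3 -c "
from plan import *
P,Q=graspcomb((607.5,-177),59.5,tilt=0,up=170);print(P);delta(P,Q)"
```

```text
47.7 [603.4 -93.2 286.9] [ 0.82  0.54 -1.05  1.59  0.52  1.3   0.1 ] jaw 23.3 ax [ 0.003 -0.036 -0.999] F [-0.  -0.7  0.5] w 85.6
[ 599.88692456 -189.92443741  174.        ]
dpos units [-0.14 -3.87 -4.52] rot units [ 0.25 -0.1  -6.73]
```

>>> apply_moves([
  [[0,-0.55,-0.65],[0.04,0,-0.96]],
  [[0,-0.55,-0.65],[0.04,0,-0.96]],
  [[0,-0.55,-0.65],[0.04,0,-0.96]],
  [[0,-0.55,-0.65],[0.04,0,-0.96]],
  [[0,-0.55,-0.65],[0.04,0,-0.96]],
  [[0,-0.55,-0.65],[0.04,0,-0.96]],
  [[-0.1,-0.55,-0.6],[0,0,-0.96]],
  [[0,0,0],[0,0,0]],
  [[0,0,0],[0,0,0]],
])

```text
time_s: 48.82
eef_pos: [601.8, -187.5, 176.1]
eef_rot: [[-0.009, 0.866, -0.501], [0.002, -0.501, -0.866], [-1.0, -0.009, 0.003]]
wrist_force: [0.7, -0.5, -0.1]
grip_width: 85.2
```

```bash
python3 st.py; python3 comb.py w22
```

```text
48.825 [ 601.8 -187.5  176.1] [ 0.8   0.61 -0.77  1.64  0.47  1.09 -0.63] jaw -30.0 ax [-0.009  0.002 -1.   ] F [ 0.7 -0.5 -0.1] w 85.2
2718 edge False px [322. 168.] c [ 609.4 -177.9] size [ 25.  100.3] yaw 59.4
```

View pics/w22.png

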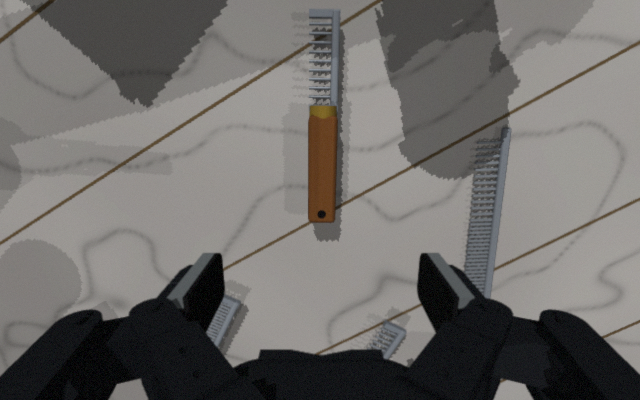

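```bash
python3 -c "
from plan import *
P,Q=graspcomb((609.4,-177.9),59.4,up=50);print(P);delta(P,Q)"
```

```text
[ 607.98128355 -180.29891851   58.44515558]
dpos units [ 0.23  0.28 -4.73] rot units [ 4.3  -2.58 -0.09]
```

>>> apply_moves([
  [[0.04,0.05,-0.8],[0.72,-0.43,-0.02]],
  [[0.04,0.05,-0.8],[0.72,-0.43,-0.02]],
  [[0.04,0.05,-0.8],[0.72,-0.43,-0.02]],
  [[0.04,0.05,-0.8],[0.72,-0.43,-0.02]],
  [[0.04,0.05,-0.8],[0.72,-0.43,-0.02]],
  [[0.03,0.03,-0.73],[0.7,-0.43,0]],
  [[0,0,0],[0,0,0]],
  [[0,0,0],[0,0,0]],
])

```text
time_s: 49.88
eef_pos: [609.0, -180.8, 60.3]
eef_rot: [[0.328, 0.859, -0.393], [0.552, -0.511, -0.659], [-0.767, -0.001, -0.642]]
wrist_force: [0.9, 0.5, 0.7]
grip_width: 85.6
```

```bash
python3 st.py; python3 comb.py w23; python3 -c "
from plan import *
P,Q=graspcomb((609.4,-177.9),59.4,up=0);print(P);delta(P,Q)"
```

```text
49.875 [ 609.  -180.8   60.3] [ 1.3   1.05 -1.02  1.74  0.21  0.72 -0.1 ] jaw -30.8 ax [ 0.328  0.552 -0.767] F [0.9 0.5 0.7] w 85.6
6719 edge False px [316. 275.] c [ 611.1 -174. ] size [27.6 97.2] yaw 60.4
[ 607.98128355 -180.29891851    8.44515558]
dpos units [-0.06  0.01 -2.11] rot units [ 0.02 -0.    0.01]
```

View pics/w23.png

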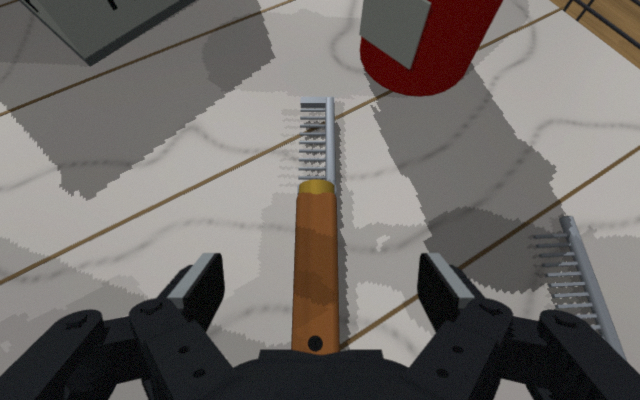

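>>> apply_moves([
  [[-0.06,0.03,-0.5],[0,0,0.05]],
  [[0,0,-0.5],[0,0,0]],
  [[0,0,-0.5],[0,0,0]],
  [[0,0,-0.35],[0,0,0]],
  [[0,0,-0.25],[0,0,0]],
  [[0,0,0],[0,0,0]],
])

```text
time_s: 50.68
eef_pos: [605.9, -180.8, 5.1]
eef_rot: [[0.323, 0.862, -0.391], [0.555, -0.507, -0.659], [-0.766, -0.004, -0.642]]
wrist_force: [-0.1, 0.1, 0.4]
grip_width: 85.4
```

>>> apply_moves([
  [[0,0,0],[0,0,0]],
  [[0,0,0],[0,0,0]],
  [[0,0,0],[0,0,0]],
  [[0,0,0],[0,0,0]],
  [[0,0,0],[0,0,0]],
  [[0,0,0],[0,0,0]],
  [[0,0,0],[0,0,0]],
  [[0,0,0],[0,0,0]],
], hand=255)

```text
time_s: 51.68
eef_pos: [606.5, -181.4, 6.1]
eef_rot: [[0.324, 0.862, -0.39], [0.554, -0.507, -0.66], [-0.767, -0.002, -0.642]]
wrist_force: [-2.3, -1.9, 6.0]
grip_width: 24.7
```

```bash
python3 st.py; python3 comb.py w24
```

```text
51.675 [ 606.5 -181.4    6.1] [ 1.28  1.13 -0.97  1.73  0.25  0.67 -0.07] jaw -30.5 ax [ 0.324  0.554 -0.767] F [-2.3 -1.9  6. ] w 24.7
11905 edge False px [320. 251.] c [ 612.5 -174.3] size [27.4 99.4] yaw 59.8
```

View pics/w24.png

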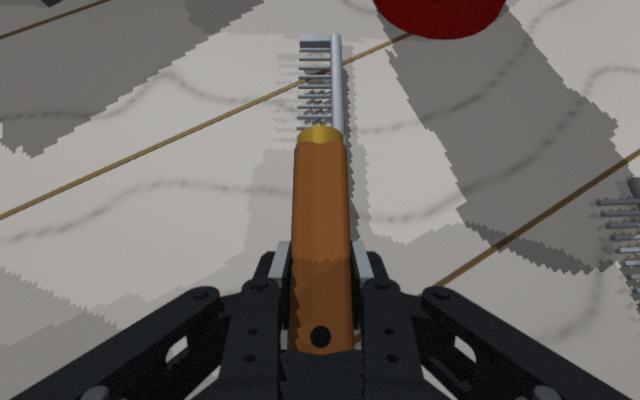

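>>> apply_moves([
  [[0,0,0.5],[0,0,0]],
  [[0,0,1],[0,0,0]],
  [[0,0,1],[-0.78,0.46,0]],
  [[0,0,1],[-0.78,0.46,0]],
  [[0,0,1],[-0.78,0.46,0]],
  [[0,0,1],[-0.78,0.46,0]],
  [[0,0,1],[-0.78,0.46,0]],
  [[0,0,1],[-0.78,0.46,0]],
  [[0,0,1],[-0.78,0.46,0]],
  [[0,0,1],[-0.78,0.46,0]],
  [[0,0,1],[-0.78,0.46,0]],
  [[0,0,1],[-0.78,0.46,0]],
  [[0,0,0.7],[-0.78,0.46,0]],
  [[0,0,0],[-0.78,0.46,0]],
  [[0,0,0],[-0.34,0.2,0]],
  [[0,0,0],[0,0,0]],
])

```text
time_s: 53.72
eef_pos: [606.0, -179.6, 309.6]
eef_rot: [[-0.392, 0.861, -0.324], [-0.659, -0.509, -0.554], [-0.642, -0.004, 0.767]]
wrist_force: [-0.1, -0.3, -0.8]
grip_width: 24.4
```

```bash
cat > pl.py <<'E'
import sys
from plan import *
w,z,off,s=map(float,sys.argv[1:5])
P,Q=place(w,z=z,s=s);P=P-off*np.array([.956,.294,0]);print(P.round(1));delta(P,Q)
E
python3 st.py; python3 pl.py 33 120 8 17
```

```text
53.725 [ 606.  -179.6  309.6] [ 0.18  0.74 -0.49  1.3   0.89  1.88 -0.89] jaw -30.6 ax [-0.392 -0.659 -0.642] F [-0.1 -0.3 -0.8] w 24.4
[626.6 307.  271.8]
dpos units [ 0.82 19.47 -1.51] rot units [ 0.03 -0.02 17.21]
```

>>> apply_moves([
  [[0,0.9,0],[0,0,0.86]],
  [[0,0.9,0],[0,0,0.86]],
  [[0,0.9,0],[0,0,0.86]],
  [[0,0.9,0],[0,0,0.86]],
  [[0,0.9,0],[0,0,0.86]],
  [[0,0.9,0],[0,0,0.86]],
  [[0,0.9,0],[0,0,0.86]],
  [[0,0.9,0],[0,0,0.86]],
  [[0,0.9,0],[0,0,0.86]],
  [[0,0.9,0],[0,0,0.86]],
  [[0,0.9,0],[0,0,0.86]],
  [[0,0.9,0],[0,0,0.86]],
  [[0,0.9,0],[0,0,0.86]],
  [[0.1,0.9,0],[0,0,0.86]],
  [[0.1,0.9,0],[0,0,0.86]],
  [[0.1,0.9,0],[0,0,0.86]],
  [[0.1,0.9,0],[0,0,0.86]],
  [[0.1,0.9,0],[0,0,0.86]],
  [[0.1,0.9,0],[0,0,0.86]],
  [[0.1,0.9,0],[0,0,0.86]],
])

```text
time_s: 56.22
eef_pos: [623.9, 267.9, 312.1]
eef_rot: [[0.736, -0.292, 0.611], [0.223, 0.956, 0.189], [-0.639, -0.003, 0.769]]
wrist_force: [0.1, -0.1, -0.8]
grip_width: 24.9
```

```bash
python3 st.py; python3 pl.py 33 120 8 17
```

```text
56.225 [623.9 267.9 312.1] [ 0.32  0.18 -0.93  2.16  1.62  0.33 -0.13] jaw 107.0 ax [ 0.736  0.223 -0.639] F [ 0.1 -0.1 -0.8] w 24.9
[626.6 307.  271.8]
dpos units [ 0.11  1.56 -1.61] rot units [0.01 0.04 0.02]
```

>>> apply_moves([
  [[0.05,0.6,0],[0,0,0]],
  [[0.05,0.6,0],[0,0.04,0]],
  [[0,0.36,-0.4],[0,0,0]],
  [[0,0,-0.6],[0,0,0]],
  [[0,0,-0.6],[0,0,0]],
  [[0,0,0],[0,0,0]],
])

```text
time_s: 56.98
eef_pos: [626.2, 306.1, 270.3]
eef_rot: [[0.731, -0.289, 0.618], [0.22, 0.957, 0.187], [-0.646, -0.0, 0.764]]
wrist_force: [0.9, -0.1, -1.4]
grip_width: 25.1
```

```bash
sed -i 's/P-10\*/P-8*/' ov.py; python3 st.py; python3 ov.py 33 o4
```

```text
56.975 [626.2 306.1 270.3] [ 0.2   0.33 -0.93  2.15  1.8   0.5  -0.31] jaw 106.8 ax [ 0.731  0.22  -0.646] F [ 0.9 -0.1 -1.4] w 25.1
dpos units [-0.01 -0.01 -4.89] rot units [ 0.   -0.01  0.03]
```

View pics/o4.png

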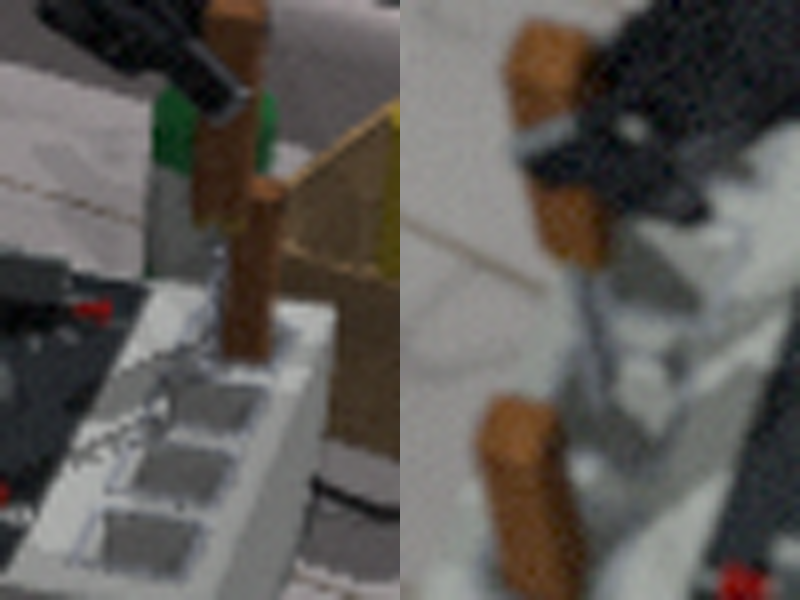

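View pics/o4w.png

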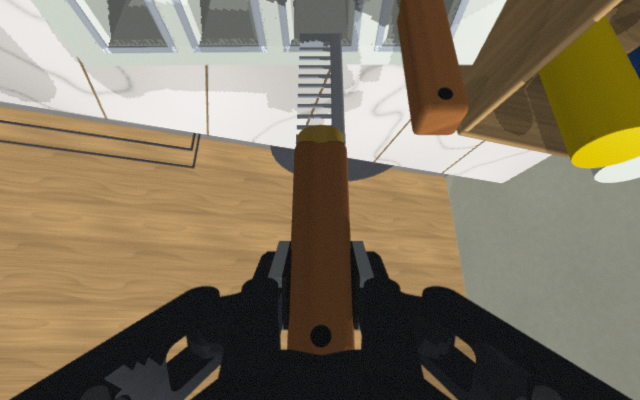

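>>> apply_moves([
  [[0,0,-0.4],[0,0,0]],
  [[0,0,-0.4],[0,0,0]],
  [[0,0,-0.4],[0,0,0]],
  [[0,0,0],[0,0,0]],
])

```text
time_s: 57.62
eef_pos: [626.3, 307.6, 240.8]
eef_rot: [[0.731, -0.29, 0.617], [0.222, 0.957, 0.187], [-0.645, 0.0, 0.764]]
wrist_force: [-0.1, -0.1, -1.3]
grip_width: 24.6
```

```bash
python3 st.py; python3 ov.py 33 o5
```

```text
57.625 [626.3 307.6 240.8] [ 0.18  0.4  -0.93  2.17  1.93  0.56 -0.42] jaw 106.9 ax [ 0.731  0.222 -0.645] F [-0.1 -0.1 -1.3] w 24.6
dpos units [-0.   -0.04 -3.68] rot units [ 0.   -0.01  0.03]
```

View pics/o5.png

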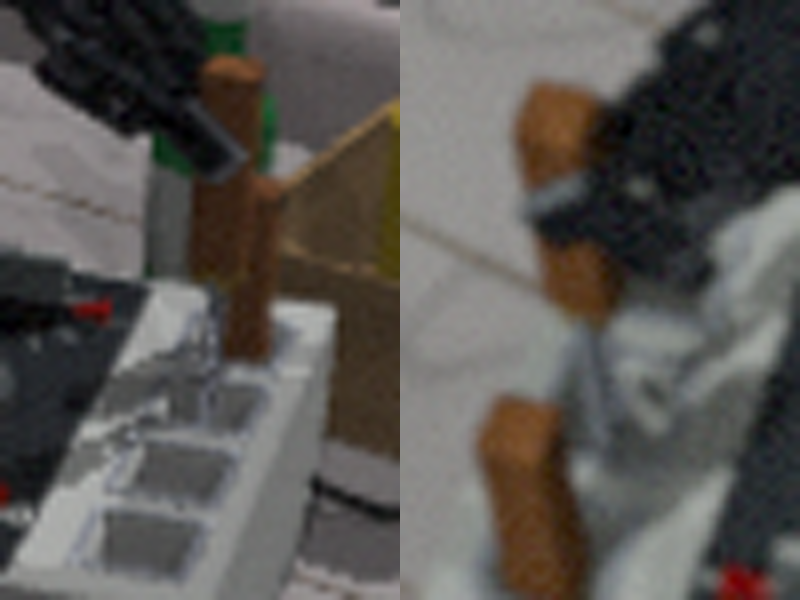

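View pics/o5w.png

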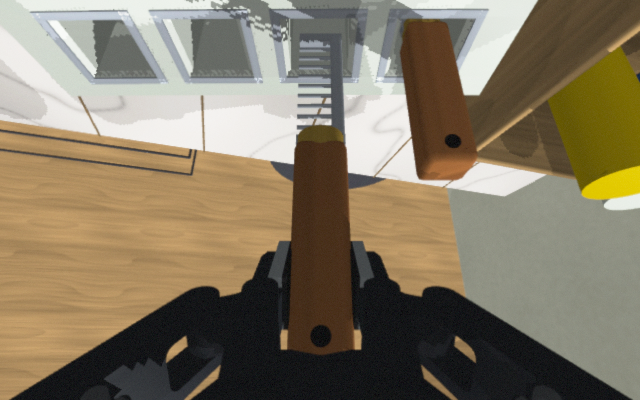

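>>> apply_moves([
  [[0,0,-0.5],[0,0,0]],
  [[0,0,-0.5],[0,0,0]],
  [[0,0,-0.5],[0,0,0]],
  [[0,0,-0.5],[0,0,0]],
  [[0,0,-0.5],[0,0,0]],
  [[0,0,-0.4],[0,0,0]],
  [[0,0,-0.2],[0,0,0]],
  [[0,0,-0.2],[0,0,0]],
  [[0,0,0],[0,0,0]],
])

```text
time_s: 58.9
eef_pos: [626.1, 308.0, 158.0]
eef_rot: [[0.731, -0.291, 0.617], [0.222, 0.957, 0.187], [-0.645, 0.0, 0.764]]
wrist_force: [-0.3, 0.3, -2.0]
grip_width: 24.7
```

>>> apply_moves([
  [[0,0,-0.15],[0,0,0]],
  [[0,0,-0.1],[0,0,0]],
  [[0,0,0],[0,0,0]],
])

```text
time_s: 59.28
eef_pos: [626.6, 308.1, 152.3]
eef_rot: [[0.732, -0.291, 0.616], [0.222, 0.957, 0.187], [-0.644, 0.0, 0.765]]
wrist_force: [-0.3, 0.5, 0.5]
grip_width: 25.0
```

>>> apply_moves([
  [[0,0,-0.1],[0,0,0]],
  [[0,0,0],[0,0,0]],
])

```text
time_s: 59.52
eef_pos: [627.9, 308.9, 152.3]
eef_rot: [[0.735, -0.291, 0.613], [0.223, 0.957, 0.187], [-0.641, -0.001, 0.768]]
wrist_force: [-2.4, -3.0, 9.8]
grip_width: 24.9
```

Bottomed at the same height as the first. Release partly and retreat.

>>> apply_moves([
  [[0,0,0.1],[0,0,0]],
  [[0,0,0],[0,0,0]],
  [[0,0,0],[0,0,0]],
  [[0,0,0],[0,0,0]],
], hand=130)

```text
time_s: 60.02
eef_pos: [626.0, 307.9, 151.7]
eef_rot: [[0.731, -0.291, 0.618], [0.222, 0.957, 0.187], [-0.645, 0.0, 0.764]]
wrist_force: [0.6, -0.6, 0.5]
grip_width: 42.0
```

>>> apply_moves([
  [[-0.3,-0.1,0.3],[0,0,0]],
  [[-0.6,-0.18,0.53],[0,0,0]],
  [[-0.6,-0.18,0.53],[0,0,0]],
  [[-0.6,-0.18,0.53],[0,0,0]],
  [[0,0,0.9],[0,0,0]],
  [[0,0,0.9],[0,0,0]],
  [[0,0,0.9],[0,0,0]],
  [[0,0,0.9],[0,0,0]],
])

```text
time_s: 61.02
eef_pos: [572.8, 292.1, 290.1]
eef_rot: [[0.731, -0.291, 0.617], [0.223, 0.957, 0.188], [-0.645, -0.0, 0.764]]
wrist_force: [-0.1, -1.2, -0.9]
grip_width: 42.1
```

```bash
python3 st.py; python3 ov.py 33 o6; python3 - <<'E'
from h import *
for n in("scene","side"):
    p,_=manip.capture(n); m,_=handles(p); cv2.imwrite(f"pics/{n}25.png",p)
    c,_h=cv2.findContours(m,cv2.RETR_EXTERNAL,cv2.CHAIN_APPROX_NONE)
    for k in c:
        a=cv2.contourArea(k)
        if a<60 or a>600: continue
        r=cv2.minAreaRect(k);b3=onplane(n,cv2.boxPoints(r),13);e1,e2=b3[1]-b3[0],b3[2]-b3[1]; L=e1 if np.linalg.norm(e1)>np.linalg.norm(e2) else e2
        print(n,a,np.round(r[0]),b3.mean(0).round(),"yaw",(np.degrees(np.arctan2(L[1],L[0]))%180).round(1))
E
```

```text
61.025 [572.8 292.1 290.1] [ 0.26  0.16 -0.99  2.24  1.7   0.41 -0.31] jaw 106.9 ax [ 0.731  0.223 -0.645] F [-0.1 -1.2 -0.9] w 42.1
dpos units [ 2.11  0.6  -5.65] rot units [0.01 0.01 0.03]
scene 85.0 [233. 309.] [ 641. -453.   13.] yaw 50.9
scene 303.5 [195. 281.] [ 475. -438.   13.] yaw 31.2
scene 237.5 [194. 242.] [ 338. -319.   13.] yaw 36.2
scene 244.5 [370. 151.] [484. 586.  13.] yaw 107.4
side 196.0 [257. 246.] [670. 306.  13.] yaw 134.6
side 173.5 [266. 228.] [685. 237.  13.] yaw 129.4
side 62.0 [436. 161.] [ 320. -330.   13.] yaw 30.6
side 335.5 [481. 116.] [ 248. -681.   13.] yaw 76.2
```

View pics/o6.png

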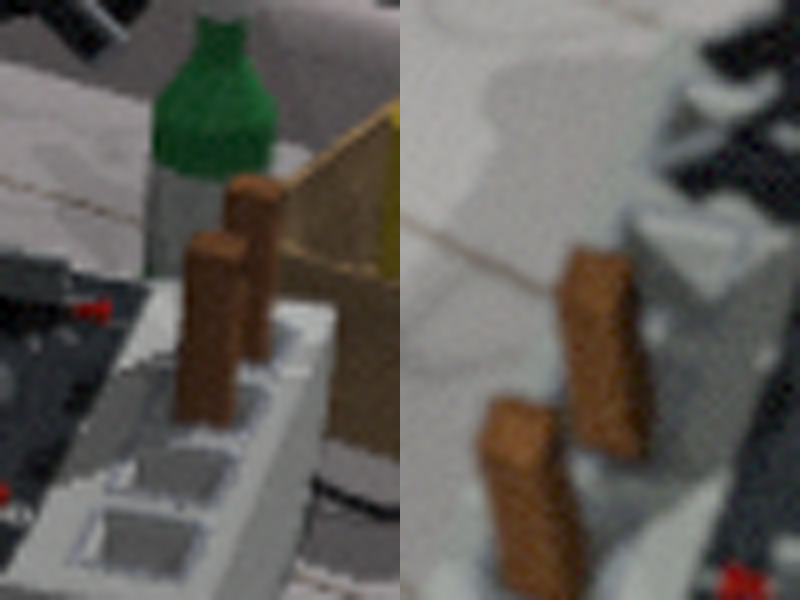

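>>> apply_moves([
  [[-0.1,-0.9,0],[-0.26,0.85,0]],
  [[-0.1,-0.9,0],[-0.26,0.85,0]],
  [[-0.1,-0.9,0],[-0.26,0.85,0]],
  [[-0.1,-0.9,0],[-0.26,0.85,0]],
  [[-0.1,-0.9,0],[-0.26,0.85,0]],
  [[-0.1,-0.9,0],[-0.26,0.85,0]],
  [[-0.1,-0.9,0],[-0.26,0.85,0]],
  [[-0.1,-0.9,0],[0,0,-0.9]],
  [[-0.1,-0.9,0],[0,0,-0.9]],
  [[-0.1,-0.9,0],[0,0,-0.9]],
  [[-0.1,-0.9,0],[0,0,-0.9]],
  [[-0.1,-0.9,0],[0,0,-0.9]],
  [[-0.1,-0.9,0],[0,0,-0.9]],
  [[-0.1,-0.9,0],[0,0,-0.9]],
  [[-0.1,-0.9,0],[0,0,-0.9]],
  [[-0.1,-0.9,0],[0,0,-0.9]],
  [[-0.1,-0.9,0],[0,0,-0.9]],
  [[-0.1,-0.9,0],[0,0,-0.9]],
  [[-0.1,-0.9,0],[0,0,-0.9]],
  [[-0.1,-0.9,0],[0,0,-0.9]],
], hand=0)

```text
time_s: 63.78
eef_pos: [532.3, -137.7, 282.7]
eef_rot: [[-0.011, 0.975, 0.222], [-0.202, 0.215, -0.956], [-0.979, -0.055, 0.194]]
wrist_force: [0.5, -0.3, -0.0]
grip_width: 85.4
```

```bash
python3 st.py; python3 -c "
from plan import *
P,Q=graspcomb((477,-438),32.5,tilt=0,up=170);print(P);delta(P,Q)"
```

```text
63.775 [ 532.3 -137.7  282.7] [ 0.65  0.3  -0.69  1.77  0.42  1.19  0.03] jaw 12.5 ax [-0.011 -0.202 -0.979] F [ 0.5 -0.3 -0. ] w 85.4
[ 464.34912831 -446.05949413  174.        ]
dpos units [ -2.72 -12.33  -4.35] rot units [ 1.22 -0.96 -8.75]
```

>>> apply_moves([
  [[-0.2,-0.9,-0.2],[0.1,-0.07,-0.67]],
  [[-0.2,-0.9,-0.2],[0.1,-0.07,-0.67]],
  [[-0.2,-0.9,-0.2],[0.1,-0.07,-0.67]],
  [[-0.2,-0.9,-0.2],[0.1,-0.07,-0.67]],
  [[-0.2,-0.9,-0.3],[0.1,-0.07,-0.67]],
  [[-0.2,-0.9,-0.3],[0.1,-0.07,-0.67]],
  [[-0.2,-0.9,-0.3],[0.1,-0.07,-0.67]],
  [[-0.2,-0.9,-0.3],[0.1,-0.07,-0.67]],
  [[-0.2,-0.9,-0.4],[0.1,-0.07,-0.67]],
  [[-0.2,-0.9,-0.4],[0.1,-0.07,-0.67]],
  [[-0.2,-0.9,-0.4],[0.1,-0.07,-0.67]],
  [[-0.2,-0.9,-0.5],[0.1,-0.07,-0.67]],
  [[-0.2,-0.9,-0.5],[0,-0.07,-0.67]],
  [[-0.1,-0.6,-0.2],[0,0,0]],
  [[0,0,0],[0,0,0]],
  [[0,0,0],[0,0,0]],
])

```text
time_s: 65.78
eef_pos: [467.1, -443.5, 175.1]
eef_rot: [[0.003, 0.547, -0.837], [-0.006, -0.837, -0.547], [-1.0, 0.007, 0.001]]
wrist_force: [-0.3, -0.2, 0.7]
grip_width: 85.0
```

```bash
python3 st.py; python3 comb.py w26
```

```text
65.775 [ 467.1 -443.5  175.1] [ 0.97  0.53 -0.35  1.63  0.21  1.01 -0.44] jaw -56.8 ax [ 0.003 -0.006 -1.   ] F [-0.3 -0.2  0.7] w 85.0
958 edge False px [397. 349.] c [ 358.4 -618.1] size [35.  48.4] yaw 90.5
3111 edge False px [144. 220.] c [ 342.  -323.1] size [ 35.4 100.9] yaw 33.4
2740 edge False px [322. 170.] c [ 478.1 -439.8] size [ 25.5 100.1] yaw 32.6
```

View pics/w26.png

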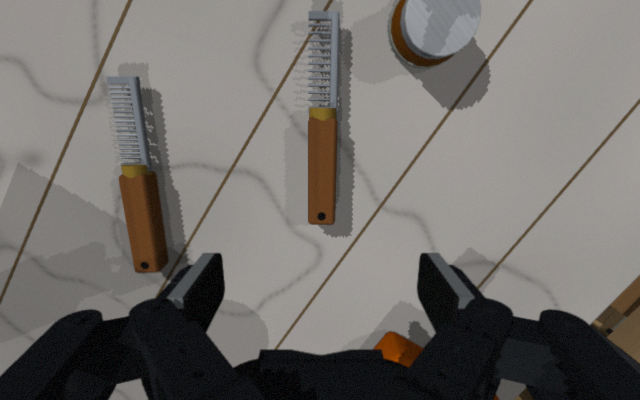

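```bash
python3 -c "
from plan import *
P,Q=graspcomb((478.1,-439.8),32.6,up=50);print(P);delta(P,Q)"
```

```text
[ 475.75205533 -441.30157326   58.44515558]
dpos units [ 0.34  0.08 -4.67] rot units [ 2.76 -4.18 -0.05]
```

>>> apply_moves([
  [[0.06,0.02,-0.8],[0.46,-0.7,0]],
  [[0.06,0.02,-0.8],[0.46,-0.7,0]],
  [[0.06,0.02,-0.8],[0.46,-0.7,0]],
  [[0.06,0.02,-0.8],[0.46,-0.7,0]],
  [[0.06,0,-0.8],[0.46,-0.7,0]],
  [[0.04,0,-0.67],[0.46,-0.68,-0.05]],
  [[0,0,0],[0,0,0]],
  [[0,0,0],[0,0,0]],
])

```text
time_s: 66.82
eef_pos: [476.1, -441.9, 59.7]
eef_rot: [[0.542, 0.538, -0.645], [0.344, -0.843, -0.414], [-0.767, 0.002, -0.642]]
wrist_force: [1.5, -0.3, -0.0]
grip_width: 85.0
```

```bash
python3 st.py; python3 comb.py w27; python3 -c "
from plan import *
P,Q=graspcomb((478.1,-439.8),32.6,up=0,gz=22);delta(P,Q)"
```

```text
66.825 [ 476.1 -441.9   59.7] [ 1.56  0.9  -0.7   1.72 -0.25  0.72  0.26] jaw -57.4 ax [ 0.542  0.344 -0.767] F [ 1.5 -0.3 -0. ] w 85.0
4101 edge True px [ 23. 315.] c [ 371.3 -313.6] size [35.6 57.2] yaw 54.0
6732 edge False px [318. 274.] c [ 481.8 -437.2] size [26.1 96.6] yaw 32.5
1610 edge False px [430. 123.] c [ 616.7 -447.9] size [39.8 62.4] yaw 95.1
dpos units [-0.04  0.02 -2.12] rot units [ 0.03  0.   -0.01]
```

View pics/w27.png

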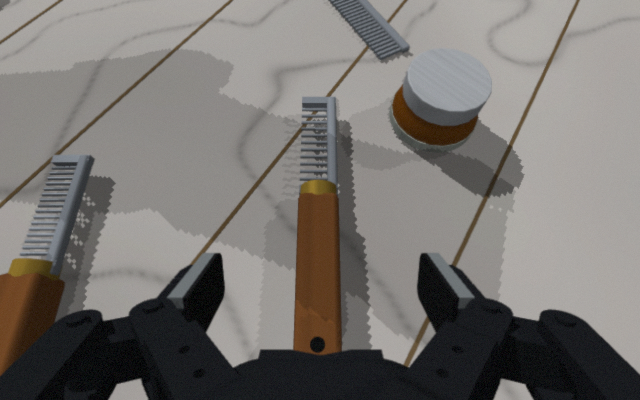

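>>> apply_moves([
  [[-0.03,0.03,-0.5],[0,0,0]],
  [[0,0,-0.5],[0,0,0]],
  [[0,0,-0.5],[0,0,0]],
  [[0,0,-0.35],[0,0,0]],
  [[0,0,-0.25],[0,0,0]],
  [[0,0,0],[0,0,0]],
])

```text
time_s: 67.62
eef_pos: [473.6, -441.4, 4.8]
eef_rot: [[0.542, 0.537, -0.647], [0.345, -0.844, -0.411], [-0.766, -0.001, -0.643]]
wrist_force: [-0.9, 0.8, 0.7]
grip_width: 85.4
```

>>> apply_moves([
  [[0,0,0],[0,0,0]],
  [[0,0,0],[0,0,0]],
  [[0,0,0],[0,0,0]],
  [[0,0,0],[0,0,0]],
  [[0,0,0],[0,0,0]],
  [[0,0,0],[0,0,0]],
  [[0,0,0],[0,0,0]],
  [[0,0,0],[0,0,0]],
], hand=255)

```text
time_s: 68.62
eef_pos: [473.8, -442.3, 5.9]
eef_rot: [[0.542, 0.537, -0.646], [0.344, -0.844, -0.412], [-0.767, 0.001, -0.642]]
wrist_force: [-2.5, -1.1, 5.4]
grip_width: 24.9
```

```bash
python3 st.py; python3 comb.py w28
```

```text
68.625 [ 473.8 -442.3    5.9] [ 1.55  0.99 -0.68  1.71 -0.23  0.66  0.29] jaw -57.6 ax [ 0.542  0.344 -0.767] F [-2.5 -1.1  5.4] w 24.9
11920 edge False px [320. 250.] c [ 482.2 -437.6] size [26.8 99.2] yaw 32.5
3010 edge False px [461.  62.] c [ 617.2 -447.7] size [44.5 62. ] yaw 94.8
```

View pics/w28.png

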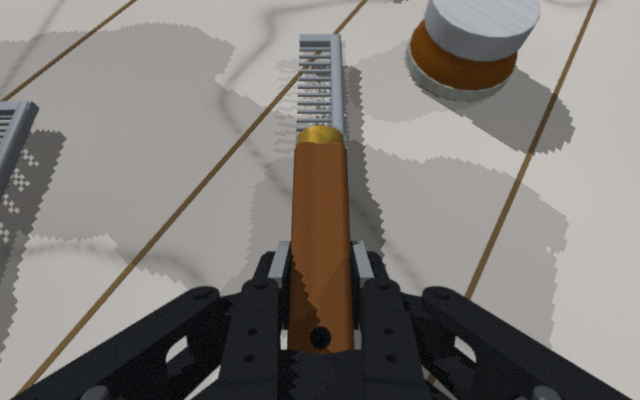

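>>> apply_moves([
  [[0,0,0.5],[0,0,0]],
  [[0,0,1],[0,0,0]],
  [[0,0,1],[-0.48,0.76,0]],
  [[0,0,1],[-0.48,0.76,0]],
  [[0,0,1],[-0.48,0.76,0]],
  [[0,0,1],[-0.48,0.76,0]],
  [[0,0,1],[-0.48,0.76,0]],
  [[0,0,1],[-0.48,0.76,0]],
  [[0,0,1],[-0.48,0.76,0]],
  [[0,0,1],[-0.48,0.76,0]],
  [[0,0,1],[-0.48,0.76,0]],
  [[0,0,1],[-0.48,0.76,0]],
  [[0,0,0.7],[-0.48,0.76,0]],
  [[0,0,0],[-0.48,0.76,0]],
  [[0,0,0],[-0.24,0.37,0]],
  [[0,0,0],[0,0,0]],
])

```text
time_s: 70.68
eef_pos: [474.1, -440.4, 308.3]
eef_rot: [[-0.648, 0.536, -0.541], [-0.406, -0.844, -0.349], [-0.644, -0.006, 0.765]]
wrist_force: [0.7, -0.5, -1.4]
grip_width: 24.9
```

```bash
python3 st.py; python3 pl.py -33 120 8 17
```

```text
70.675 [ 474.1 -440.4  308.3] [ 0.42  0.72 -0.1   1.26  0.72  1.77 -0.76] jaw -57.6 ax [-0.648 -0.406 -0.644] F [ 0.7 -0.5 -1.4] w 24.9
[646.  244.  271.8]
dpos units [ 6.88 27.37 -1.46] rot units [ 1.000e-02 -7.000e-02  2.059e+01]
```

>>> apply_moves([
  [[0.23,0.92,0],[0,0,0.69]],
  [[0.23,0.92,0],[0,0,0.69]],
  [[0.23,0.92,0],[0,0,0.69]],
  [[0.23,0.92,0],[0,0,0.69]],
  [[0.23,0.92,0],[0,0,0.69]],
  [[0.23,0.92,0],[0,0,0.69]],
  [[0.23,0.92,0],[0,0,0.69]],
  [[0.23,0.92,0],[0,0,0.69]],
  [[0.23,0.92,0],[0,0,0.69]],
  [[0.23,0.92,0],[0,0,0.69]],
  [[0.23,0.92,0],[0,0,0.69]],
  [[0.23,0.92,0],[0,0,0.69]],
  [[0.23,0.92,0],[0,0,0.69]],
  [[0.23,0.92,0],[0,0,0.69]],
  [[0.23,0.92,0],[0,0,0.69]],
  [[0.23,0.92,0],[0,0,0.69]],
  [[0.23,0.92,0],[0,0,0.69]],
  [[0.23,0.92,0],[0,0,0.69]],
  [[0.23,0.92,0],[0,0,0.69]],
  [[0.23,0.92,0],[0,0,0.69]],
])

```text
time_s: 73.18
eef_pos: [588.7, 17.4, 311.7]
eef_rot: [[0.609, 0.606, 0.513], [-0.464, 0.796, -0.389], [-0.644, -0.001, 0.765]]
wrist_force: [-0.1, -0.6, -1.0]
grip_width: 24.9
```

```bash
python3 st.py; python3 pl.py -33 120 8 17
```

```text
73.175 [588.7  17.4 311.7] [ 0.02  0.14 -0.59  2.15  1.23  0.95 -0.45] jaw 52.7 ax [ 0.609 -0.464 -0.644] F [-0.1 -0.6 -1. ] w 24.9
[646.  244.  271.8]
dpos units [ 2.29  9.06 -1.6 ] rot units [ 0.01 -0.01  6.8 ]
```

>>> apply_moves([
  [[0.23,0.9,0],[0,0,0.68]],
  [[0.23,0.9,0],[0,0,0.68]],
  [[0.23,0.9,0],[0,0,0.68]],
  [[0.23,0.9,0],[0,0,0.68]],
  [[0.23,0.9,0],[0,0,0.68]],
  [[0.23,0.9,0],[0,0,0.68]],
  [[0.23,0.9,0],[0,0,0.68]],
  [[0.23,0.9,0],[0,0,0.68]],
  [[0.23,0.9,0],[0,0,0.68]],
  [[0.23,0.9,0],[0,0,0.68]],
  [[0,0,-0.5],[0,0,0]],
  [[0,0,-0.5],[0,0,0]],
  [[0,0,-0.5],[0,0,0]],
  [[0,0,0],[0,0,0]],
])

```text
time_s: 74.92
eef_pos: [646.2, 241.0, 272.6]
eef_rot: [[0.731, -0.292, 0.617], [0.221, 0.956, 0.191], [-0.645, -0.003, 0.764]]
wrist_force: [0.2, 1.0, -0.7]
grip_width: 24.9
```

```bash
python3 st.py; python3 pl.py -33 90 8 17; python3 ov.py -33 o7
```

```text
74.925 [646.2 241.  272.6] [ 0.12  0.23 -0.64  2.18  1.96  0.27 -0.43] jaw 107.0 ax [ 0.731  0.221 -0.645] F [ 0.2  1.  -0.7] w 24.9
[646.  244.  241.8]
dpos units [-0.01  0.12 -1.23] rot units [ 0.03 -0.02  0.02]
dpos units [-0.03  0.07 -4.97] rot units [0.02 0.   0.01]
```

View pics/o7w.png

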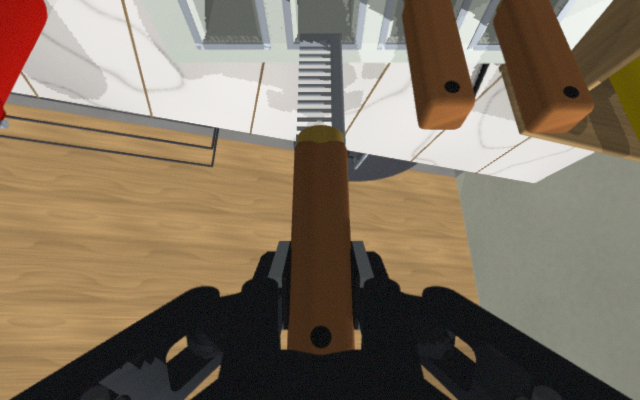

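>>> apply_moves([
  [[-0.02,0.08,-0.3],[0,0,0]],
  [[0,0,-0.4],[0,0,0]],
  [[0,0,-0.5],[0,0,0]],
  [[0,0,0],[0,0,0]],
])

```text
time_s: 75.58
eef_pos: [645.6, 244.8, 242.6]
eef_rot: [[0.731, -0.294, 0.616], [0.223, 0.956, 0.192], [-0.645, -0.003, 0.764]]
wrist_force: [-0.1, -0.7, -2.2]
grip_width: 24.6
```

```bash
python3 st.py; python3 ov.py -33 o8
```

```text
75.575 [645.6 244.8 242.6] [ 0.15  0.31 -0.7   2.2   2.12  0.35 -0.57] jaw 107.1 ax [ 0.731  0.223 -0.645] F [-0.1 -0.7 -2.2] w 24.6
dpos units [-0.01 -0.05 -3.77] rot units [ 0.02 -0.    0.  ]
```

View pics/o8.png

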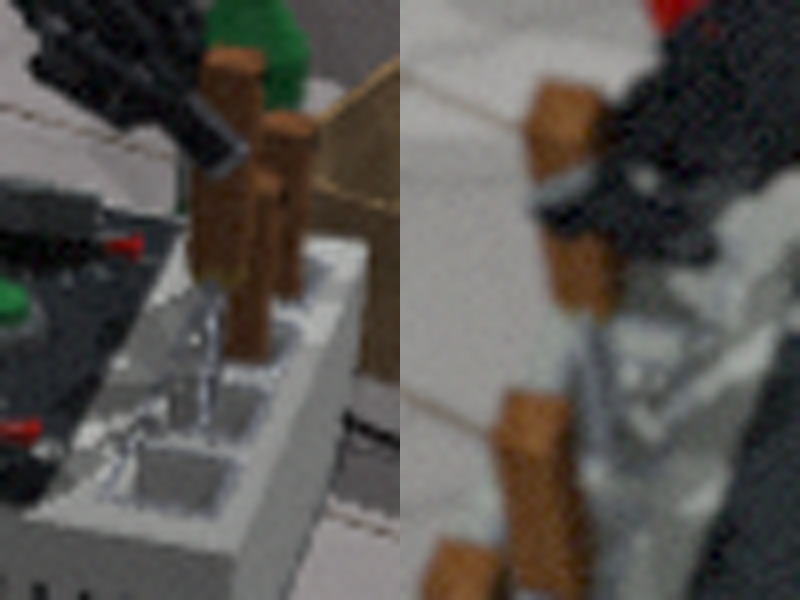

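View pics/o8w.png

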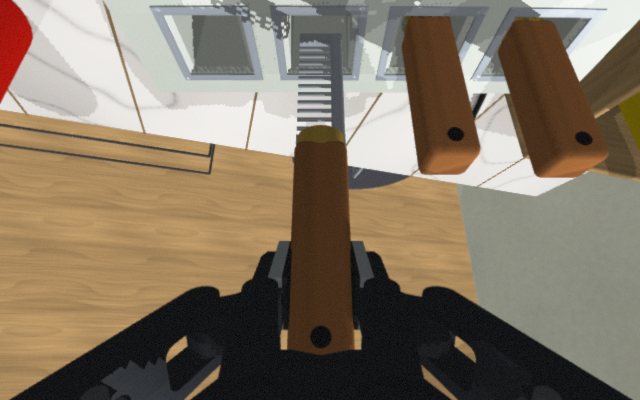

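Inside the well. Going down.

>>> apply_moves([
  [[0,0,-0.5],[0,0,0]],
  [[0,0,-0.5],[0,0,0]],
  [[0,0,-0.5],[0,0,0]],
  [[0,0,-0.5],[0,0,0]],
  [[0,0,-0.5],[0,0,0]],
  [[0,0,-0.5],[0,0,0]],
  [[0,0,-0.25],[0,0,0]],
  [[0,0,-0.15],[0,0,0]],
  [[0,0,0],[0,0,0]],
])

```text
time_s: 76.85
eef_pos: [645.8, 245.3, 157.7]
eef_rot: [[0.731, -0.294, 0.616], [0.223, 0.956, 0.192], [-0.645, -0.003, 0.764]]
wrist_force: [0.1, -0.5, -1.3]
grip_width: 24.8
```

>>> apply_moves([
  [[0,0,-0.1],[0,0,0]],
  [[0,0,-0.1],[0,0,0]],
  [[0,0,0],[0,0,0]],
])

```text
time_s: 77.22
eef_pos: [645.7, 245.2, 152.8]
eef_rot: [[0.731, -0.294, 0.616], [0.223, 0.956, 0.192], [-0.645, -0.003, 0.764]]
wrist_force: [0.5, 0.1, -1.3]
grip_width: 25.1
```

>>> apply_moves([
  [[0,0,-0.1],[0,0,0]],
  [[0,0,0],[0,0,0]],
])

```text
time_s: 77.47
eef_pos: [647.0, 245.8, 152.0]
eef_rot: [[0.733, -0.294, 0.613], [0.223, 0.956, 0.191], [-0.642, -0.003, 0.767]]
wrist_force: [0.3, -0.6, 4.6]
grip_width: 25.3
```

>>> apply_moves([
  [[0,0,0],[0,0,0]],
  [[0,0,0],[0,0,0]],
  [[0,0,0],[0,0,0]],
  [[0,0,0],[0,0,0]],
], hand=130)

```text
time_s: 77.97
eef_pos: [645.7, 245.2, 150.3]
eef_rot: [[0.731, -0.294, 0.616], [0.223, 0.956, 0.192], [-0.645, -0.003, 0.764]]
wrist_force: [0.2, -0.9, -0.4]
grip_width: 42.0
```

>>> apply_moves([
  [[-0.3,-0.1,0.3],[0,0,0]],
  [[-0.6,-0.18,0.53],[0,0,0]],
  [[-0.6,-0.18,0.53],[0,0,0]],
  [[-0.6,-0.18,0.53],[0,0,0]],
  [[0,0,0.9],[0,0,0]],
  [[0,0,0.9],[0,0,0]],
  [[0,0,0.9],[0,0,0]],
  [[0,0,0.9],[0,0,0]],
])

```text
time_s: 78.97
eef_pos: [592.5, 229.3, 288.8]
eef_rot: [[0.732, -0.295, 0.615], [0.223, 0.956, 0.192], [-0.644, -0.003, 0.765]]
wrist_force: [1.0, 0.1, -1.7]
grip_width: 41.8
```

```bash
python3 st.py; python3 ov.py -33 o9; python3 - <<'E'
from h import *
for n in("scene","side"):
    p,_=manip.capture(n); m,_=handles(p); cv2.imwrite(f"pics/{n}30.png",p)
    c,_h=cv2.findContours(m,cv2.RETR_EXTERNAL,cv2.CHAIN_APPROX_NONE)
    for k in c:
        a=cv2.contourArea(k)
        if a<60 or a>600: continue
        r=cv2.minAreaRect(k);b3=onplane(n,cv2.boxPoints(r),13);e1,e2=b3[1]-b3[0],b3[2]-b3[1]; L=e1 if np.linalg.norm(e1)>np.linalg.norm(e2) else e2
        print(n,a,np.round(r[0]),b3.mean(0).round(),"yaw",(np.degrees(np.arctan2(L[1],L[0]))%180).round(1))
E
```

```text
78.975 [592.5 229.3 288.8] [ 0.19  0.09 -0.71  2.28  1.91  0.22 -0.44] jaw 107.1 ax [ 0.732  0.223 -0.644] F [ 1.   0.1 -1.7] w 41.8
dpos units [ 2.11  0.58 -5.6 ] rot units [ 0.02  0.02 -0.  ]
scene 82.0 [233. 309.] [ 641. -453.   13.] yaw 50.9
scene 241.0 [193. 242.] [ 337. -320.   13.] yaw 36.2
scene 327.0 [368. 155.] [497. 551.  13.] yaw 109.3
side 563.0 [265. 228.] [691. 231.  13.] yaw 106.9
side 132.5 [430. 161.] [ 338. -320.   13.] yaw 30.5
side 493.0 [477. 116.] [ 261. -672.   13.] yaw 71.8
```

View pics/o9.png

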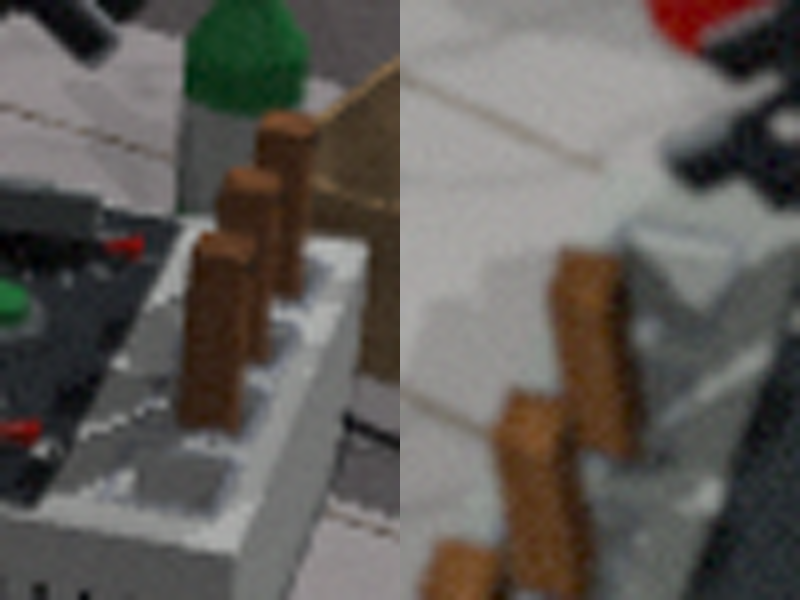

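>>> apply_moves([
  [[0,-0.4,0],[-0.26,0.85,0]],
  [[0,-0.6,0],[-0.26,0.85,0]],
  [[-0.2,-0.9,0],[-0.26,0.85,0]],
  [[-0.2,-0.9,0],[-0.26,0.85,0]],
  [[-0.2,-0.9,0],[-0.26,0.85,0]],
  [[-0.2,-0.9,0],[-0.26,0.85,0]],
  [[-0.2,-0.9,0],[-0.26,0.85,0]],
  [[-0.3,-0.9,0],[0,0,-0.9]],
  [[-0.3,-0.9,0],[0,0,-0.9]],
  [[-0.3,-0.9,0],[0,0,-0.9]],
  [[-0.3,-0.9,0],[0,0,-0.9]],
  [[-0.4,-0.9,0],[0,0,-0.9]],
  [[-0.4,-0.9,0],[0,0,-0.9]],
  [[-0.4,-0.9,0],[0,0,-0.9]],
  [[-0.4,-0.9,0],[0,0,-0.9]],
  [[-0.4,-0.9,0],[0,0,-0.9]],
  [[-0.4,-0.9,0],[0,0,-0.9]],
  [[-0.4,-0.9,0],[0,0,-0.9]],
  [[-0.4,-0.9,0],[0,0,-0.9]],
  [[-0.4,-0.9,0],[0,0,-0.9]],
], hand=0)

```text
time_s: 81.72
eef_pos: [469.6, -180.0, 286.5]
eef_rot: [[-0.015, 0.977, 0.211], [-0.384, 0.189, -0.904], [-0.923, -0.095, 0.372]]
wrist_force: [-0.7, -0.4, -0.5]
grip_width: 85.2
```

```bash
python3 st.py; python3 -c "
from plan import *
P,Q=graspcomb((341,-322),33,tilt=0,up=170);print(P);delta(P,Q)"
```

```text
81.725 [ 469.6 -180.   286.5] [ 0.48  0.16 -0.5   1.94  0.52  1.14 -0.04] jaw 11.0 ax [-0.015 -0.384 -0.923] F [-0.7 -0.4 -0.5] w 85.2
[ 328.41994148 -330.16958553  174.        ]
dpos units [-5.65 -6.01 -4.5 ] rot units [ 2.4  -1.8  -8.51]
```

>>> apply_moves([
  [[-0.55,-0.6,-0.3],[0.24,-0.18,-0.85]],
  [[-0.55,-0.6,-0.3],[0.24,-0.18,-0.85]],
  [[-0.55,-0.6,-0.4],[0.24,-0.18,-0.85]],
  [[-0.55,-0.6,-0.5],[0.24,-0.18,-0.85]],
  [[-0.55,-0.6,-0.5],[0.24,-0.18,-0.85]],
  [[-0.55,-0.6,-0.5],[0.24,-0.18,-0.85]],
  [[-0.55,-0.6,-0.5],[0.24,-0.18,-0.85]],
  [[-0.55,-0.6,-0.5],[0.24,-0.18,-0.85]],
  [[-0.55,-0.6,-0.5],[0.24,-0.18,-0.85]],
  [[-0.55,-0.6,-0.5],[0.24,-0.18,-0.86]],
  [[0,0,0],[0,0,0]],
  [[0,0,0],[0,0,0]],
])

```text
time_s: 83.22
eef_pos: [333.4, -328.2, 174.8]
eef_rot: [[0.001, 0.549, -0.836], [-0.004, -0.836, -0.549], [-1.0, 0.004, 0.001]]
wrist_force: [-0.2, 0.3, -1.0]
grip_width: 85.3
```

```bash
python3 st.py; python3 comb.py w31
```

```text
83.225 [ 333.4 -328.2  174.8] [ 0.89  0.22 -0.19  2.06  0.06  0.86 -0.33] jaw -56.7 ax [ 0.001 -0.004 -1.   ] F [-0.2  0.3 -1. ] w 85.3
1579 edge True px [585. 326.] c [ 359.3 -671.3] size [ 38.5 169.4] yaw 95.9
2761 edge False px [317. 172.] c [ 340.8 -321.7] size [25.7 99.2] yaw 33.3
```

View pics/w31.png

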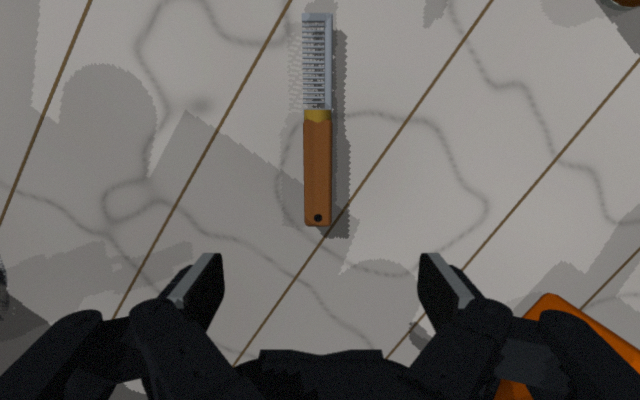

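```bash
python3 -c "
from plan import *
P,Q=graspcomb((340.8,-321.7),33.2,tilt=50,up=50);print(P);delta(P,Q)"
```

```text
[ 340.4275097  -321.94375082   60.78703542]
dpos units [ 0.26  0.25 -4.58] rot units [ 3.46 -5.21  0.  ]
```

>>> apply_moves([
  [[0.03,0.03,-0.6],[0.43,-0.65,0]],
  [[0.03,0.03,-0.6],[0.43,-0.65,0]],
  [[0.03,0.03,-0.6],[0.43,-0.65,0]],
  [[0.03,0.03,-0.6],[0.43,-0.65,0]],
  [[0.03,0.03,-0.6],[0.43,-0.65,0]],
  [[0.03,0.03,-0.6],[0.43,-0.65,0]],
  [[0.03,0.03,-0.6],[0.43,-0.65,0]],
  [[0.03,0.03,-0.4],[0.43,-0.65,0]],
  [[0,0,0],[0,0,0]],
  [[0,0,0],[0,0,0]],
])

```text
time_s: 84.52
eef_pos: [340.6, -322.6, 61.3]
eef_rot: [[0.64, 0.547, -0.54], [0.418, -0.837, -0.353], [-0.645, 0.0, -0.764]]
wrist_force: [0.0, -0.1, 0.8]
grip_width: 85.3
```

```bash
python3 st.py; python3 comb.py w32; python3 -c "
from plan import *
P,Q=graspcomb((340.8,-321.7),33.2,tilt=50,up=0,gz=22);delta(P,Q)"
```

```text
84.525 [ 340.6 -322.6   61.3] [ 1.64  0.74 -0.43  2.09 -0.78  0.82  0.96] jaw -56.8 ax [ 0.64   0.418 -0.645] F [ 0.  -0.1  0.8] w 85.3
5944 edge False px [318. 284.] c [ 348.7 -316.3] size [26.2 88.4] yaw 33.4
1563 edge True px [606. 105.] c [ 616.6 -439.7] size [46.8 63. ] yaw 64.3
dpos units [-0.01  0.03 -2.08] rot units [ 0.02 -0.02 -0.  ]
```

View pics/w32.png

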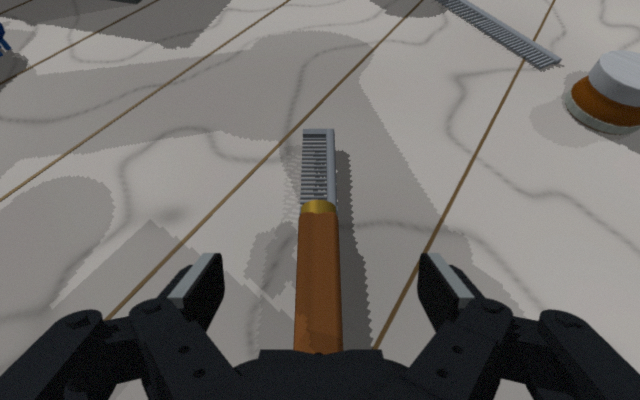

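>>> apply_moves([
  [[0,0.02,-0.5],[0,0,0]],
  [[0,0,-0.5],[0,0,0]],
  [[0,0,-0.5],[0,0,0]],
  [[0,0,-0.35],[0,0,0]],
  [[0,0,-0.2],[0,0,0]],
  [[0,0,0],[0,0,0]],
])

```text
time_s: 85.32
eef_pos: [339.5, -322.4, 8.9]
eef_rot: [[0.641, 0.545, -0.541], [0.418, -0.839, -0.35], [-0.644, -0.002, -0.765]]
wrist_force: [0.1, -0.4, -0.1]
grip_width: 85.4
```

>>> apply_moves([
  [[0,0,0],[0,0,0]],
  [[0,0,0],[0,0,0]],
  [[0,0,0],[0,0,0]],
  [[0,0,0],[0,0,0]],
  [[0,0,0],[0,0,0]],
  [[0,0,0],[0,0,0]],
  [[0,0,0],[0,0,0]],
  [[0,0,0],[0,0,0]],
], hand=255)

```text
time_s: 86.32
eef_pos: [339.6, -322.7, 9.6]
eef_rot: [[0.641, 0.545, -0.54], [0.417, -0.838, -0.351], [-0.644, -0.001, -0.765]]
wrist_force: [-3.2, -0.7, 6.7]
grip_width: 25.2
```

```bash
python3 st.py; python3 comb.py w33
```

```text
86.325 [ 339.6 -322.7    9.6] [ 1.64  0.86 -0.42  2.07 -0.79  0.75  1.03] jaw -57.0 ax [ 0.641  0.417 -0.644] F [-3.2 -0.7  6.7] w 25.2
10828 edge False px [320. 259.] c [ 346.4 -318.7] size [26.6 99.9] yaw 33.2
825 edge True px [629.  41.] c [ 623.  -421.7] size [20.2 67.8] yaw 3.8
```

View pics/w33.png

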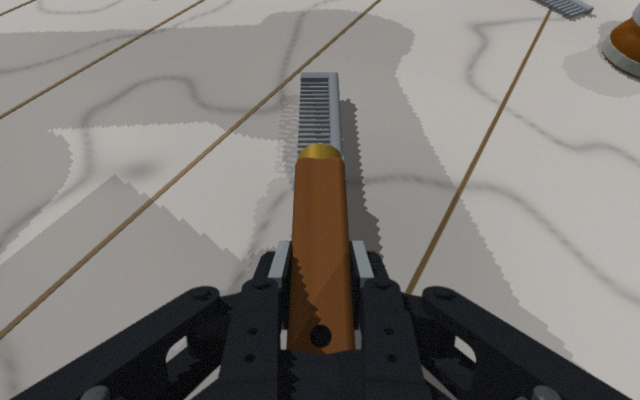

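>>> apply_moves([
  [[0,0,0.5],[0,0,0]],
  [[0,0,1],[0,0,0]],
  [[0.2,0,1],[-0.49,0.75,0]],
  [[0.2,0,1],[-0.49,0.75,0]],
  [[0.2,0,1],[-0.49,0.75,0]],
  [[0.2,0,1],[-0.49,0.75,0]],
  [[0.2,0,1],[-0.49,0.75,0]],
  [[0.2,0,1],[-0.49,0.75,0]],
  [[0.2,0,1],[-0.49,0.75,0]],
  [[0.2,0,1],[-0.49,0.75,0]],
  [[0.2,0,1],[-0.49,0.75,0]],
  [[0.2,0,1],[-0.49,0.75,0]],
  [[0.2,0,0.6],[-0.49,0.75,0]],
  [[0.2,0,0],[-0.49,0.75,0]],
  [[0.2,0,0],[-0.27,0.42,0]],
  [[0,0,0],[0,0,0]],
])

```text
time_s: 88.38
eef_pos: [405.3, -320.8, 310.4]
eef_rot: [[-0.539, 0.549, -0.639], [-0.353, -0.836, -0.42], [-0.764, -0.001, 0.645]]
wrist_force: [-0.6, 0.0, -1.8]
grip_width: 24.7
```

```bash
cat > pl4.py <<'E'
import sys
from plan import *
w,z,off,s=map(float,sys.argv[1:5])
P,Q=place(w,z=z,s=s,tilt=40);P=P-off*np.array([.956,.294,0]);print(P.round(1));delta(P,Q)
E
python3 st.py; python3 pl4.py -99 120 8 17
```

```text
88.375 [ 405.3 -320.8  310.4] [ 0.42  0.44 -0.2   1.62  0.56  1.63 -0.9 ] jaw -56.7 ax [-0.539 -0.353 -0.764] F [-0.6  0.  -1.8] w 24.7
[663.2 180.2 269.4]
dpos units [10.32 20.04 -1.64] rot units [ 0.03  0.   20.48]
```

>>> apply_moves([
  [[0.43,0.84,0],[0,0,0.85]],
  [[0.43,0.84,0],[0,0,0.85]],
  [[0.43,0.84,0],[0,0,0.85]],
  [[0.43,0.84,0],[0,0,0.85]],
  [[0.43,0.84,0],[0,0,0.85]],
  [[0.43,0.84,0],[0,0,0.85]],
  [[0.43,0.84,0],[0,0,0.85]],
  [[0.43,0.84,0],[0,0,0.85]],
  [[0.43,0.84,0],[0,0,0.85]],
  [[0.43,0.84,0],[0,0,0.85]],
  [[0.43,0.84,0],[0,0,0.85]],
  [[0.43,0.84,0],[0,0,0.85]],
  [[0.43,0.84,0],[0,0,0.85]],
  [[0.43,0.84,0],[0,0,0.85]],
  [[0.43,0.84,0],[0,0,0.85]],
  [[0.43,0.84,0],[0,0,0.85]],
  [[0.43,0.84,0],[0,0,0.85]],
  [[0.43,0.84,0],[0,0,0.85]],
  [[0,0,0],[0,0,0]],
])

```text
time_s: 90.75
eef_pos: [597.6, 55.9, 311.9]
eef_rot: [[0.588, 0.413, 0.696], [-0.266, 0.911, -0.316], [-0.764, 0.001, 0.645]]
wrist_force: [0.5, -0.8, -1.1]
grip_width: 24.9
```

```bash
python3 st.py; python3 pl4.py -99 120 8.5 17
```

```text
90.75 [597.6  55.9 311.9] [ 0.17  0.08 -0.63  2.1   0.95  0.72  0.04] jaw 65.6 ax [ 0.588 -0.266 -0.764] F [ 0.5 -0.8 -1.1] w 24.9
[662.7 180.  269.4]
dpos units [ 2.61  4.97 -1.7 ] rot units [-0.01  0.02  5.19]
```

>>> apply_moves([
  [[0.43,0.83,0],[0,0,0.86]],
  [[0.43,0.83,0],[0,0,0.86]],
  [[0.43,0.83,0],[0,0,0.86]],
  [[0.43,0.83,0],[0,0,0.86]],
  [[0.43,0.83,0],[0,0,0.86]],
  [[0.43,0.83,0],[0,0,0.86]],
  [[0,0,-0.5],[0,0,0]],
  [[0,0,-0.5],[0,0,0]],
  [[0,0,-0.5],[0,0,0]],
  [[0,0,0],[0,0,0]],
])

```text
time_s: 92.0
eef_pos: [661.2, 179.2, 272.2]
eef_rot: [[0.614, -0.288, 0.735], [0.186, 0.958, 0.22], [-0.767, 0.001, 0.641]]
wrist_force: [0.2, 0.7, -0.7]
grip_width: 24.7
```

```bash
sed -i 's/place(w,z=0)/place(w,z=0,tilt=40)/' ov.py;python3 st.py; python3 pl4.py -99 100 8.5 17; python3 ov.py -99 o10
```

```text
92.0 [661.2 179.2 272.2] [ 0.29  0.23 -0.67  2.06  0.68  0.25  0.94] jaw 106.8 ax [ 0.614  0.186 -0.767] F [ 0.2  0.7 -0.7] w 24.7
[662.7 180.  249.4]
dpos units [ 0.06  0.03 -0.91] rot units [-0.   -0.02  0.04]
dpos units [ 0.03  0.   -5.09] rot units [-0.02  0.01  0.04]
```

View pics/o10w.png

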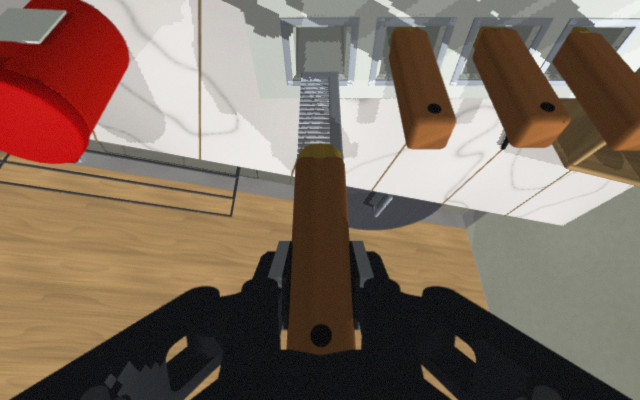

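View pics/o10.png

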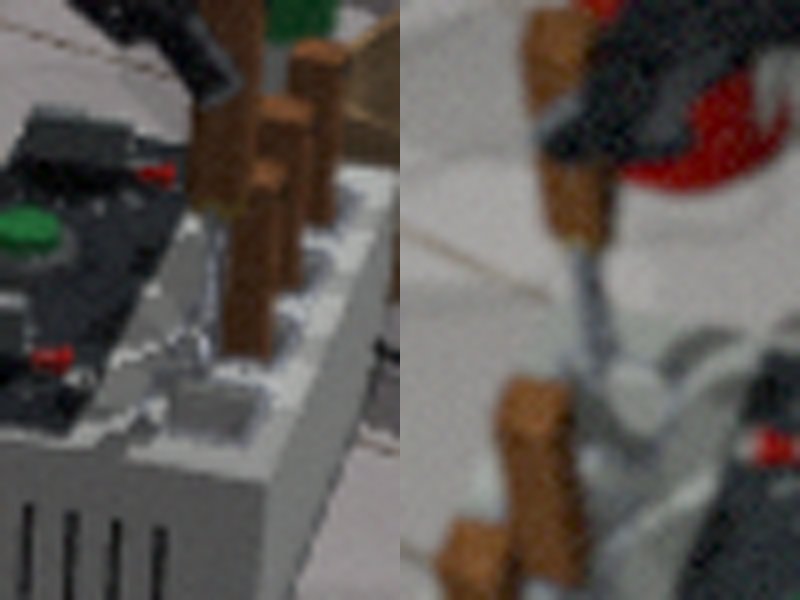

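>>> apply_moves([
  [[0.04,0.02,-0.2],[0,0,0]],
  [[0,0,-0.25],[0,0,0.02]],
  [[0,0,-0.25],[0,0,0.02]],
  [[0,0,-0.25],[0,0,0]],
  [[0,0,-0.25],[0,0,0]],
  [[0,0,0],[0,0,0]],
])

```text
time_s: 92.9
eef_pos: [663.0, 180.2, 243.2]
eef_rot: [[0.614, -0.294, 0.732], [0.191, 0.956, 0.224], [-0.766, 0.002, 0.643]]
wrist_force: [-0.6, 0.2, -1.1]
grip_width: 24.9
```

```bash
python3 st.py;  python3 ov.py -99 o11
```

```text
92.9 [663.  180.2 243.2] [ 0.23  0.27 -0.61  2.08  0.91  0.2   0.73] jaw 107.1 ax [ 0.614  0.191 -0.766] F [-0.6  0.2 -1.1] w 24.9
dpos units [-0.02 -0.01 -3.88] rot units [-0.02  0.01 -0.  ]
```

View pics/o11w.png

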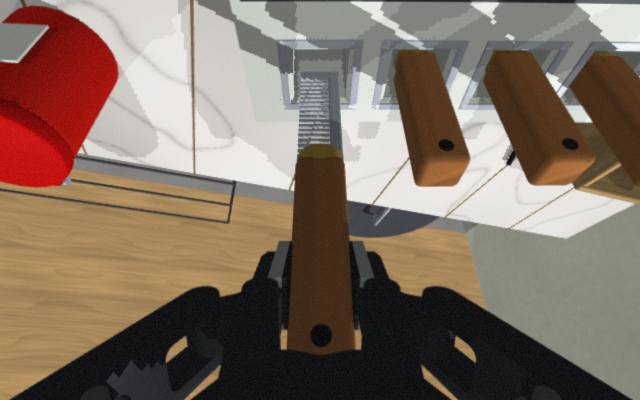

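View pics/o11.png

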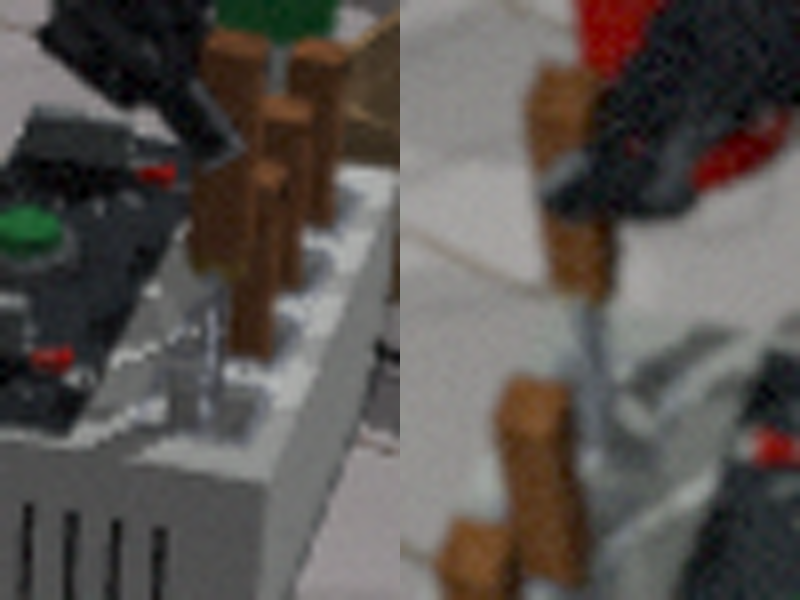

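>>> apply_moves([
  [[0,0,0],[0,0,-0.4]],
  [[0,0,0],[0,0,-0.4]],
  [[0,0,0],[0,0,-0.2]],
  [[0,0,0],[0,0,0]],
])

```text
time_s: 93.55
eef_pos: [663.4, 181.6, 244.7]
eef_rot: [[0.637, -0.16, 0.754], [0.105, 0.987, 0.121], [-0.764, 0.002, 0.645]]
wrist_force: [0.5, -0.4, -0.9]
grip_width: 25.0
```

```bash
python3 st.py
```

```text
93.55 [663.4 181.6 244.7] [-0.01  0.25 -0.41  2.08  1.08  0.27  0.38] jaw 99.2 ax [ 0.637  0.105 -0.764] F [ 0.5 -0.4 -0.9] w 25.0
```

>>> apply_moves([
  [[0,-0.03,-0.25],[0,0,-0.2]],
  [[0,-0.02,-0.25],[0,0,-0.2]],
  [[0,0,-0.25],[0,0,-0.1]],
  [[0,0,0],[0,0,0]],
])

```text
time_s: 94.05
eef_pos: [663.2, 179.1, 224.9]
eef_rot: [[0.641, -0.09, 0.762], [0.059, 0.996, 0.068], [-0.765, 0.002, 0.644]]
wrist_force: [0.4, -0.1, -0.3]
grip_width: 25.3
```

```bash
python3 st.py
```

```text
94.05 [663.2 179.1 224.9] [-0.12  0.28 -0.33  2.1   1.25  0.3   0.12] jaw 95.2 ax [ 0.641  0.059 -0.765] F [ 0.4 -0.1 -0.3] w 25.3
```

>>> apply_moves([
  [[0,0,-0.3],[0,0,0]],
  [[0,0,-0.3],[0,0,0]],
  [[0,0,-0.3],[0,0,0]],
  [[0,0,-0.3],[0,0,0]],
  [[0,0,-0.3],[0,0,0]],
  [[0,0,0],[0,0,0]],
])

```text
time_s: 94.8
eef_pos: [663.4, 178.7, 187.6]
eef_rot: [[0.641, -0.089, 0.762], [0.059, 0.996, 0.067], [-0.765, 0.002, 0.644]]
wrist_force: [-0.3, -0.5, -0.7]
grip_width: 24.9
```

```bash
python3 st.py;  python3 ov.py -99 o12
```

```text
94.8 [663.4 178.7 187.6] [-0.17  0.34 -0.27  2.12  1.54  0.28 -0.18] jaw 95.1 ax [ 0.641  0.059 -0.765] F [-0.3 -0.5 -0.7] w 24.9
dpos units [-0.03  0.05 -1.64] rot units [-0.02  0.02  1.5 ]
```

View pics/o12w.png

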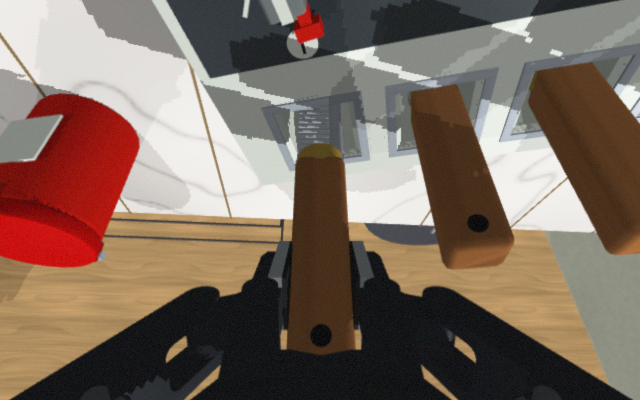

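View pics/o12.png

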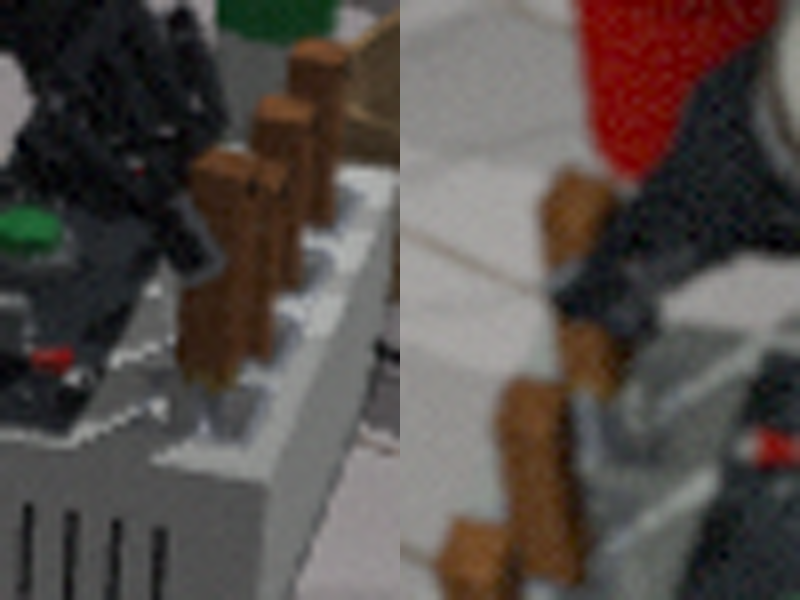

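>>> apply_moves([
  [[0,0,-0.25],[0,0,0]],
  [[0,0,-0.25],[0,0,0]],
  [[0,0,-0.25],[0,0,0]],
  [[0,0,-0.2],[0,0,0]],
  [[0,0,-0.2],[0,0,0]],
  [[0,0,0],[0,0,0]],
])

```text
time_s: 95.7
eef_pos: [663.4, 179.0, 159.0]
eef_rot: [[0.642, -0.089, 0.762], [0.059, 0.996, 0.067], [-0.765, 0.002, 0.644]]
wrist_force: [0.8, 0.3, -0.9]
grip_width: 25.4
```

```bash
python3 st.py
```

```text
95.7 [663.4 179.  159. ] [-0.17  0.39 -0.28  2.14  1.77  0.3  -0.41] jaw 95.1 ax [ 0.642  0.059 -0.765] F [ 0.8  0.3 -0.9] w 25.4
```

>>> apply_moves([
  [[0,0,-0.15],[0,0,0]],
  [[0,0,-0.1],[0,0,0]],
  [[0,0,0],[0,0,0]],
])

```text
time_s: 96.08
eef_pos: [663.3, 179.1, 152.6]
eef_rot: [[0.641, -0.089, 0.762], [0.059, 0.996, 0.067], [-0.765, 0.002, 0.644]]
wrist_force: [0.6, 0.3, -1.5]
grip_width: 24.7
```

>>> apply_moves([
  [[0,0,-0.1],[0,0,0]],
  [[0,0,0],[0,0,0]],
])

```text
time_s: 96.32
eef_pos: [663.4, 179.1, 150.2]
eef_rot: [[0.642, -0.089, 0.762], [0.059, 0.996, 0.067], [-0.765, 0.002, 0.644]]
wrist_force: [1.0, -0.4, -0.9]
grip_width: 24.9
```

>>> apply_moves([
  [[0,0,-0.1],[0,0,0]],
  [[0,0,0],[0,0,0]],
])

```text
time_s: 96.58
eef_pos: [664.4, 179.3, 149.0]
eef_rot: [[0.643, -0.089, 0.76], [0.059, 0.996, 0.067], [-0.763, 0.002, 0.646]]
wrist_force: [-0.8, 0.1, 2.7]
grip_width: 24.8
```

>>> apply_moves([
  [[0,0,0],[0,0,0]],
  [[0,0,0],[0,0,0]],
  [[0,0,0],[0,0,0]],
  [[0,0,0],[0,0,0]],
], hand=130)

```text
time_s: 97.08
eef_pos: [663.4, 179.1, 147.8]
eef_rot: [[0.642, -0.089, 0.762], [0.059, 0.996, 0.067], [-0.765, 0.002, 0.644]]
wrist_force: [0.2, 0.6, -0.6]
grip_width: 42.2
```

>>> apply_moves([
  [[-0.3,-0.03,0.36],[0,0,0]],
  [[-0.5,-0.05,0.6],[0,0,0]],
  [[-0.5,-0.05,0.6],[0,0,0]],
  [[-0.5,-0.05,0.6],[0,0,0]],
  [[-0.4,0,0.8],[0,0,0]],
  [[0,0,0.9],[0.04,0.6,0]],
  [[0,0,0.9],[0.04,0.6,0]],
  [[0,0,0.6],[0.04,0.6,0]],
  [[0,0,0],[0,0,0]],
])

```text
time_s: 98.2
eef_pos: [615.7, 165.5, 264.2]
eef_rot: [[0.515, -0.065, 0.855], [0.042, 0.998, 0.051], [-0.856, 0.009, 0.517]]
wrist_force: [1.4, 0.5, -0.1]
grip_width: 41.8
```

```bash
python3 st.py;  python3 ov.py -33 o13; python3 - <<'E'
from h import *
p,_=manip.capture("side");cv2.imwrite("pics/side34.png",p);p,_=manip.capture("scene");cv2.imwrite("pics/scene34.png",p)
E
```

```text
98.2 [615.7 165.5 264.2] [ 0.03  0.17 -0.46  2.04  0.54  0.49  0.8 ] jaw 93.8 ax [ 0.515  0.042 -0.856] F [ 1.4  0.5 -0.1] w 41.8
dpos units [ 1.25  3.14 -4.51] rot units [ 0.17 -1.14  1.65]
```

View pics/o13.png

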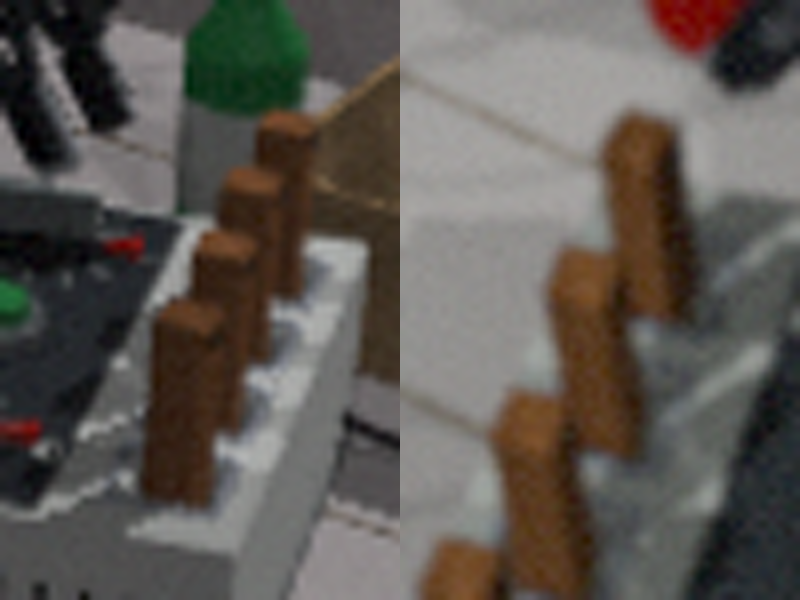

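View pics/scene34.png

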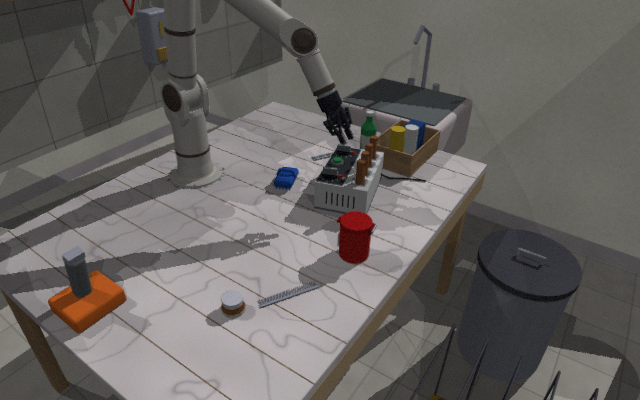

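View pics/o13w.png

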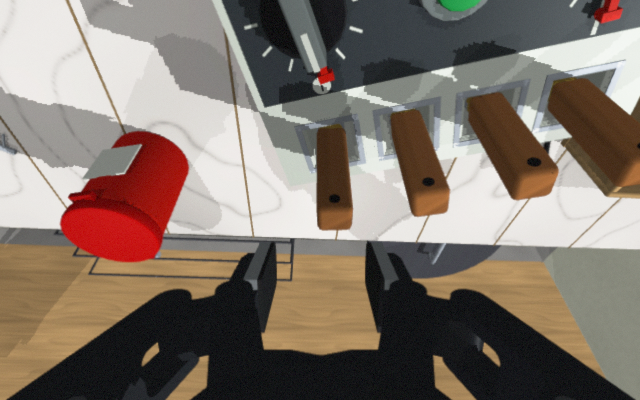

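```bash
python3 -c "
from plan import *
B=D(-55,0,0);print(B)
Q=tool([0,0,-1],[np.cos(np.radians(107)),np.sin(np.radians(107)),0])
delta([B[0],B[1],255],Q)"
```

```text
[524.93138419 241.22778211   0.        ]
dpos units [-3.48  3.04 -0.2 ] rot units [-0.74  3.78  1.6 ]
```

>>> apply_moves([
  [[-0.6,0,0.2],[-0.12,0.63,0.27]],
  [[-0.6,0.5,0.1],[-0.12,0.63,0.27]],
  [[-0.6,0.6,0],[-0.12,0.63,0.27]],
  [[-0.6,0.6,0],[-0.12,0.63,0.27]],
  [[-0.6,0.7,-0.2],[-0.12,0.63,0.27]],
  [[-0.5,0.6,-0.3],[-0.12,0.63,0.27]],
  [[0,0,0],[0,0,0]],
  [[0,0,0],[0,0,0]],
  [[0,0,0],[0,0,0]],
], hand=255)

```text
time_s: 99.58
eef_pos: [525.8, 239.6, 256.7]
eef_rot: [[0.002, -0.292, 0.957], [0.003, 0.957, 0.292], [-1.0, 0.003, 0.003]]
wrist_force: [0.1, -0.5, -0.1]
grip_width: 0.3
```

```bash
python3 st.py; python3 - <<'E'
from plan import *
m=manip.camera_model("wrist");p,d=manip.capture("wrist");np.save("w35.npy",[m],allow_pickle=True);cv2.imwrite("pics/w35.png",p)
cr=[]
for K in(KT,KM):
    u=proj("wrist",[K+[0,0,12]],m)[0].astype(int);a,b=max(u[1]-50,0),max(u[0]-50,0);print(u,b,a)
    q=p[a:a+110,b:b+100];q=cv2.copyMakeBorder(q,0,110-q.shape[0],0,100-q.shape[1],cv2.BORDER_CONSTANT);cr.append(cv2.resize(q,None,fx=4,fy=4,interpolation=cv2.INTER_CUBIC))
cv2.imwrite("pics/w35k.png",cv2.hconcat(cr))
E
```

```text
99.575 [525.8 239.6 256.7] [ 0.01  0.37 -0.61  1.71  0.23  1.13  1.2 ] jaw 106.9 ax [ 0.002  0.003 -1.   ] F [ 0.1 -0.5 -0.1] w 0.3
[440 193] 390 143
[204 194] 154 144
```

View pics/w35.png

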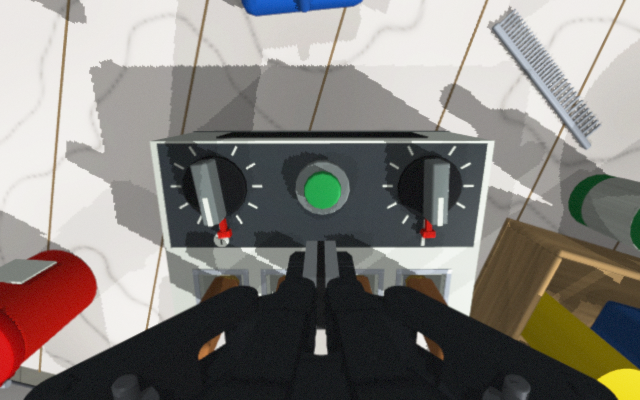

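View pics/w35k.png

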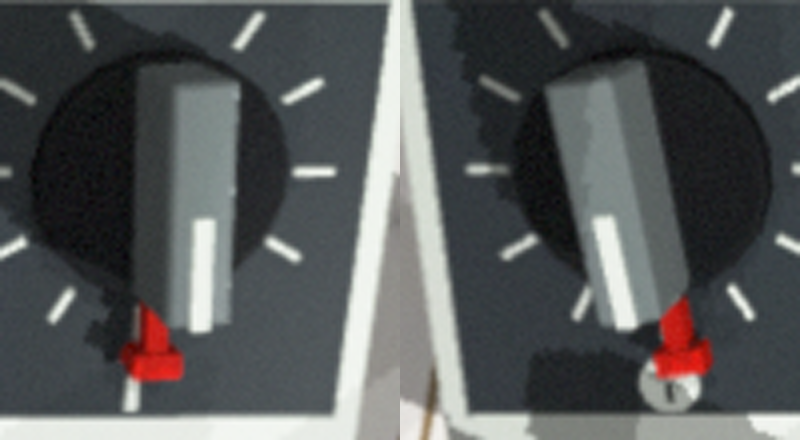

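```bash
python3 - <<'E'
from h import *
m=np.load("w35.npy",allow_pickle=True)[0];p=cv2.imread("pics/w35.png");hsv=cv2.cvtColor(p,cv2.COLOR_BGR2HSV)
r=cv2.inRange(hsv,(0,150,60),(4,255,255))|cv2.inRange(hsv,(174,150,60),(180,255,255))
f=lambda x,y:[390+x/4,143+y/4]
g=lambda x,y:[154+(x-400)/4,144+y/4]
def clip(x0,x1,K):
    q=r.copy();q[:,:x0]=0;q[:,x1:]=0;q[:205]=0;q[250:]=0
    ys,xs=np.nonzero(q);P=onplane("wrist",np.c_[xs,ys],120,m);V=(P-K)@R;h=np.hypot(V[:,0],V[:,1]);return len(xs),h.min().round(),h.max().round(),knobang(P.mean(0),K)
for nm,F,st,barmid,xr,K0 in (("temp",f,[(203,220),(201,331)],(204,205),(415,440),KT),("time",g,[(604,216),(626,329)],(602,205),(210,240),KM)):
    s=onplane("wrist",[F(*x) for x in st],145,m)
    for K in (onplane("wrist",[F(*barmid)],145,m)[0],K0):
        print(nm,K.round(1),"dir",knobang(K+s[1]-s[0],K).round(3),"end",knobang(s[1],K).round(3),"clip",clip(*xr,K))
E
```

```text
temp [497.2 332.4 145. ] dir 2.535 end 2.541 clip (178, np.float64(30.0), np.float64(48.0), np.float64(2.597936269592765))
temp [497. 332. 133.] dir 2.535 end 2.531 clip (178, np.float64(30.0), np.float64(48.0), np.float64(2.5908944259655504))
time [553.4 150.5 145. ] dir 2.53 end 2.531 clip (181, np.float64(29.0), np.float64(47.0), np.float64(2.483883915365925))
time [552.9 150.4 133. ] dir 2.53 end 2.538 clip (181, np.float64(29.0), np.float64(48.0), np.float64(2.488884786652765))
```

>>> apply_moves([
  [[0.27,-0.9,-0.5],[0,0,0]],
  [[0.27,-0.9,-0.5],[0,0,0]],
  [[0.27,-0.9,-0.5],[0,0,0]],
  [[0.27,-0.9,-0.5],[0,0,0]],
  [[0,0,0],[0,0,0]],
  [[0,0,0],[0,0,0]],
])

```text
time_s: 100.38
eef_pos: [552.8, 151.5, 206.8]
eef_rot: [[0.0, -0.293, 0.956], [0.006, 0.956, 0.293], [-1.0, 0.005, 0.002]]
wrist_force: [0.8, 0.8, 0.8]
grip_width: 0.1
```

```bash
python3 st.py; python3 - <<'E'
from plan import *
m=manip.camera_model("wrist");p,d=manip.capture("wrist");np.save("w36.npy",[m],allow_pickle=True);cv2.imwrite("pics/w36.png",p)
u=proj("wrist",[KM+[0,0,12]],m)[0].astype(int);a,b=max(u[1]-70,0),max(u[0]-70,0);print(u,b,a)
cv2.imwrite("pics/w36k.png",cv2.resize(p[a:a+150,b:b+140],None,fx=4,fy=4,interpolation=cv2.INTER_CUBIC))
E
```

```text
100.375 [552.8 151.5 206.8] [ 0.14  0.41 -0.57  1.77  0.25  1.03  1.34] jaw 107.0 ax [ 0.     0.006 -1.   ] F [0.8 0.8 0.8] w 0.1
[318 214] 248 144
```

View pics/w36k.png

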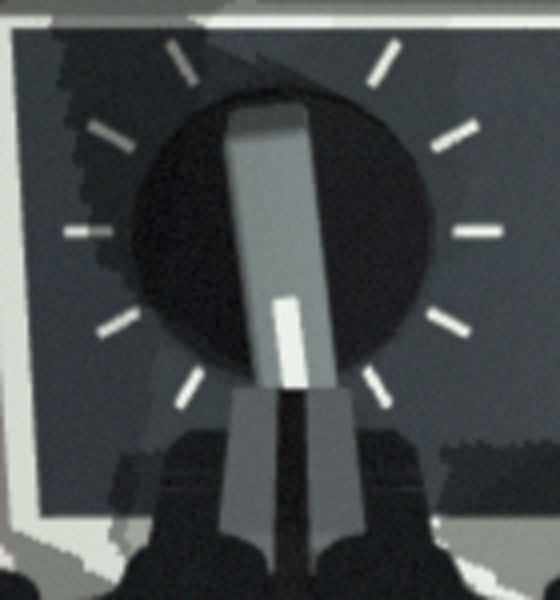

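>>> apply_moves([
  [[0.5,0.15,0.9],[0,0,0]],
  [[0.5,0.15,0.5],[0,0,0]],
  [[0,0,0],[0,0,0]],
  [[0,0,0],[0,0,0]],
])

```text
time_s: 100.92
eef_pos: [576.8, 158.8, 241.2]
eef_rot: [[-0.0, -0.294, 0.956], [0.004, 0.956, 0.294], [-1.0, 0.004, 0.001]]
wrist_force: [0.0, 0.6, -0.2]
grip_width: -0.3
```

```bash
python3 st.py; python3 - <<'E'
from plan import *
m=manip.camera_model("wrist");p,d=manip.capture("wrist");np.save("w37.npy",[m],allow_pickle=True);cv2.imwrite("pics/w37.png",p)
u=proj("wrist",[KM+[0,0,12]],m)[0].astype(int);a,b=max(u[1]-60,0),max(u[0]-60,0);print(u,b,a)
cv2.imwrite("pics/w37k.png",cv2.resize(p[a:a+120,b:b+120],None,fx=5,fy=5,interpolation=cv2.INTER_CUBIC))
E
```

```text
100.925 [576.8 158.8 241.2] [ 0.13  0.42 -0.57  1.67  0.24  1.12  1.36] jaw 107.1 ax [-0.     0.004 -1.   ] F [ 0.   0.6 -0.2] w -0.3
[319 167] 259 107
```

View pics/w37k.png

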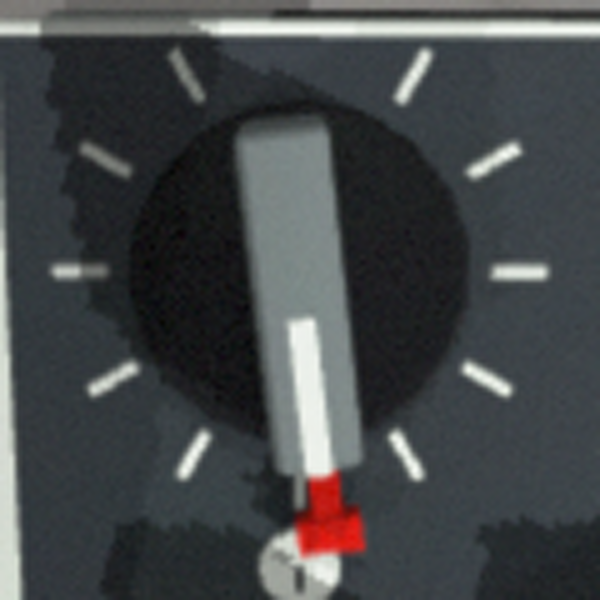

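>>> apply_moves([
  [[-0.5,0.8,0],[0,0,0]],
  [[-0.5,0.8,0],[0,0,0]],
  [[-0.5,0.8,0],[0,0,0]],
  [[-0.57,0.88,0],[0,0,0]],
  [[0,0,-0.7],[0,0,0]],
  [[0,0,-0.7],[0,0,0]],
  [[0,0,-0.7],[0,0,0]],
  [[0,0,-0.7],[0,0,0]],
  [[0,0,-0.7],[0,0,0]],
  [[0,0,-0.4],[0,0,0]],
  [[0,0,0],[0,0,0]],
])

```text
time_s: 102.35
eef_pos: [525.5, 239.9, 143.2]
eef_rot: [[-0.001, -0.293, 0.956], [0.004, 0.956, 0.293], [-1.0, 0.004, 0.0]]
wrist_force: [0.3, 0.7, 0.3]
grip_width: 0.1
```

```bash
python3 st.py; python3 - <<'E'
from plan import *
for n in("wrist","side"):
  p,d=manip.capture(n);
  if n=="side":p=cv2.resize(p[170:310,220:350],None,fx=4,fy=4)
  cv2.imwrite(f"pics/{n}38.png",p)
E
```

```text
102.35 [525.5 239.9 143.2] [-0.04  0.5  -0.56  1.81  0.32  0.92  1.13] jaw 107.0 ax [-0.001  0.004 -1.   ] F [0.3 0.7 0.3] w 0.1
```

View pics/wrist38.png

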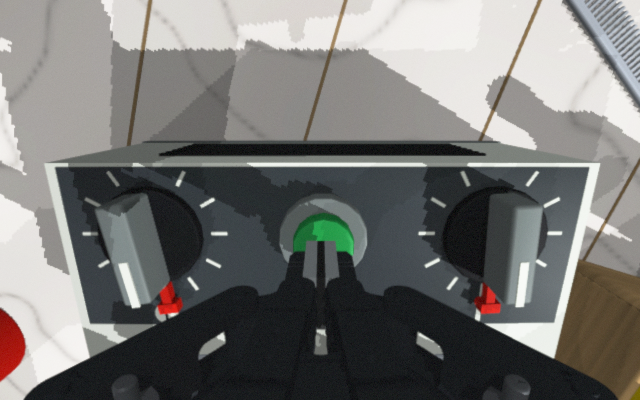

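View pics/side38.png

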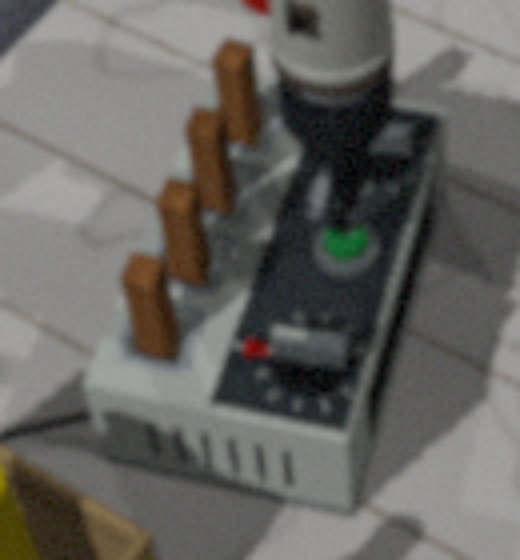

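Centred over the button. Press down in small steps.

>>> apply_moves([
  [[0,0,-0.2],[0,0,0]],
  [[0,0,-0.15],[0,0,0]],
  [[0,0,-0.1],[0,0,0]],
  [[0,0,0],[0,0,0]],
])

```text
time_s: 102.95
eef_pos: [526.1, 240.1, 132.9]
eef_rot: [[0.0, -0.293, 0.956], [0.004, 0.956, 0.293], [-1.0, 0.004, 0.002]]
wrist_force: [-0.5, 0.1, 2.5]
grip_width: 0.0
```

>>> apply_moves([
  [[0,0,-0.1],[0,0,0]],
  [[0,0,-0.1],[0,0,0]],
  [[0,0,0],[0,0,0]],
])

```text
time_s: 103.32
eef_pos: [526.1, 240.1, 128.1]
eef_rot: [[0.001, -0.293, 0.956], [0.004, 0.956, 0.293], [-1.0, 0.004, 0.002]]
wrist_force: [-1.2, -2.3, 4.4]
grip_width: 0.0
```

>>> apply_moves([
  [[0,0,-0.1],[0,0,0]],
  [[0,0,0],[0,0,0]],
])

```text
time_s: 103.58
eef_pos: [526.2, 240.2, 127.8]
eef_rot: [[0.002, -0.293, 0.956], [0.003, 0.956, 0.293], [-1.0, 0.003, 0.002]]
wrist_force: [-7.2, -4.1, 22.0]
grip_width: -0.1
```

Bottomed (22 N, 127.8 mm – fully down). Release and lift clear.

>>> apply_moves([
  [[0,0,0.3],[0,0,0]],
  [[0,0,0.5],[0,0,0]],
  [[0,0,0.9],[0,0,0]],
  [[0,0,0.9],[0,0,0]],
  [[-0.3,0,0.9],[0,0,0]],
  [[-0.3,0,0.9],[0,0,0]],
  [[-0.3,0,0.9],[0,0,0]],
  [[0,0,0],[0,0,0]],
  [[0,0,0],[0,0,0]],
])

```text
time_s: 104.7
eef_pos: [503.2, 239.8, 257.6]
eef_rot: [[0.0, -0.293, 0.956], [0.004, 0.956, 0.293], [-1.0, 0.004, 0.001]]
wrist_force: [-0.3, -0.5, 0.4]
grip_width: 0.2
```

```bash
python3 st.py; python3 - <<'E'
from plan import *
for n in("wrist","side","scene"):
  m=manip.camera_model(n);p,d=manip.capture(n);cv2.imwrite(f"pics/{n}39.png",p)
  if n=="side":
    cv2.imwrite(f"pics/{n}39k.png",cv2.resize(p[170:310,220:350],None,fx=4,fy=4,interpolation=cv2.INTER_CUBIC))
# butt heights: triangulate tops from known well xy
E
```

```text
104.7 [503.2 239.8 257.6] [ 0.02  0.34 -0.63  1.75  0.21  1.12  1.19] jaw 107.0 ax [ 0.     0.004 -1.   ] F [-0.3 -0.5  0.4] w 0.2
```

View pics/wrist39.png

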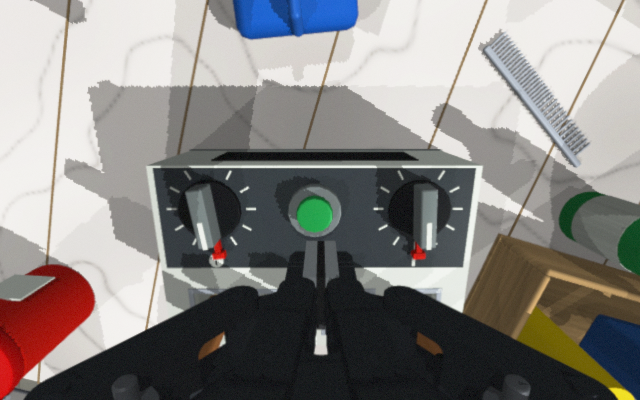

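View pics/side39.png

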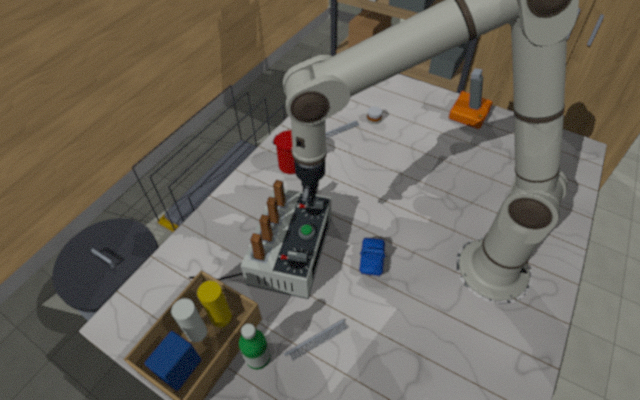

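View pics/scene39.png

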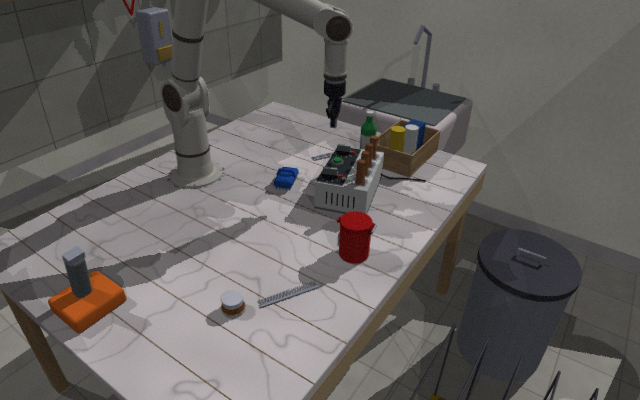

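All four combs stand in the wells, both pointers are at the clips, the button is up again, and nothing else has moved.

```bash
python3 -c "
from plant import manip
print(manip.sign_off())"
```

```text
the job is handed in; nothing more can be done
None
```

I finished the job and handed it in at about 105 s.

- **Combs:** All four wooden-handled combs stand head-down in the dryer, one to a well. I lowered each one until I felt the well floor. They bottomed at matching heights, and the last side and scene views show four equally tall handles.
- **Temperature knob:** Its pointer reads about 2.55 rad and its clip about 2.57 rad. In the close view from above they lined up. One later oblique view put them about 0.05 rad apart.
- **Drying-time knob:** Its pointer reads about 2.50–2.53 rad and its clip about 2.49 rad, so they may be up to about 0.04 rad apart. That is close to my measuring error, so I left both knobs as they were.
- **Start button:** I pressed it last, to its stop (fingertips at 127.8 mm, 22 N). The final wrist view shows the green button uncovered with the fingers clear, but I did not measure that it sprang back up.

- **Camera disagreement:** The wrist and side cameras disagreed on the dryer's position by several millimetres. I went by the wrist and scene views and confirmed each well visually before lowering a comb.
- **Joint near its limit:** While placing the last comb, joint 6 came within about 0.01 rad of its lower limit. I turned the tool by about 12° to get away from it, so that comb stands slightly turned in its well.
- **Everything else:** I saw no sign that a comb had been knocked, and in the last pictures nothing else on the bench appeared to have moved.

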